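# Clear down the hooping board

### The arm

A 6-joint arm with a two-finger parallel gripper is mounted at the origin on the work surface. World frame = base frame: x ahead of the robot, y to its left, z up, the work surface at z = 0. Lengths are in m, angles in rad, forces in N, time in s.
With the tool pointing down it reaches from about 0.275 to 0.775 m from the base axis. Payload 14.6 kg.
Tool frame: the origin (TCP) lies midway between the tips of the shut fingers; the grasp point (between the pads) lies 19 mm behind it (ctrl.grasp_offset is the distance from the TCP to the grasp point, in m); z points along the fingers, x is the direction in which the jaws open and shut, and the axes are right-handed (so a half turn about z gives the same grasp; the last joint's range is limited). The gripper opens to 85 mm and grips with 20 to 120 N. Pads are 22 mm wide; open, the fingers measure 114 mm over their backs; the gripper's body (76 mm by 85 mm) begins 54 mm behind the grasp point. The pads swing forward as they close: fully open they stand 13 mm farther back than shut.
Start: joints at [1.019, 0.263, -0.048, 1.259, 0, 1.415], TCP at [0.203, 0.484, 0.231] pointing down, gripper open.
Joint ranges: [-2.65, 2.65], [-0.89, 1.7], [-1.18, 1.37], [-2.13, 2.11], [-1.35, 1.29], [-3.14, 3.14]. Speed limits (rad/s): [1.89, 1.89, 2.57, 2.79, 3.14, 3.14].

### API

Orientations are given as a rotation vector (axis times angle).
In Python, from rig import ctrl gives the robot as it stands.
- The arm moves only by the shell command python3 -m inch 'ROWS' [FORCE]. ROWS is JSON, a list of rows, each an object of numbers: "x", "y", "z": the shift along the tool's x, y, z in cm; "yaw": the turn about the tool's z in degrees; "hand": the finger opening in cm, from 0 to 8.54. In form: [{"x": .., "y": .., "z": .., "yaw": .., "hand": ..}, ...]. A call has 1 to 12 rows; each row shifts and turns the commanded pose from where the row before left it, along the tool's axes as they then stand; what a row does not reach is not made up. A row lasts 1/10 s, in which the tool goes at most 50 mm and 8.59 degrees, less where a joint would pass 70% of its speed; a pose out of reach is approached as far as the arm can. A call with a gripper value outside its range is refused whole. The fingers move at their own pace and stop on an object; FORCE is the grip in N (left out, the last holds). Time passes only in rows, so rows that do not move let the fingers close. It gives the time, the measured TCP pose, the force and the opening at its end, in the units of the state.
- ctrl.get_state(): the state, without advancing time (a new reading comes with each control period).
- ctrl.camera(name): name is "scene" or "top" or "wrist"; returns a dict with "frame" (400x640x3 uint8, blue, green, red), "camera_matrix" (3x3 intrinsics, pixels), "R" (3x3) and "t" (3): a world point X has camera coordinates R X + t. Camera axes: x right, y down, z forward; pixel columns grow to the right and rows downward; lengths in m; the calibration is good to about 2 mm. The wrist camera is an equidistant fisheye: a pixel r from the principal point sees the ray r / f radians off the axis. A picture is of the moment at which its call begins. There is no depth.
- ctrl.sign_off(): hands the job in, once; it reports no verdict.
Trained networks look in a picture, given as the dict that the camera call returned (one of the last four; its "shot" number tells which), for a name from the list of things; names that differ only in an ending like _2 or _b are one class to them, and where a whole thing is asked for, a point or a joint stands for the part that bears it (a point fixed in the world has none). Each returns a list of dicts, best first, with "p" (0 to 1); they miss things now and then, are a little off and sometimes report something else, mostly with a low value. They report only what shows in the picture. A call takes as long as a camera call.
- ctrl.cut_out(picture, thing): "region" (400x640 bool, what is visible of it) and "bbox" ([centre column, centre row, width, height] in pixels, round what is visible of it).
The state is a dict: "t": time; "joint_pos": joint angles; "qvel": joint speeds; "effort": joint torques, N m; "position": TCP position; "eef_rot": TCP orientation; "ft_force": force on the tool from outside, world axes, zero at the start; "wrist_torque": the same for the moment, N m; "width": finger opening in m.
Only numpy, scipy, OpenCV 4.12 (cv2) and the standard library are available. Lean on these libraries where they do the work, as an engineer would, in place of code of your own. Each camera call takes 0.05 s, during which the arm holds its last target.

### The job

Clear down the embroidery hooping board: slide the keeper fully open, slide every fence stop along the T-slot to the open end, lift it out and put it in the parts tray, and when the slot is empty slide the keeper fully home again. Also stand every marking pen from the table end-down in a pocket of the sloping rack, at any time. Leave the thread, bobbins, hoop, tape and snips where they are.

Things in the scene. Friction and masses are not known exactly. Their poses are not given: they have to be found in the camera images.
- board: fixed grey plate, own x -95..60, y -180..130, z 0..12 mm, carrying an aluminium T-slot rail; origin on the table under the rail. The slot runs along own y at x = 0, from y = 110 (closed) to y = -120 mm (open end; the plate goes on 60 mm, level with the slot floor). Rail 42 wide, top at z = 24; slot mouth 12 wide, lips 4 thick, hollow 26 wide, 8 high. Own z up.
- keeper (a joint): steel keeper, a bar sliding across the slot's open end (board's y -137 to -123 mm): 0 = home, slot blocked; grows as it slides towards the board's -x (to the robot), 0.05 m = fully open. Friction about 1.5 N; stays where left.
- keeper_fin (a point): point on the keeper's upright fin, 43 mm above the table, 13 mm below its top. Fin 12 mm thick (board's x), 24 mm wide (board's y), rising 32 mm above the bar, whose top is level with the rail's. At the board's x = -36, y = -130 mm when home.
- tray: open plywood parts tray fixed to the table on the right, 170 (own x) x 120 (own y) x 32 mm, walls and floor 5 mm. Origin under its centre; own z up.
- rack: sloping grey pen rack, fixed, on the left: three pockets 28 x 28 mm, 72 deep, in a row at own y = -46, 0, 46 mm. Origin at the middle of the middle pocket's floor, 22 mm above the table; own z runs up the pockets to their mouths (z = 72 mm) and leans 30 degrees from upright, away from the robot; own y is level.
- stop1_head (a point): fence stop in the T-slot (two or three; None from the start if absent): steel block 20 (own x, across the slot) x 30 (own y, along it) x 38 mm high on an 8 mm neck and T-foot 21 x 28 x 5 mm; 49 mm high, 90 g. The point is the middle of the block, 30 mm above the foot's underside, 43 mm above the table in the slot, where the block rides on the rail with 2 mm of play.
- stop2_head (a point): fence stop in the T-slot (two or three; None from the start if absent): steel block 20 (own x, across the slot) x 30 (own y, along it) x 38 mm high on an 8 mm neck and T-foot 21 x 28 x 5 mm; 49 mm high, 90 g. The point is the middle of the block, 30 mm above the foot's underside, 43 mm above the table in the slot, where the block rides on the rail with 2 mm of play.
- stop3_head (a point): fence stop in the T-slot (two or three; None from the start if absent): steel block 20 (own x, across the slot) x 30 (own y, along it) x 38 mm high on an 8 mm neck and T-foot 21 x 28 x 5 mm; 49 mm high, 90 g. The point is the middle of the block, 30 mm above the foot's underside, 43 mm above the table in the slot, where the block rides on the rail with 2 mm of play.
- pen1_mid (a point): black flat-sided marking pen with a white cap band lying on the table in front of the board (two or three are there; None from the start if absent): square bar 16 x 16 x 125 mm, 30 g, the point at its middle; own x along the pen. Either end may go down.
- pen2_mid (a point): black flat-sided marking pen with a white cap band lying on the table in front of the board (two or three are there; None from the start if absent): square bar 16 x 16 x 125 mm, 30 g, the point at its middle; own x along the pen. Either end may go down.
- pen3_mid (a point): black flat-sided marking pen with a white cap band lying on the table in front of the board (two or three are there; None from the start if absent): square bar 16 x 16 x 125 mm, 30 g, the point at its middle; own x along the pen. Either end may go down.
- spool1: bystander: thread spool, 44 mm diameter, 55 high, standing behind the board. Origin at its underside.
- spool2: bystander: thread spool, 44 mm diameter, 55 high, standing behind the board. Origin at its underside.
- bobbin1: bystander: small steel bobbin, 20 mm diameter, 11 high, lying flat among the pens. Origin at its underside.
- bobbin2: bystander: small steel bobbin, 20 mm diameter, 11 high, lying flat among the pens. Origin at its underside.
- tape: bystander: round tape-measure case, 56 mm diameter, 18 high. Origin at its underside.
- hoop: bystander: round embroidery hoop, 117 mm diameter, 12 high, lying behind the board. Origin at its underside.
- snips: bystander: thread snips, 110 mm long, 8 high, lying on the right. Origin at its underside.

How it is judged:
On the way, in this order (a step that is already met when the one before it is completed fails the run):
1. the keeper is slid open (value of joint keeper above 0.035 m), for 0.2 s.
2. every fence stop is in the tray (x of stop1_head in the frame of tray between -0.08 and 0.08 m and y of stop1_head in the frame of tray between -0.055 and 0.055 m and z of each of stop1_head, stop2_head, stop3_head in the frame of tray below 0.065 m and x of stop2_head in the frame of tray between -0.08 and 0.08 m and y of stop2_head in the frame of tray between -0.055 and 0.055 m and x of stop3_head in the frame of tray between -0.08 and 0.08 m and y of stop3_head in the frame of tray between -0.055 and 0.055 m), for 0.2 s.
3. the keeper is home again (value of joint keeper below 0.005 m), for 0.2 s.
At the end, for the whole second after the job is handed in: Every stop lies or stands inside the tray (middle of its block inside the walls and less than 65 mm above the table), the keeper is within 5 mm of home, every pen stands in a pocket of the rack (its middle 40 to 75 mm from the pocket floor, within 15 degrees of the pocket's axis), all at rest (all of step 2 and linear speed of each of stop1, stop2, stop3, pen1, pen2, pen3 below 0.03 m/s and value of joint keeper below 0.005 m and x of pen1_mid in the frame of rack between -0.015 and 0.015 m and y of pen1_mid in the frame of rack between -0.062 and 0.062 m and z of pen1_mid in the frame of rack between 0.04 and 0.075 m and angle between the x axis of each of pen1_mid, pen2_mid, pen3_mid and the z axis of rack, either way round below 0.26 rad and x of pen2_mid in the frame of rack between -0.015 and 0.015 m and y of pen2_mid in the frame of rack between -0.062 and 0.062 m and z of pen2_mid in the frame of rack between 0.04 and 0.075 m and x of pen3_mid in the frame of rack between -0.015 and 0.015 m and y of pen3_mid in the frame of rack between -0.062 and 0.062 m and z of pen3_mid in the frame of rack between 0.04 and 0.075 m); the robot touches nothing.
It fails at once if a bystander (thread spool, bobbin, tape, hoop or snips) is knocked more than 70 mm from its place (distance of any of spool1, spool2, bobbin1, bobbin2, tape, hoop, snips from where it was at the start of the episode above 0.07 m).
Of stop1, stop2, stop3 only 2 to 3 are there at a start; the rules pass over those that are not, and their reading is None.
Of pen1, pen2, pen3 only 2 to 3 are there at a start; the rules pass over those that are not, and their reading is None.
At some moment in a run one of pen1, pen2, pen3 may be knocked a few centimetres aside while the robot is not near it.
It also fails if it takes over 210 s, if anything falls off the work surface, if the arm or the gripper's body presses on something with over 40 N, if the wrist force passes 120 N, or if a joint passes its speed limit or range.

## Working session

There is one attempt and no reset: what is moved stays moved. The work goes in short steps, Python scripts to look and compute and a shell command to move; the robot and the scene stay as the last step left them, time stands still between calls to the robot, and variables do not carry over. Pictures are saved under pics/ and viewed, and the job is handed in when it is done.

```bash
mkdir -p pics; ls; cat > h.py <<'E'
import numpy as np, cv2
from rig import ctrl
from scipy.spatial.transform import Rotation as Ro
def save(c,n): cv2.imwrite('pics/'+n+'.png',c['frame'])
def ray(c,uv):
    K=np.array(c['camera_matrix']);R=np.array(c['R']);t=np.array(c['t'])
    x=(uv[0]-K[0,2])/K[0,0];y=(uv[1]-K[1,2])/K[1,1]
    return -R.T@t, R.T@np.array([x,y,1.])
def onz(c,uv,z):
    o,d=ray(c,uv); return (o+d*(z-o[2])/d[2])
def proj(c,X):
    p=np.array(c['R'])@np.array(X)+np.array(c['t']); q=np.array(c['camera_matrix'])@p; return q[:2]/q[2]
E
python3 - <<'E'
from h import *
for n in ['scene','top','wrist']:
    c=ctrl.camera(n); save(c,n+'0'); print(n,np.round(-np.array(c['R']).T@np.array(c['t']),3),np.round(c['camera_matrix'],1).tolist())
print(ctrl.get_state())
E
```

```text
pics
scene [ 1.223 -0.333  0.891] [[478.2, 0.0, 322.6], [0.0, 478.2, 200.7], [0.0, 0.0, 1.0]]
top [ 0.527 -0.03   1.061] [[376.7, 0.0, 320.6], [0.0, 376.7, 193.3], [0.0, 0.0, 1.0]]
wrist [0.142 0.51  0.373] [[309.7, 0.0, 323.4], [0.0, 309.7, 207.1], [0.0, 0.0, 1.0]]
{'t': 0.15, 'joint_pos': array([ 1.01869925e+00,  2.63395444e-01, -4.87670203e-02,  1.25940517e+00,
        2.09707294e-05,  1.41549494e+00]), 'qvel': array([-0.00132063, -0.00090176,  0.00135079, -0.00182742,  0.00028037,
        0.00065136]), 'effort': array([ 7.50945892e-04, -6.37825441e+01,  3.84647977e+01,  1.06372568e-02,
       -1.50480073e-04,  5.59062607e-05]), 'position': array([0.2027862 , 0.48403465, 0.23095355]), 'eef_rot': array([ 2.61545540e+00,  1.73985294e+00, -1.11408171e-03]), 'ft_force': array([ 0.30916919, -0.24949543, -1.17767982]), 'wrist_torque': array([-0.02571726, -0.00767302, -0.00416559]), 'width': 0.08561978112563468}
```

View pics/scene0.png

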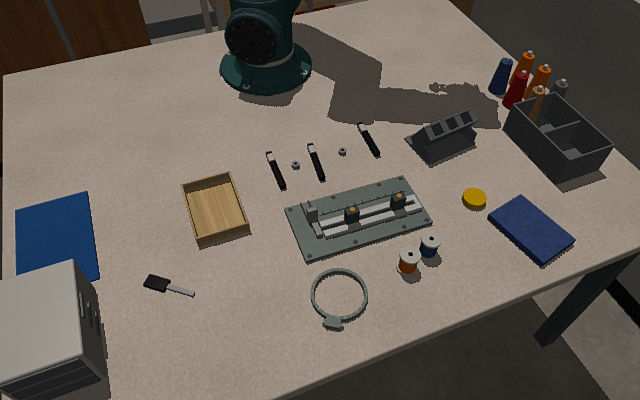

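View pics/top0.png

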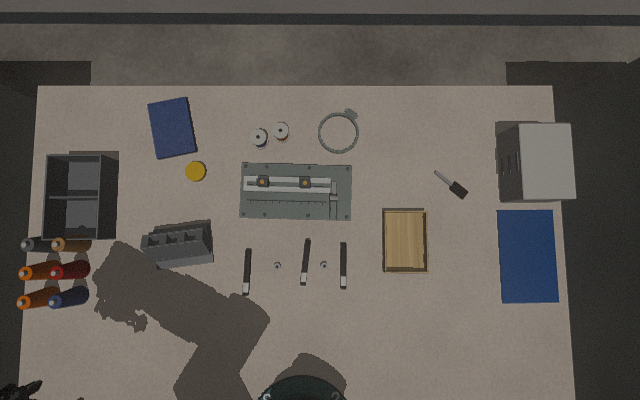

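View pics/wrist0.png

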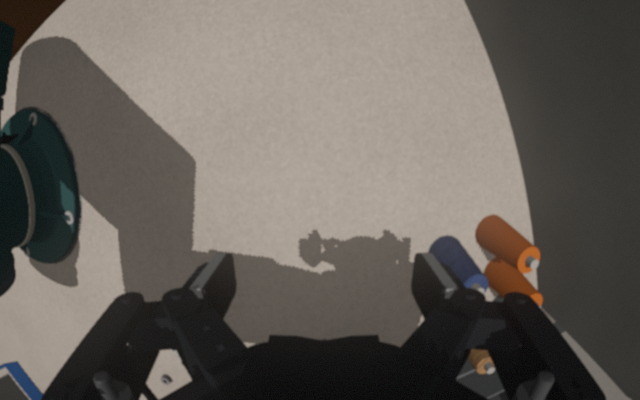

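```bash
cat > look.py <<'E'
from h import *
import sys
names=['board','keeper_fin','tray','rack','stop1_head','pen1_mid','bobbin1','tape','hoop','snips']
c=ctrl.camera('top'); 
for n in names:
    for d in ctrl.cut_out(c,n):
        if d['p']<.3: continue
        r=d['region'].astype(np.uint8)
        cn=max(cv2.findContours(r,0,2)[0],key=cv2.contourArea)
        mr=cv2.minAreaRect(cn.astype(np.float32)); b=cv2.boxPoints(mr)
        z={'board':.012,'tray':.032,'rack':.06,'pen1_mid':.016,'stop1_head':.062}.get(n,0.01)
        print(n,round(d['p'],2),np.round(d['bbox']),'px',np.round(b).tolist(),'c',np.round(onz(c,mr[0],z),3)[:2],'corners',np.round([onz(c,q,z)[:2] for q in b],3).tolist() if n in('board','tray','pen1_mid','rack') else '')
E
python3 look.py; python3 - <<'E'
from h import *
c=ctrl.camera('top'); f=c['frame']
cv2.imwrite('pics/t1.png',cv2.resize(f[150:310,130:430],None,fx=2.66,fy=2.66,interpolation=cv2.INTER_CUBIC))
c=ctrl.camera('scene'); f=c['frame']
cv2.imwrite('pics/s1.png',cv2.resize(f[80:280,170:490],None,fx=2.5,fy=2.5,interpolation=cv2.INTER_CUBIC))
E
```

```text
board 0.7 [296. 195. 114.  57.] px [[239.0, 217.0], [241.0, 161.0], [352.0, 166.0], [350.0, 221.0]] c [0.637 0.011] corners [[0.566, 0.168], [0.723, 0.163], [0.709, -0.149], [0.551, -0.14]]
keeper_fin 0.63 [303. 184.  10.  13.] px [[299.0, 180.0], [310.0, 180.0], [310.0, 188.0], [299.0, 188.0]] c [ 0.657 -0.014] corners 
keeper_fin 0.61 [334. 190.   4.  22.] px [[329.0, 181.0], [338.0, 181.0], [338.0, 201.0], [329.0, 201.0]] c [ 0.637 -0.096] corners 
tray 0.74 [405. 246.  51.  64.] px [[382.0, 210.0], [428.0, 210.0], [428.0, 273.0], [382.0, 273.0]] c [ 0.494 -0.288] corners [[0.581, -0.227], [0.58, -0.354], [0.409, -0.348], [0.411, -0.222]]
rack 0.74 [177. 248.  66.  36.] px [[139.0, 235.0], [207.0, 226.0], [211.0, 254.0], [143.0, 263.0]] c [0.495 0.324] corners [[0.521, 0.416], [0.541, 0.241], [0.469, 0.231], [0.449, 0.405]]
pen1_mid 0.85 [246. 271.  13.  47.] px [[243.0, 294.0], [244.0, 250.0], [250.0, 250.0], [249.0, 294.0]] c [0.417 0.145] corners [[0.359, 0.155], [0.477, 0.152], [0.476, 0.135], [0.358, 0.138]]
bobbin1 0.61 [322. 266.   8.   5.] px [[321.0, 263.0], [327.0, 263.0], [327.0, 269.0], [321.0, 269.0]] c [ 0.429 -0.066] corners 
bobbin1 0.52 [279. 268.  10.   9.] px [[272.0, 266.0], [277.0, 262.0], [281.0, 266.0], [277.0, 271.0]] c [0.431 0.064] corners 
tape 0.55 [196. 173.  22.  18.] px [[185.0, 162.0], [205.0, 162.0], [205.0, 181.0], [185.0, 181.0]] c [0.695 0.291] corners 
hoop 0.94 [338. 129.  38.  45.] px [[339.0, 114.0], [345.0, 106.0], [363.0, 121.0], [357.0, 128.0]] c [ 0.849 -0.149] corners 
snips 0.72 [452. 183.  37.  28.] px [[432.0, 176.0], [439.0, 168.0], [469.0, 192.0], [462.0, 200.0]] c [ 0.655 -0.428] corners
```

View pics/t1.png

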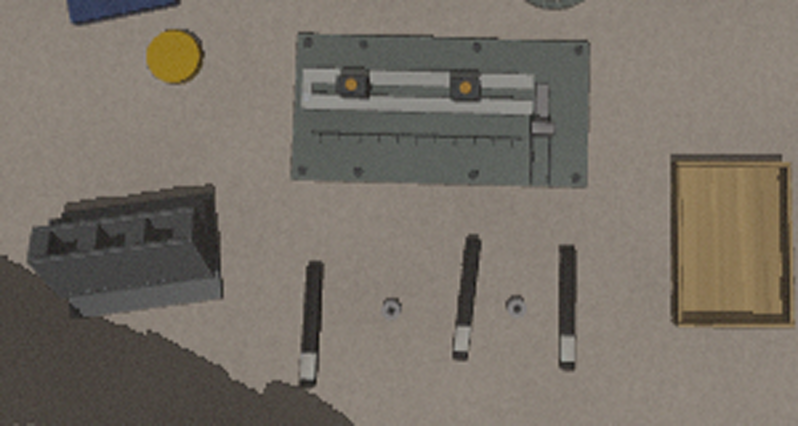

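View pics/s1.png

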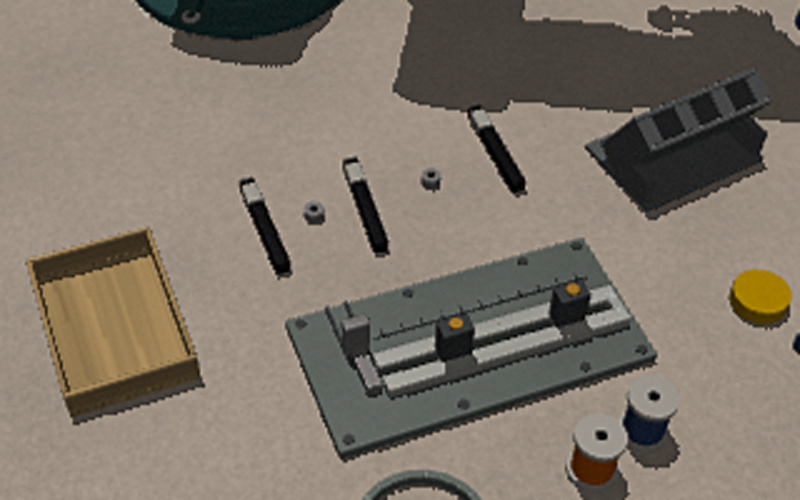

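```bash
cat > fit.py <<'E'
from h import *
from scipy.optimize import least_squares
T=lambda u,v:(130+u/2.66,150+v/2.66)
S=lambda u,v:(170+u/2.5,80+v/2.5)
ct=ctrl.camera('top');cs=ctrl.camera('scene')
def fit(pts,x0):
    def r(p):
        R=Ro.from_euler('z',p[2]).as_matrix()
        return np.concatenate([proj(c,R@np.array(X)+[p[0],p[1],0])-uv for c,uv,X in pts])
    s=least_squares(r,x0,loss='soft_l1');return s.x,np.round(r(s.x),1)
b=[(ct,T(297,32),(.06,.13,.012)),(ct,T(589,41),(.06,-.18,.012)),(ct,T(587,187),(-.095,-.18,.012)),(ct,T(290,180),(-.095,.13,.012)),
(cs,S(286,322),(-.095,-.18,.012)),(cs,S(585,238),(-.095,.13,.012)),(cs,S(657,352),(.06,.13,.012)),(cs,S(345,455),(.06,-.18,.012))]
print('board',fit(b,[.65,.03,0]))
t=[(ct,T(672,157),(.085,.06,.032)),(ct,T(791,162),(.085,-.06,.032)),(ct,T(791,325),(-.085,-.06,.032)),(ct,T(673,325),(-.085,.06,.032)),
(cs,S(28,262),(-.085,-.06,.032)),(cs,S(150,230),(-.085,.06,.032)),(cs,S(199,360),(.085,.06,.032)),(cs,S(69,397),(.085,-.06,.032))]
print('tray',fit(t,[.49,-.29,0]))
def tri(a,b_):
    o1,d1=ray(ct,T(*a));o2,d2=ray(cs,S(*b_))
    A=np.stack([d1,-d2],1);k=np.linalg.lstsq(A,o2-o1,rcond=None)[0]
    return np.round((o1+k[0]*d1+o2+k[1]*d2)/2,3)
print('stops',tri((351,84),(573,289)),tri((465,87),(456,323)))
print('fin',tri((541,125),(356,325)))
for a,b_ in [((314,262),(523,190)),((307,384),(474,110)),((473,237),(381,250)),((460,358),(351,162)),((567,246),(283,272)),((567,368),(248,183))]: print('pen end',tri(a,b_))
E
python3 fit.py
```

```text
board (array([ 0.65639645,  0.03590584, -0.03136872]), array([-0.9,  0. , -0.5, -0.6, -0.5, -0.6, -0.6, -0.3, -0.8, -0.4, -1.5,
       -0.7,  0.4,  0.7, -2.1, -0.2]))
tray (array([ 0.4971158 , -0.28763622, -0.02112357]), array([ 0.3,  0.1, -1.1, -1.3, -0. ,  0.1,  0.3, -0.2, -0.2, -0.7,  0.5,
       -1.1,  0.2, -0.4, -1.5,  0.8]))
stops [0.658 0.099 0.065] [ 0.654 -0.015  0.065]
fin [ 0.616 -0.093  0.054]
pen end [0.481 0.145 0.006]
pen end [0.357 0.149 0.012]
pen end [ 0.504 -0.022  0.007]
pen end [ 0.381 -0.006  0.011]
pen end [ 0.493 -0.12   0.005]
pen end [ 0.369 -0.116  0.011]
```

```bash
cat > go.py <<'E'
# usage: go.py x y z jawdeg : remaining shift in present tool axes (cm) and yaw (deg)
from h import *
import sys
def rel(x,y,z,jaw):
    s=ctrl.get_state();R=Ro.from_rotvec(s['eef_rot']).as_matrix()
    d=R.T@(np.array([x,y,z])-s['position'])*100
    cur=np.degrees(np.arctan2(R[1,0],R[0,0])); a=jaw-cur; a=(a+90)%180-90
    print('shift cm',np.round(d,2),'yaw',round(-a,2),'(cur jaw %.1f) j6 %.2f'%(cur,s['joint_pos'][5]),'pos',np.round(s['position'],4),'w',round(s['width'],4),'f',np.round(s['ft_force'],1),'t',round(s['t'],1))
    print('tool x',np.round(R[:,0],3),'y',np.round(R[:,1],3),'z',np.round(R[:,2],3))
if __name__=='__main__': rel(*map(float,sys.argv[1:5]))
E
python3 go.py .616 -.093 .231 -1.8
```

```text
shift cm [-3.727e+01  6.041e+01  3.000e-02] yaw 69.07 (cur jaw 67.3) j6 1.42 pos [0.2029 0.4842 0.2313] w 0.0854 f [1.  0.5 0.8] t 0.9
tool x [0.386 0.922 0.   ] y [ 0.922 -0.386 -0.   ] z [-0.  0. -1.]
```

```bash
python3 -m inch '[{"x":-2.1,"y":3.36},{"x":-2.1,"y":3.36},{"x":-2.1,"y":3.36},{"x":-2.1,"y":3.36},{"x":-2.1,"y":3.36},{"x":-2.1,"y":3.36},{"x":-2.1,"y":3.36},{"x":-2.1,"y":3.36},{"x":-2.1,"y":3.36}]'; python3 go.py .616 -.093 .231 -1.8
```

```text
shift cm [-3.727e+01  6.041e+01  3.000e-02] yaw 69.07 (cur jaw 67.3) j6 1.42 pos [0.2029 0.4842 0.2313] w 0.0854 f [1.  0.5 0.8] t 0.9
tool x [0.386 0.922 0.   ] y [ 0.922 -0.386 -0.   ] z [-0.  0. -1.]validation failed for argument at $[0]...
```

```bash
python3 - <<'E'
from h import *
c=ctrl.camera('wrist'); save(c,'w1')
E
```

```text
(no output)
```

View pics/w1.png

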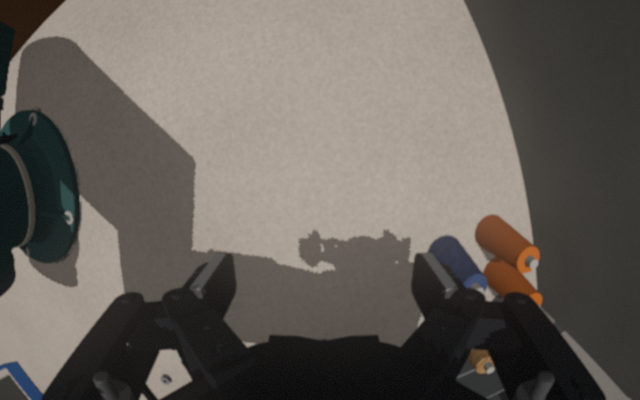

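```bash
python3 -m inch '[{"x":-2.1,"y":3.36,"z":0,"yaw":0,"hand":8.5},{"x":-2.1,"y":3.36,"z":0,"yaw":0,"hand":8.5},{"x":-2.1,"y":3.36,"z":0,"yaw":0,"hand":8.5},{"x":-2.1,"y":3.36,"z":0,"yaw":0,"hand":8.5},{"x":-2.1,"y":3.36,"z":0,"yaw":0,"hand":8.5},{"x":-2.1,"y":3.36,"z":0,"yaw":0,"hand":8.5},{"x":-2.1,"y":3.36,"z":0,"yaw":0,"hand":8.5},{"x":-2.1,"y":3.36,"z":0,"yaw":0,"hand":8.5},{"x":-2.1,"y":3.36,"z":0,"yaw":0,"hand":8.5}]'; python3 go.py .616 -.093 .231 -1.8
```

```text
t: 1.85
position: [0.4095, 0.1916, 0.2314]
eef_rot: [2.616, 1.74, 0.001]
ft_force: [0.8, 0.7, 0.5]
width: 0.0848
shift cm [-18.26  30.04   0.05] yaw 69.06 (cur jaw 67.3) j6 0.65 pos [0.4095 0.1916 0.2314] w 0.0848 f [0.8 0.7 0.5] t 1.9
tool x [0.386 0.922 0.   ] y [ 0.922 -0.386  0.   ] z [ 0.  0. -1.]
```

```bash
python3 -m inch '[{"x":-2.03,"y":3.34,"z":0,"yaw":0,"hand":5},{"x":-2.03,"y":3.34,"z":0,"yaw":0,"hand":5},{"x":-2.03,"y":3.34,"z":0,"yaw":0,"hand":5},{"x":-2.03,"y":3.34,"z":0,"yaw":0,"hand":5},{"x":-2.03,"y":3.34,"z":0,"yaw":0,"hand":5},{"x":-2.03,"y":3.34,"z":0,"yaw":0,"hand":5},{"x":-2.03,"y":3.34,"z":0,"yaw":0,"hand":5},{"x":-2.03,"y":3.34,"z":0,"yaw":0,"hand":5},{"x":-2.03,"y":3.34,"z":0,"yaw":0,"hand":5}]' 30;python3 -m inch '[{"x":0,"y":0,"z":0,"yaw":8,"hand":5},{"x":0,"y":0,"z":0,"yaw":8,"hand":5},{"x":0,"y":0,"z":0,"yaw":8,"hand":5},{"x":0,"y":0,"z":0,"yaw":8,"hand":5},{"x":0,"y":0,"z":0,"yaw":8,"hand":5},{"x":0,"y":0,"z":0,"yaw":8,"hand":5},{"x":0,"y":0,"z":0,"yaw":8,"hand":5},{"x":0,"y":0,"z":0,"yaw":8,"hand":5},{"x":0,"y":0,"z":0,"yaw":5,"hand":5}]'; python3 go.py .616 -.093 .231 -1.8
python3 - <<'E'
from h import *
c=ctrl.camera('wrist'); save(c,'w2'); print(np.round(c['R'],3),np.round(-np.array(c['R']).T@c['t'],3))
E
```

```text
t: 2.75
position: [0.6161, -0.0931, 0.2313]
eef_rot: [2.616, 1.74, 0.0]
ft_force: [0.4, 0.4, -0.4]
width: 0.0501
t: 3.65
position: [0.6154, -0.0916, 0.2312]
eef_rot: [-3.141, 0.056, 0.0]
ft_force: [0.4, -0.7, -0.8]
width: 0.0498
shift cm [0.06 0.13 0.02] yaw -0.25 (cur jaw -2.0) j6 1.33 pos [ 0.6154 -0.0916  0.2312] w 0.0498 f [ 0.4 -0.7 -0.8] t 3.6
tool x [ 0.999 -0.036 -0.   ] y [-0.036 -0.999 -0.   ] z [-0.  0. -1.]
[[ 0.999 -0.034 -0.001]
 [-0.033 -0.964  0.263]
 [-0.01  -0.263 -0.965]] [ 0.618 -0.025  0.373]
```

View pics/w2.png

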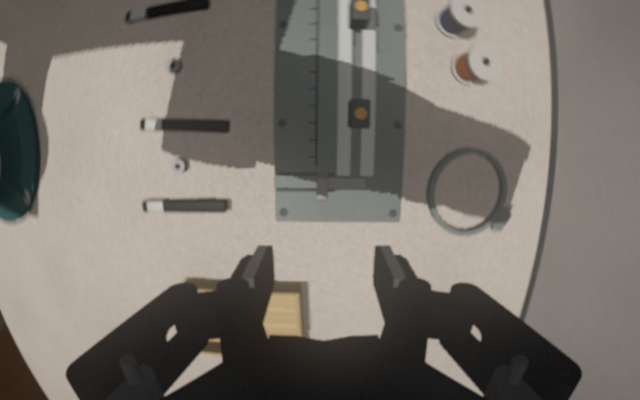

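```bash
cat >> h.py <<'E'
def wproj(c,X):
    p=np.array(c['R'])@np.array(X)+np.array(c['t']);K=c['camera_matrix']
    r=np.hypot(p[0],p[1]);th=np.arctan2(r,p[2]);return np.array([K[0,2]+K[0,0]*th*p[0]/r,K[1,2]+K[1,1]*th*p[1]/r])
def wonz(c,uv,z):
    K=c['camera_matrix'];a=(uv[0]-K[0,2])/K[0,0];b=(uv[1]-K[1,2])/K[1,1];th=np.hypot(a,b)
    d=np.array([np.sin(th)*a/th,np.sin(th)*b/th,np.cos(th)]);R=np.array(c['R']);d=R.T@d;o=-R.T@np.array(c['t'])
    return o+d*(z-o[2])/d[2]
E
python3 - <<'E'
from h import *
c=ctrl.camera('wrist')
f=c['frame'].copy()
for X in [(.616,-.093,.056),(.658,.099,.062),(.654,-.015,.062)]:
    print(wproj(c,X))
    cv2.circle(f,tuple(int(v) for v in wproj(c,X)),2,(0,255,0),-1)
print([np.round(wonz(c,p,.062),4) for p in [(361,6),(358,113)]])
R=Ro.from_euler('z',-.0314).as_matrix()
for q in [(.06,.13,.012),(.06,-.18,.012),(-.095,-.18,.012),(-.042,-.142,.056),(-.030,-.142,.056),(-.030,-.118,.056),(-.042,-.118,.056),(-.021,-.12,.024),(.021,-.12,.024)]:
    cv2.circle(f,tuple(int(round(v)) for v in wproj(c,R@q+[.6564,.0359,0])),1,(0,0,255),-1)
cv2.imwrite('pics/w3.png',cv2.resize(f[80:240,240:440],None,fx=3.7,fy=3.7,interpolation=cv2.INTER_CUBIC))
E
```

```text
[323.4721334  189.75559264]
[357.69466259   6.28948047]
[358.69536237 113.33722096]
[array([0.6614, 0.0994, 0.062 ]), array([ 0.6533, -0.0146,  0.062 ])]
```

View pics/w3.png

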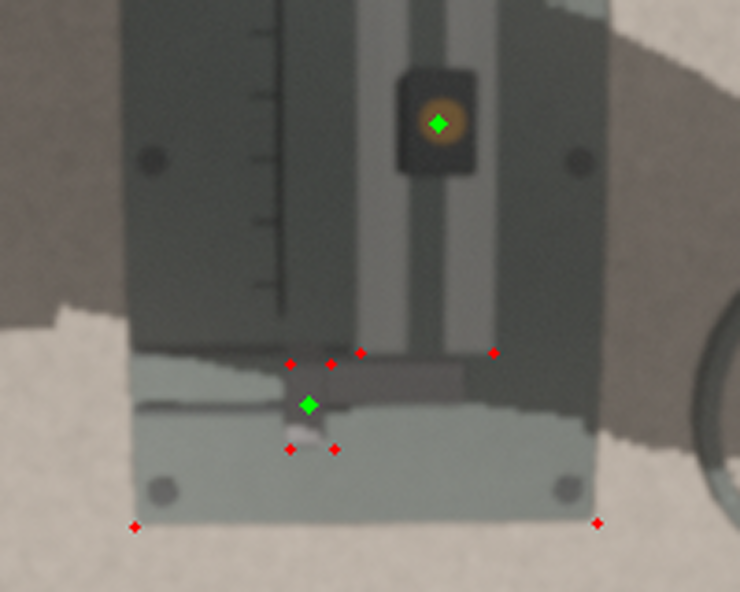

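```bash
python3 -m inch '[{"x":0,"y":0.13,"z":4,"yaw":0,"hand":5},{"x":0,"y":0,"z":4,"yaw":0,"hand":5},{"x":0,"y":0,"z":4,"yaw":0,"hand":5},{"x":0,"y":0,"z":4,"yaw":0,"hand":5},{"x":0,"y":0,"z":2,"yaw":0,"hand":5},{"x":0,"y":0,"z":1.9,"yaw":0,"hand":5},{"x":0,"y":0,"z":0,"yaw":0,"hand":0.5},{"x":0,"y":0,"z":0,"yaw":0,"hand":0.5},{"x":0,"y":0,"z":0,"yaw":0,"hand":0.5},{"x":0,"y":0,"z":0,"yaw":0,"hand":0.5},{"x":0,"y":0,"z":0,"yaw":0,"hand":0.5}]' 40; python3 go.py .566 -.0915 .032 -1.8
```

```text
t: 4.85
position: [0.6153, -0.0931, 0.0334]
eef_rot: [3.141, -0.047, 0.001]
ft_force: [-5.4, 0.5, 5.6]
width: 0.0112
shift cm [-4.94 -0.02  0.14] yaw 0.08 (cur jaw -1.7) j6 1.32 pos [ 0.6153 -0.0931  0.0334] w 0.0112 f [-5.4  0.5  5.6] t 4.8
tool x [ 1.    -0.03   0.001] y [-0.03  -1.     0.001] z [ 0.001 -0.001 -1.   ]
```

Pull it open 50 mm along the tool's −x, slowly.

```bash
python3 -m inch '[{"x":-1,"y":0,"z":0,"yaw":0,"hand":0.5},{"x":-1,"y":0,"z":0,"yaw":0,"hand":0.5},{"x":-1,"y":0,"z":0,"yaw":0,"hand":0.5},{"x":-1,"y":0,"z":0,"yaw":0,"hand":0.5},{"x":-0.5,"y":0,"z":0,"yaw":0,"hand":0.5},{"x":-0.5,"y":0,"z":0,"yaw":0,"hand":0.5},{"x":-0.2,"y":0,"z":0,"yaw":0,"hand":0.5},{"x":0,"y":0,"z":0,"yaw":0,"hand":0.5},{"x":0,"y":0,"z":0,"yaw":0,"hand":5},{"x":0,"y":0,"z":0,"yaw":0,"hand":5},{"x":0,"y":0,"z":0,"yaw":0,"hand":5}]' ;python3 -m inch '[{"x":0,"y":0,"z":-4,"yaw":0,"hand":5},{"x":0,"y":0,"z":-4,"yaw":0,"hand":5},{"x":0,"y":0,"z":-4,"yaw":0,"hand":5},{"x":0,"y":0,"z":-4,"yaw":0,"hand":5},{"x":0,"y":0,"z":0,"yaw":0,"hand":5}]'; python3 go.py .654 -.016 .192 -1.8
python3 - <<'E'
from h import *
c=ctrl.camera('scene');f=c['frame'];cv2.imwrite('pics/s2.png',cv2.resize(f[80:280,170:490],None,fx=2.5,fy=2.5,interpolation=cv2.INTER_CUBIC))
E
```

```text
t: 5.95
position: [0.5629, -0.0914, 0.0323]
eef_rot: [3.141, -0.048, -0.001]
ft_force: [0.3, 0.4, 0.1]
width: 0.0495
t: 6.45
position: [0.565, -0.0919, 0.1972]
eef_rot: [3.139, -0.047, 0.011]
ft_force: [0.2, 0.9, -1.1]
width: 0.0501
shift cm [ 8.66 -7.86  0.56] yaw 0.07 (cur jaw -1.7) j6 1.30 pos [ 0.565  -0.0919  0.1972] w 0.0501 f [ 0.2  0.9 -1.1] t 6.5
tool x [ 1.    -0.03   0.007] y [-0.03  -1.     0.002] z [ 0.007 -0.002 -1.   ]
```

View pics/s2.png

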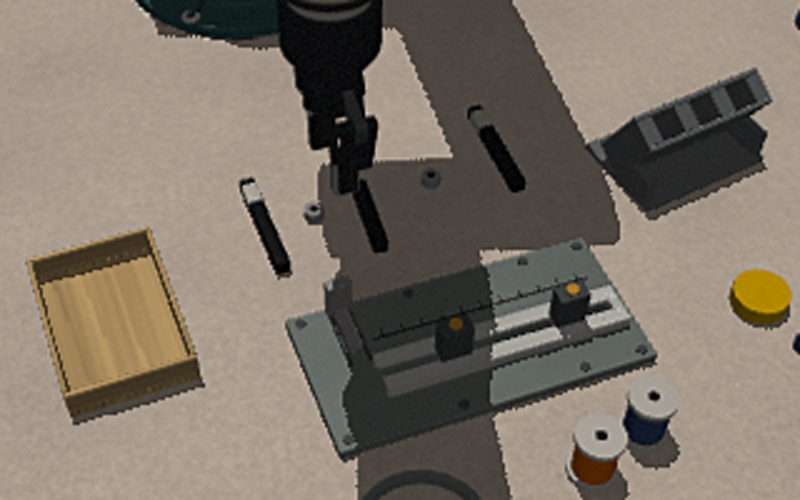

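```bash
python3 -m inch '[{"x":3,"y":-2.6,"z":0,"yaw":0,"hand":5},{"x":3,"y":-2.6,"z":0,"yaw":0,"hand":5},{"x":2.7,"y":-2.7,"z":0,"yaw":0,"hand":5},{"x":0,"y":0,"z":4,"yaw":0,"hand":5},{"x":0,"y":0,"z":4,"yaw":0,"hand":5},{"x":0,"y":0,"z":0,"yaw":0,"hand":5}]'; python3 go.py .6545 -.0155 .032 -1.8
```

```text
t: 7.1
position: [0.6493, -0.0144, 0.1064]
eef_rot: [-3.14, 0.047, 0.015]
ft_force: [-0.9, 0.1, -0.1]
width: 0.0495
shift cm [0.6  0.11 7.44] yaw 0.09 (cur jaw -1.7) j6 1.45 pos [ 0.6493 -0.0144  0.1064] w 0.0495 f [-0.9  0.1 -0.1] t 7.1
tool x [ 1.   -0.03 -0.01] y [-0.03  -1.    -0.001] z [-0.01   0.001 -1.   ]
```

```bash
python3 -m inch '[{"x":0.45,"y":0.1,"z":3,"yaw":0,"hand":5},{"x":0,"y":0,"z":2.5,"yaw":0,"hand":5},{"x":0,"y":0,"z":1.9,"yaw":0,"hand":5},{"x":0,"y":0,"z":0,"yaw":0,"hand":5},{"x":0,"y":0,"z":0,"yaw":0,"hand":1},{"x":0,"y":0,"z":0,"yaw":0,"hand":1},{"x":0,"y":0,"z":0,"yaw":0,"hand":1},{"x":0,"y":0,"z":0,"yaw":0,"hand":1},{"x":0,"y":0,"z":0,"yaw":0,"hand":1}]' 30; python3 go.py .6516 -.109 .032 -1.8
```

```text
t: 8.0
position: [0.6573, -0.0163, 0.04]
eef_rot: [3.141, -0.048, 0.002]
ft_force: [-5.5, -0.1, 6.2]
width: 0.0196
shift cm [-0.29  9.28  0.8 ] yaw 0.06 (cur jaw -1.7) j6 1.45 pos [ 0.6573 -0.0163  0.04  ] w 0.0196 f [-5.5 -0.1  6.2] t 8.0
tool x [ 1.    -0.03   0.001] y [-0.03 -1.    0.  ] z [ 0.001 -0.    -1.   ]
```

```bash
python3 -m inch '[{"x":0,"y":0,"z":0,"yaw":0,"hand":4},{"x":0,"y":0,"z":0,"yaw":0,"hand":4},{"x":-0.15,"y":0,"z":0.7,"yaw":0,"hand":4},{"x":0,"y":0,"z":0,"yaw":0,"hand":4},{"x":0,"y":0,"z":0,"yaw":0,"hand":4}]';python3 go.py .6545 -.0155 .032 -1.8
```

```text
t: 8.5
position: [0.6555, -0.0161, 0.031]
eef_rot: [-3.141, 0.048, 0.001]
ft_force: [0.3, -0.2, 0.5]
width: 0.0399
shift cm [-0.1  -0.06 -0.1 ] yaw 0.07 (cur jaw -1.7) j6 1.45 pos [ 0.6555 -0.0161  0.031 ] w 0.0399 f [ 0.3 -0.2  0.5] t 8.5
tool x [ 1.    -0.03  -0.001] y [-0.03 -1.   -0.  ] z [-0.001  0.    -1.   ]
```

```bash
python3 -m inch '[{"x":0,"y":0,"z":0,"yaw":0,"hand":1},{"x":0,"y":0,"z":0,"yaw":0,"hand":1},{"x":0,"y":0,"z":0,"yaw":0,"hand":1},{"x":0,"y":0,"z":0,"yaw":0,"hand":1},{"x":0,"y":0,"z":0,"yaw":0,"hand":1},{"x":0,"y":0,"z":0,"yaw":0,"hand":1}]' 30; python3 go.py .6516 -.109 .032 -1.8
```

```text
t: 9.1
position: [0.6558, -0.0162, 0.0314]
eef_rot: [3.141, -0.048, 0.0]
ft_force: [-0.2, -0.4, 2.3]
width: 0.0197
shift cm [-0.14  9.29 -0.06] yaw 0.07 (cur jaw -1.7) j6 1.45 pos [ 0.6558 -0.0162  0.0314] w 0.0197 f [-0.2 -0.4  2.3] t 9.1
tool x [ 1.   -0.03  0.  ] y [-0.03 -1.    0.  ] z [ 0. -0. -1.]
```

```bash
python3 -m inch '[{"x":-0.05,"y":1,"z":0,"yaw":0,"hand":1},{"x":-0.05,"y":1,"z":0,"yaw":0,"hand":1},{"x":0,"y":1,"z":0,"yaw":0,"hand":1},{"x":0,"y":1,"z":0,"yaw":0,"hand":1},{"x":0,"y":1,"z":0,"yaw":0,"hand":1},{"x":0,"y":1,"z":0,"yaw":0,"hand":1},{"x":0,"y":1,"z":0,"yaw":0,"hand":1},{"x":0,"y":1,"z":0,"yaw":0,"hand":1},{"x":0,"y":1,"z":0,"yaw":0,"hand":1},{"x":0,"y":0.6,"z":0,"yaw":0,"hand":1},{"x":0,"y":0,"z":0,"yaw":0,"hand":1}]'; python3 go.py .525 -.265 .15 -1.8
python3 - <<'E'
from h import *
c=ctrl.camera('wrist');save(c,'w4')
E
```

```text
t: 10.2
position: [0.6515, -0.1132, 0.0309]
eef_rot: [3.141, -0.049, -0.001]
ft_force: [0.2, -0.3, -1.0]
width: 0.0194
shift cm [-12.18  15.58 -11.89] yaw 0.0 (cur jaw -1.8) j6 1.31 pos [ 0.6515 -0.1132  0.0309] w 0.0194 f [ 0.2 -0.3 -1. ] t 10.2
tool x [ 1.    -0.031 -0.001] y [-0.031 -1.     0.   ] z [-0.001 -0.    -1.   ]
```

View pics/w4.png

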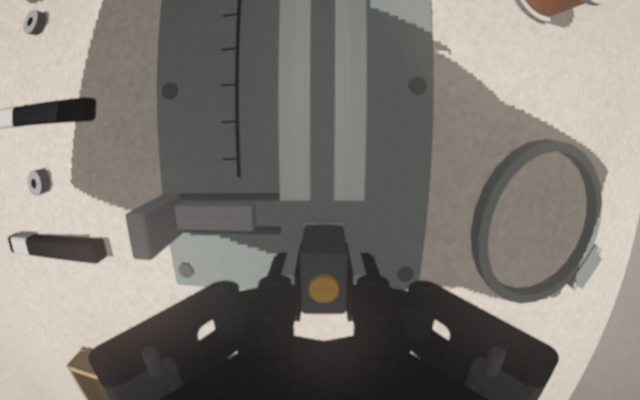

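```bash
python3 -m inch '[{"x":0,"y":0,"z":-2,"yaw":0,"hand":1},{"x":0,"y":0,"z":-4,"yaw":0,"hand":1},{"x":0,"y":0,"z":-4,"yaw":0,"hand":1},{"x":-2.2,"y":3.6,"z":-1,"yaw":0,"hand":1},{"x":-2.2,"y":3.6,"z":0,"yaw":0,"hand":1},{"x":-2.2,"y":3.6,"z":0,"yaw":0,"hand":1},{"x":-2.2,"y":3.6,"z":0,"yaw":0,"hand":1},{"x":-2.3,"y":3.6,"z":0,"yaw":0,"hand":1},{"x":0,"y":0,"z":4,"yaw":0,"hand":1},{"x":0,"y":0,"z":3,"yaw":0,"hand":1},{"x":0,"y":0,"z":0,"yaw":0,"hand":1}]'; python3 go.py .535 -.288 .026 -1.8
```

```text
t: 11.35
position: [0.5334, -0.2873, 0.068]
eef_rot: [-3.138, 0.048, 0.008]
ft_force: [-1.4, 0.7, -0.4]
width: 0.0197
shift cm [0.19 0.08 4.2 ] yaw 0.05 (cur jaw -1.8) j6 0.97 pos [ 0.5334 -0.2873  0.068 ] w 0.0197 f [-1.4  0.7 -0.4] t 11.3
tool x [ 1.    -0.031 -0.005] y [-0.031 -1.    -0.003] z [-0.005  0.003 -1.   ]
```

```bash
python3 -m inch '[{"x":0,"y":0,"z":2,"yaw":0,"hand":1},{"x":0,"y":0,"z":1.2,"yaw":0,"hand":1},{"x":0,"y":0,"z":0.5,"yaw":0,"hand":1},{"x":0,"y":0,"z":0.3,"yaw":0,"hand":1},{"x":0,"y":0,"z":0,"yaw":0,"hand":1}]'; python3 go.py .535 -.288 .026 -1.8
```

```text
t: 11.85
position: [0.5356, -0.2886, 0.0317]
eef_rot: [3.141, -0.047, 0.0]
ft_force: [0.2, -0.3, -1.8]
width: 0.0197
shift cm [-0.06 -0.06  0.57] yaw 0.08 (cur jaw -1.7) j6 0.97 pos [ 0.5356 -0.2886  0.0317] w 0.0197 f [ 0.2 -0.3 -1.8] t 11.8
tool x [ 1.   -0.03  0.  ] y [-0.03 -1.    0.  ] z [ 0. -0. -1.]
```

```bash
python3 -m inch '[{"x":0,"y":0,"z":0.4,"yaw":0,"hand":1},{"x":0,"y":0,"z":0.1,"yaw":0,"hand":1},{"x":0,"y":0,"z":0,"yaw":0,"hand":4},{"x":0,"y":0,"z":0,"yaw":0,"hand":4},{"x":0,"y":0,"z":0,"yaw":0,"hand":4},{"x":0,"y":0,"z":0,"yaw":0,"hand":4},{"x":0,"y":0,"z":-3,"yaw":0,"hand":4},{"x":0,"y":0,"z":-4,"yaw":0,"hand":4},{"x":0,"y":0,"z":-4,"yaw":0,"hand":5},{"x":0,"y":0,"z":0,"yaw":0,"hand":5}]'; python3 - <<'E'
from h import *
c=ctrl.camera('wrist');save(c,'w5')
E
python3 go.py .658 .099 .14 -1.8
```

```text
t: 12.85
position: [0.5373, -0.2899, 0.1414]
eef_rot: [3.137, -0.047, 0.01]
ft_force: [-0.3, 0.1, -0.4]
width: 0.0498
shift cm [ 10.97 -39.19  -0.19] yaw 0.07 (cur jaw -1.7) j6 0.97 pos [ 0.5365 -0.2894  0.1387] w 0.0498 f [ 0.8  0.2 -0.4] t 12.9
tool x [ 1.    -0.03   0.004] y [-0.03  -1.     0.003] z [ 0.004 -0.003 -1.   ]
```

View pics/w5.png

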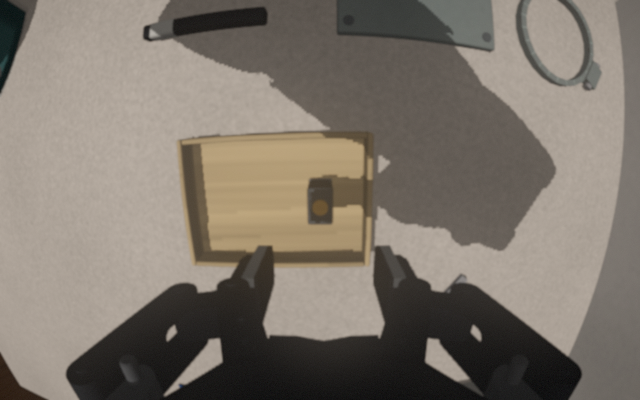

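```bash
python3 -m inch '[{"x":1,"y":-3.57,"z":0,"yaw":0,"hand":5},{"x":1,"y":-3.57,"z":0,"yaw":0,"hand":5},{"x":1,"y":-3.57,"z":0,"yaw":0,"hand":5},{"x":1,"y":-3.57,"z":0,"yaw":0,"hand":5},{"x":1,"y":-3.57,"z":0,"yaw":0,"hand":5},{"x":1,"y":-3.57,"z":0,"yaw":0,"hand":5},{"x":1,"y":-3.57,"z":0,"yaw":0,"hand":5},{"x":1,"y":-3.57,"z":0,"yaw":0,"hand":5},{"x":1,"y":-3.57,"z":0,"yaw":0,"hand":5},{"x":1,"y":-3.57,"z":0,"yaw":0,"hand":5},{"x":1,"y":-3.5,"z":0,"yaw":0,"hand":5},{"x":0,"y":0,"z":0,"yaw":0,"hand":5}]'; python3 -m inch '[{"x":0,"y":0,"z":2,"yaw":0,"hand":5},{"x":0,"y":0,"z":0,"yaw":0,"hand":5},{"x":0,"y":0,"z":0,"yaw":0,"hand":5}]';  python3 go.py .6585 .099 .031 -1.8
```

```text
t: 14.1
position: [0.6574, 0.1037, 0.1345]
eef_rot: [-3.141, 0.042, 0.003]
ft_force: [-0.3, -1.1, -0.4]
width: 0.0502
t: 14.4
position: [0.6566, 0.0994, 0.1157]
eef_rot: [3.141, -0.048, -0.003]
ft_force: [-0.3, -0.6, 0.6]
width: 0.0501
shift cm [0.21 0.04 8.47] yaw 0.04 (cur jaw -1.8) j6 1.63 pos [0.6566 0.0994 0.1157] w 0.0501 f [-0.3 -0.6  0.6] t 14.4
tool x [ 1.    -0.031 -0.002] y [-0.031 -1.     0.   ] z [-0.002 -0.    -1.   ]
```

```bash
python3 -m inch '[{"x":0.2,"y":0,"z":3,"yaw":0,"hand":5},{"x":0,"y":0,"z":3,"yaw":0,"hand":5},{"x":0,"y":0,"z":2,"yaw":0,"hand":5},{"x":0,"y":0,"z":0.45,"yaw":0,"hand":5},{"x":0,"y":0,"z":0,"yaw":0,"hand":5},{"x":0,"y":0,"z":0,"yaw":0,"hand":5}]'; python3 go.py .6585 .099 .031 -1.8;python3 -m inch '[{"x":0,"y":0,"z":0,"yaw":0,"hand":1},{"x":0,"y":0,"z":0,"yaw":0,"hand":1},{"x":0,"y":0,"z":0,"yaw":0,"hand":1},{"x":0,"y":0,"z":0,"yaw":0,"hand":1},{"x":0,"y":0,"z":0,"yaw":0,"hand":1},{"x":0,"y":0,"z":0,"yaw":0,"hand":1},{"x":0,"y":0,"z":0,"yaw":0,"hand":1}]' 30; python3 go.py .6513 -.113 .031 -1.8
```

```text
t: 15.0
position: [0.66, 0.0996, 0.0332]
eef_rot: [-3.141, 0.048, -0.003]
ft_force: [0.0, -0.5, -0.1]
width: 0.0501
shift cm [-0.15  0.07  0.22] yaw 0.05 (cur jaw -1.8) j6 1.63 pos [0.66   0.0996 0.0332] w 0.0501 f [ 0.  -0.5 -0.1] t 15.0
tool x [ 1.    -0.031  0.002] y [-0.031 -1.    -0.   ] z [ 0.002  0.    -1.   ]
t: 15.7
position: [0.6597, 0.0998, 0.0328]
eef_rot: [3.141, -0.048, 0.002]
ft_force: [-1.5, -0.2, 5.1]
width: 0.0193
shift cm [-0.19 21.3   0.18] yaw 0.07 (cur jaw -1.7) j6 1.63 pos [0.6597 0.0998 0.0328] w 0.0193 f [-1.5 -0.2  5.1] t 15.7
tool x [ 1.    -0.03   0.001] y [-0.03 -1.    0.  ] z [ 0.001 -0.    -1.   ]
```

```bash
python3 -m inch '[{"x":-0.05,"y":1,"z":0,"yaw":0,"hand":1},{"x":-0.05,"y":1.5,"z":0,"yaw":0,"hand":1},{"x":0,"y":1.5,"z":0,"yaw":0,"hand":1},{"x":0,"y":1.5,"z":0,"yaw":0,"hand":1},{"x":0,"y":1.5,"z":0,"yaw":0,"hand":1},{"x":0,"y":1.5,"z":0,"yaw":0,"hand":1},{"x":0,"y":1.5,"z":0,"yaw":0,"hand":1},{"x":0,"y":0,"z":0,"yaw":0,"hand":1}]'; python3 go.py .6513 -.113 .031 -1.8
```

```text
t: 16.5
position: [0.6558, -0.0018, 0.0327]
eef_rot: [3.141, -0.05, 0.003]
ft_force: [0.4, -3.9, 4.5]
width: 0.0196
shift cm [-0.09 11.13  0.18] yaw -0.01 (cur jaw -1.8) j6 1.48 pos [ 0.6558 -0.0018  0.0327] w 0.0196 f [ 0.4 -3.9  4.5] t 16.5
tool x [ 0.999 -0.032  0.002] y [-0.032 -0.999  0.001] z [ 0.002 -0.001 -1.   ]
```

```bash
python3 -m inch '[{"x":0,"y":1.5,"z":0,"yaw":0,"hand":1},{"x":-0.05,"y":1.5,"z":0,"yaw":0,"hand":1},{"x":0,"y":1.5,"z":0,"yaw":0,"hand":1},{"x":0,"y":1.5,"z":0,"yaw":0,"hand":1},{"x":0,"y":1.5,"z":0,"yaw":0,"hand":1},{"x":0,"y":1.5,"z":0,"yaw":0,"hand":1},{"x":0,"y":1.5,"z":0,"yaw":0,"hand":1},{"x":0,"y":0.8,"z":0,"yaw":0,"hand":1},{"x":0,"y":0,"z":0,"yaw":0,"hand":1},{"x":0,"y":0,"z":0,"yaw":0,"hand":1}]'; python3 go.py .46 -.288 .14 -1.8
python3 - <<'E'
from h import *
c=ctrl.camera('wrist');save(c,'w6')
E
```

```text
t: 17.5
position: [0.6511, -0.1129, 0.0316]
eef_rot: [-3.141, 0.048, 0.001]
ft_force: [-0.8, -0.5, -1.2]
width: 0.0194
shift cm [-18.57  18.09 -10.83] yaw 0.06 (cur jaw -1.7) j6 1.31 pos [ 0.6511 -0.1129  0.0316] w 0.0194 f [-0.8 -0.5 -1.2] t 17.5
tool x [ 1.   -0.03 -0.  ] y [-0.03 -1.   -0.  ] z [-0.  0. -1.]
```

View pics/w6.png

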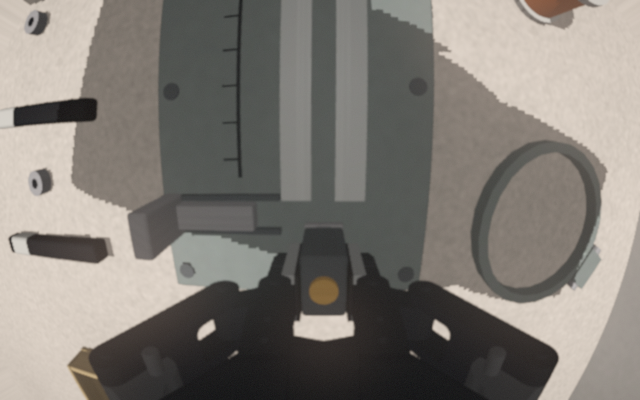

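```bash
python3 -m inch '[{"x":0,"y":0,"z":-2,"yaw":0,"hand":1},{"x":0,"y":0,"z":-4,"yaw":0,"hand":1},{"x":0,"y":0,"z":-4,"yaw":0,"hand":1},{"x":-3.1,"y":3,"z":-1,"yaw":0,"hand":1},{"x":-3.1,"y":3,"z":0,"yaw":0,"hand":1},{"x":-3.1,"y":3,"z":0,"yaw":0,"hand":1},{"x":-3.1,"y":3,"z":0,"yaw":0,"hand":1},{"x":-3.1,"y":3,"z":0,"yaw":0,"hand":1},{"x":-3.1,"y":3.1,"z":0,"yaw":0,"hand":1},{"x":0,"y":0,"z":4,"yaw":0,"hand":1},{"x":0,"y":0,"z":3,"yaw":0,"hand":1},{"x":0,"y":0,"z":0,"yaw":0,"hand":1}]'; python3 -m inch '[{"x":0,"y":0,"z":2,"yaw":0,"hand":1},{"x":0,"y":0,"z":0,"yaw":0,"hand":1},{"x":0,"y":0,"z":0,"yaw":0,"hand":1}]'; python3 go.py .46 -.288 .028 -1.8
```

```text
t: 18.75
position: [0.4581, -0.2867, 0.069]
eef_rot: [-3.138, 0.048, 0.007]
ft_force: [-0.5, 0.6, -0.2]
width: 0.0195
t: 19.05
position: [0.4604, -0.2882, 0.053]
eef_rot: [3.141, -0.046, 0.001]
ft_force: [0.7, 0.4, -0.7]
width: 0.0197
shift cm [-0.04 -0.02  2.5 ] yaw 0.11 (cur jaw -1.7) j6 0.89 pos [ 0.4604 -0.2882  0.053 ] w 0.0197 f [ 0.7  0.4 -0.7] t 19.1
tool x [ 1.   -0.03  0.  ] y [-0.03 -1.    0.  ] z [ 0. -0. -1.]
```

```bash
python3 -m inch '[{"x":0,"y":0,"z":1.5,"yaw":0,"hand":1},{"x":0,"y":0,"z":0.9,"yaw":0,"hand":1},{"x":0,"y":0,"z":0.2,"yaw":0,"hand":1},{"x":0,"y":0,"z":0,"yaw":0,"hand":1},{"x":0,"y":0,"z":0,"yaw":0,"hand":3.5},{"x":0,"y":0,"z":0,"yaw":0,"hand":3.5},{"x":0,"y":0,"z":0,"yaw":0,"hand":3.5},{"x":0,"y":0,"z":0,"yaw":0,"hand":3.5},{"x":0,"y":0,"z":-3,"yaw":0,"hand":3.5},{"x":0,"y":0,"z":-4,"yaw":0,"hand":3.5},{"x":0,"y":0,"z":-4,"yaw":0,"hand":5},{"x":0,"y":0,"z":0,"yaw":0,"hand":5}]'; python3 - <<'E'
from h import *
c=ctrl.camera('wrist');save(c,'w7')
E
python3 go.py .565 -.092 .14 -1.8
```

```text
t: 20.25
position: [0.4616, -0.2898, 0.1406]
eef_rot: [3.137, -0.047, 0.009]
ft_force: [0.6, 0.2, 0.1]
width: 0.0499
shift cm [  9.81 -20.02  -0.21] yaw 0.07 (cur jaw -1.7) j6 0.89 pos [ 0.4609 -0.2892  0.1381] w 0.0499 f [-0.   0.7 -0. ] t 20.3
tool x [ 1.    -0.03   0.003] y [-0.03  -1.     0.003] z [ 0.003 -0.003 -1.   ]
```

View pics/w7.png

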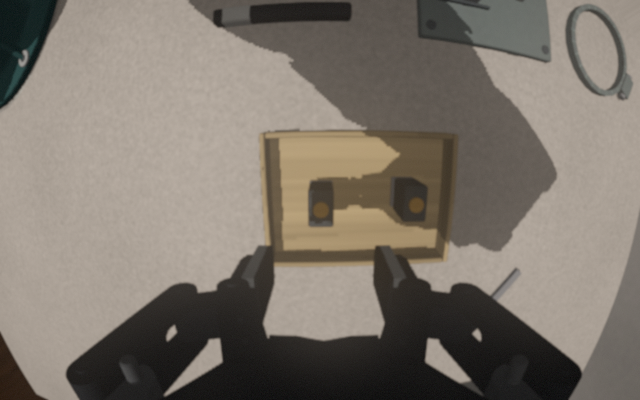

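```bash
python3 -m inch '[{"x":1.8,"y":-3.6,"z":0,"yaw":0,"hand":5},{"x":1.8,"y":-3.6,"z":0,"yaw":0,"hand":5},{"x":1.8,"y":-3.6,"z":0,"yaw":0,"hand":5},{"x":1.8,"y":-3.6,"z":0,"yaw":0,"hand":5},{"x":1.8,"y":-3.6,"z":0,"yaw":0,"hand":5},{"x":0.8,"y":-2,"z":0,"yaw":0,"hand":5},{"x":0,"y":0,"z":3,"yaw":0,"hand":5},{"x":0,"y":0,"z":0,"yaw":0,"hand":5},{"x":0,"y":0,"z":0,"yaw":0,"hand":5}]';python3 go.py .564 -.0915 .032 -1.8
```

```text
t: 21.2
position: [0.5631, -0.0914, 0.1053]
eef_rot: [-3.141, 0.048, 0.003]
ft_force: [0.7, -0.1, 0.0]
width: 0.0499
shift cm [0.11 0.01 7.33] yaw 0.05 (cur jaw -1.7) j6 1.30 pos [ 0.5631 -0.0914  0.1053] w 0.0499 f [ 0.7 -0.1  0. ] t 21.2
tool x [ 1.    -0.03  -0.002] y [-0.03  -1.    -0.001] z [-0.002  0.001 -1.   ]
```

```bash
python3 -m inch '[{"x":0.1,"y":0,"z":3,"yaw":0,"hand":5},{"x":0,"y":0,"z":3,"yaw":0,"hand":5},{"x":0,"y":0,"z":1.3,"yaw":0,"hand":5},{"x":0,"y":0,"z":0,"yaw":0,"hand":0.5},{"x":0,"y":0,"z":0,"yaw":0,"hand":0.5},{"x":0,"y":0,"z":0,"yaw":0,"hand":0.5},{"x":0,"y":0,"z":0,"yaw":0,"hand":0.5},{"x":0,"y":0,"z":0,"yaw":0,"hand":0.5},{"x":0,"y":0,"z":0,"yaw":0,"hand":0.5}]' 40;python3 go.py .616 -.093 .032 -1.8
```

```text
t: 22.1
position: [0.5656, -0.092, 0.0342]
eef_rot: [3.14, -0.048, 0.003]
ft_force: [-1.2, -1.1, 8.9]
width: 0.0111
shift cm [ 5.04 -0.05  0.23] yaw 0.04 (cur jaw -1.8) j6 1.30 pos [ 0.5656 -0.092   0.0342] w 0.0111 f [-1.2 -1.1  8.9] t 22.1
tool x [ 1.    -0.031  0.002] y [-0.031 -1.     0.001] z [ 0.002 -0.001 -1.   ]
```

```bash
python3 -m inch '[{"x":0.8,"y":0,"z":0,"yaw":0,"hand":0.5},{"x":0.8,"y":0,"z":0,"yaw":0,"hand":0.5},{"x":0.8,"y":0,"z":0,"yaw":0,"hand":0.5},{"x":0.8,"y":0,"z":0,"yaw":0,"hand":0.5},{"x":0.8,"y":0,"z":0,"yaw":0,"hand":0.5},{"x":0.6,"y":0,"z":0,"yaw":0,"hand":0.5},{"x":0.4,"y":0,"z":0,"yaw":0,"hand":0.5},{"x":0.2,"y":0,"z":0,"yaw":0,"hand":0.5},{"x":0,"y":0,"z":0,"yaw":0,"hand":0.5},{"x":0,"y":0,"z":0,"yaw":0,"hand":0.5}]';python3 go.py .616 -.093 .032 -1.8
```

```text
t: 23.1
position: [0.6154, -0.0937, 0.0342]
eef_rot: [3.139, -0.049, -0.003]
ft_force: [-15.3, -5.1, 17.7]
width: 0.0111
shift cm [ 0.06 -0.07  0.22] yaw 0.02 (cur jaw -1.8) j6 1.32 pos [ 0.6154 -0.0937  0.0342] w 0.0111 f [-15.3  -5.1  17.7] t 23.1
tool x [ 1.    -0.031 -0.002] y [-0.031 -1.     0.002] z [-0.002 -0.002 -1.   ]
```

```bash
python3 -m inch '[{"x":0,"y":0,"z":0,"yaw":0,"hand":5},{"x":0,"y":0,"z":0,"yaw":0,"hand":5},{"x":0,"y":0,"z":0,"yaw":0,"hand":5},{"x":0,"y":0,"z":-3,"yaw":0,"hand":5},{"x":0,"y":0,"z":-4,"yaw":0,"hand":5},{"x":0,"y":0,"z":-4,"yaw":0,"hand":5},{"x":0,"y":0,"z":-4,"yaw":0,"hand":5},{"x":0,"y":0,"z":-4,"yaw":0,"hand":5},{"x":0,"y":0,"z":0,"yaw":0,"hand":5}]';python3 go.py .45 .2 .24 -1.8;  python3 - <<'E'
from h import *
c=ctrl.camera('wrist');f=c['frame']
R=Ro.from_euler('z',-.0314).as_matrix()
for q in [(-.042,-.142,.056),(-.030,-.142,.056),(-.030,-.118,.056),(-.042,-.118,.056)]:
    cv2.circle(f,tuple(int(round(v)) for v in wproj(c,R@q+[.6564,.0359,0])),1,(0,0,255),-1)
cv2.imwrite('pics/w8.png',f)
E
```

```text
t: 24.0
position: [0.6187, -0.0934, 0.2281]
eef_rot: [3.139, -0.047, 0.012]
ft_force: [0.9, -0.5, -1.3]
width: 0.0501
shift cm [-17.74 -28.81  -1.38] yaw 0.08 (cur jaw -1.7) j6 1.32 pos [ 0.6187 -0.0934  0.2281] w 0.0501 f [ 0.9 -0.5 -1.3] t 24.0
tool x [ 1.    -0.03   0.008] y [-0.03  -1.     0.002] z [ 0.008 -0.002 -1.   ]
```

View pics/w8.png

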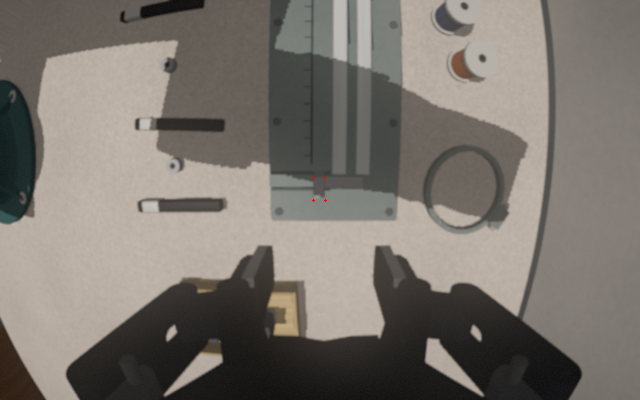

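```bash
python3 -m inch '[{"x":-1.5,"y":-3.6,"z":0,"yaw":0,"hand":5},{"x":-1.5,"y":-3.6,"z":0,"yaw":0,"hand":5},{"x":-1.5,"y":-3.6,"z":0,"yaw":0,"hand":5},{"x":-1.5,"y":-3.6,"z":0,"yaw":0,"hand":5},{"x":-1.5,"y":-3.6,"z":0,"yaw":0,"hand":5},{"x":-1.5,"y":-3.6,"z":0,"yaw":0,"hand":5},{"x":-1.5,"y":-3.6,"z":0,"yaw":0,"hand":5},{"x":-1.5,"y":-3.6,"z":0,"yaw":0,"hand":5},{"x":0,"y":0,"z":0,"yaw":0,"hand":5},{"x":0,"y":0,"z":0,"yaw":0,"hand":5}]'; python3 - <<'E'
from h import *
c=ctrl.camera('wrist');f=c['frame'];save(c,'w9')
print(np.round(-np.array(c['R']).T@c['t'],3)); 
import pickle; pickle.dump(c,open('w9.pkl','wb'))
cv2.imwrite('pics/w9z.png',cv2.resize(f[0:200,180:440],None,fx=3,fy=3,interpolation=cv2.INTER_CUBIC))
E
```

```text
t: 25.05
position: [0.505, 0.1991, 0.2219]
eef_rot: [3.141, -0.045, -0.002]
ft_force: [-0.2, -0.2, 0.5]
width: 0.0502
[0.508 0.265 0.364]
```

View pics/w9.png

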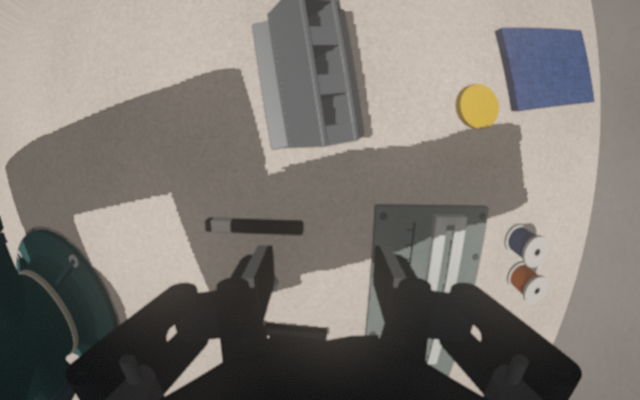

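View pics/w9z.png

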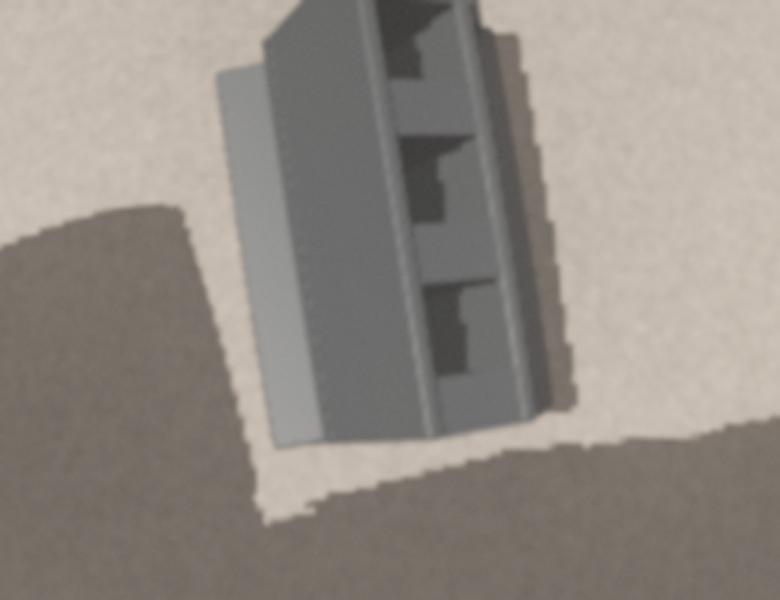

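```bash
cat > rackfit.py <<'E'
from h import *
import pickle
from scipy.optimize import least_squares
c=pickle.load(open('w9.pkl','rb'))
W=lambda u,v:(180+u/3,v/3)
tilt=Ro.from_euler('y',30,degrees=True).as_matrix()  # z->+x
def P(p,X): return Ro.from_euler('z',p[2]).as_matrix()@(tilt@np.array(X))+[p[0],p[1],.022]
pts=[((438,376),(-.014,-.06,.072)),((425,288),(-.014,-.032,.072)),((413,224),(-.014,-.014,.072)),((400,138),(-.014,.014,.072)),((497,279),(.014,-.032,.072)),((474,135),(.014,.014,.072)),((508,372),(.014,-.06,.072))]
r=lambda p:np.concatenate([wproj(c,P(p,X))-W(*uv) for uv,X in pts])
s=least_squares(r,[.46,.33,.1]); print(s.x,np.round(r(s.x),1))
p=s.x
for X in [(0,-.046,.072),(0,0,.072),(0,.046,.072),(-.018,-.078,.072),(.018,-.078,.072)]: print(X,np.round(P(p,X),4))
ct=ctrl.camera('top');cs=ctrl.camera('scene')
fs=cs['frame'].copy();ft=ct['frame'].copy()
for y in (-.046,0,.046):
  for a,b in ((-1,-1),(-1,1),(1,-1),(1,1)):
    X=P(p,(a*.014,y+b*.014,.072))
    for f,cc in((fs,cs),(ft,ct)):
        q=proj(cc,X); f[int(round(q[1])),int(round(q[0]))]=(0,0,255)
a=cv2.resize(fs[90:190,390:490],None,fx=4,fy=4,interpolation=0);b=cv2.resize(ft[200:300,120:220],None,fx=4,fy=4,interpolation=0)
cv2.imwrite('pics/r1.png',np.hstack([a,b]))
E
python3 rackfit.py
```

```text
[0.47772408 0.32019334 0.11888442] [-1.1  1.3 -1.5 -0.7 -0.5  0.7 -0.8 -0.8  1.1  0.1  1.3  0.4  1.7 -1. ]
(0, -0.046, 0.072) [0.5189 0.2788 0.0844]
(0, 0, 0.072) [0.5135 0.3245 0.0844]
(0, 0.046, 0.072) [0.508  0.3701 0.0844]
(-0.018, -0.078, 0.072) [0.5072 0.2452 0.0934]
(0.018, -0.078, 0.072) [0.5382 0.2489 0.0754]
```

View pics/r1.png

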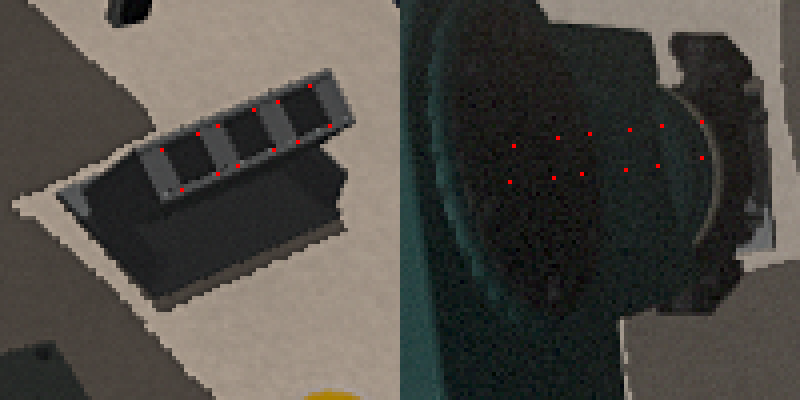

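```bash
python3 - <<'E'
from h import *
import pickle
c=pickle.load(open('w9.pkl','rb'))
for uv in [(206,225),(302,228)]: print(np.round(wonz(c,uv,.012),4))
exec(open('rackfit.py').read().split('ct=')[0].split('pts=')[0])
p=[.4777,.3202,.1189]
for X in [(-.018,-.078,.072),(.018,-.078,.072)]: 
    q=wproj(c,P(p,X)); print(X,(q-[180,0])*3)
E
python3 go.py .424 .148 .1 88.2
```

```text
[0.356  0.1499 0.012 ]
[0.4781 0.144  0.012 ]
(-0.018, -0.078, 0.072) [431.805192   442.90428885]
(0.018, -0.078, 0.072) [531.47832385 424.78702334]
shift cm [-8.02  5.22 12.23] yaw -89.99 (cur jaw -1.8) j6 1.82 pos [0.5058 0.1977 0.2223] w 0.0498 f [-0.4 -0.5 -0. ] t 25.2
tool x [ 1.    -0.031 -0.001] y [-0.031 -1.     0.   ] z [-0.001 -0.    -1.   ]
```

```bash
python3 -m inch '[{"x":0,"y":0,"z":0,"yaw":-8.2,"hand":5},{"x":0,"y":0,"z":0,"yaw":-8.2,"hand":5},{"x":0,"y":0,"z":0,"yaw":-8.2,"hand":5},{"x":0,"y":0,"z":0,"yaw":-8.2,"hand":5},{"x":0,"y":0,"z":0,"yaw":-8.2,"hand":5},{"x":0,"y":0,"z":0,"yaw":-8.2,"hand":5},{"x":0,"y":0,"z":0,"yaw":-8.2,"hand":5},{"x":0,"y":0,"z":0,"yaw":-8.2,"hand":5},{"x":0,"y":0,"z":0,"yaw":-8.2,"hand":5},{"x":0,"y":0,"z":0,"yaw":-8.2,"hand":5},{"x":0,"y":0,"z":0,"yaw":-7.5,"hand":5},{"x":0,"y":0,"z":0,"yaw":0,"hand":5}]'; python3 go.py .4235 .1467 .12 87.7
```

```text
t: 26.4
position: [0.506, 0.1976, 0.2225]
eef_rot: [-2.264, -2.178, 0.001]
ft_force: [-0.5, -0.4, 0.2]
width: 0.0503
shift cm [-5.4  -8.05 10.25] yaw 0.1 (cur jaw 87.8) j6 0.26 pos [0.506  0.1976 0.2225] w 0.0503 f [-0.5 -0.4  0.2] t 26.4
tool x [ 0.038  0.999 -0.   ] y [ 0.999 -0.038 -0.   ] z [-0. -0. -1.]
```

```bash
python3 -m inch '[{"x":-1.8,"y":-2.7,"z":2,"yaw":0,"hand":5},{"x":-1.8,"y":-2.7,"z":3,"yaw":0,"hand":5},{"x":-1.8,"y":-2.65,"z":3,"yaw":0,"hand":5},{"x":0,"y":0,"z":2.2,"yaw":0,"hand":5},{"x":0,"y":0,"z":0,"yaw":0,"hand":5},{"x":0,"y":0,"z":0,"yaw":0,"hand":5}]'; python3 go.py .4235 .1467 .003 87.7; python3 - <<'E'
from h import *
c=ctrl.camera('wrist');save(c,'w10')
E
```

```text
t: 27.0
position: [0.4238, 0.1475, 0.1214]
eef_rot: [2.267, 2.174, 0.001]
ft_force: [-0.1, 0.4, 0.1]
width: 0.0498
shift cm [-0.08 -0.03 11.84] yaw -0.1 (cur jaw 87.6) j6 0.19 pos [0.4238 0.1475 0.1214] w 0.0498 f [-0.1  0.4  0.1] t 27.0
tool x [0.042 0.999 0.   ] y [ 0.999 -0.042  0.   ] z [ 0.  0. -1.]
```

View pics/w10.png

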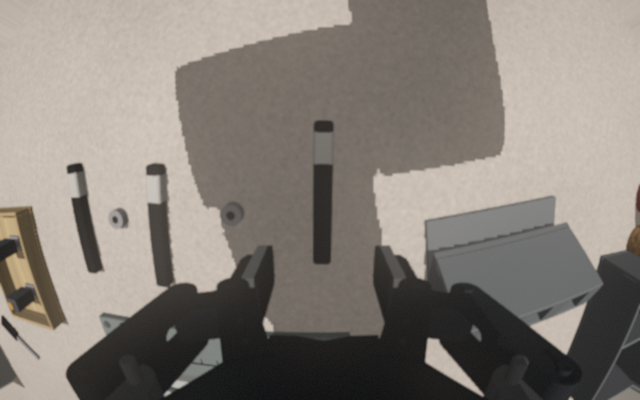

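```bash
python3 -m inch '[{"x":0,"y":0,"z":4,"yaw":0,"hand":5},{"x":0,"y":0,"z":3.5,"yaw":0,"hand":4},{"x":0,"y":0,"z":2.5,"yaw":0,"hand":4},{"x":0,"y":0,"z":1,"yaw":0,"hand":4},{"x":0,"y":0,"z":0,"yaw":0,"hand":4},{"x":0,"y":0,"z":0.5,"yaw":0,"hand":4},{"x":0,"y":0,"z":0,"yaw":0,"hand":4}]'; python3 go.py .4235 .1467 .004 87.7
```

```text
t: 27.75
position: [0.4239, 0.1478, 0.0065]
eef_rot: [2.264, 2.177, 0.002]
ft_force: [0.5, -0.1, -0.1]
width: 0.04
shift cm [-0.12 -0.04  0.25] yaw 0.06 (cur jaw 87.8) j6 0.19 pos [0.4239 0.1478 0.0065] w 0.04 f [ 0.5 -0.1 -0.1] t 27.8
tool x [0.039 0.999 0.   ] y [ 0.999 -0.039  0.001] z [ 0.001  0.    -1.   ]
```

```bash
python3 -m inch '[{"x":0,"y":0,"z":0.2,"yaw":0,"hand":4},{"x":0,"y":0,"z":0,"yaw":0,"hand":0.8},{"x":0,"y":0,"z":0,"yaw":0,"hand":0.8},{"x":0,"y":0,"z":0,"yaw":0,"hand":0.8},{"x":0,"y":0,"z":0,"yaw":0,"hand":0.8},{"x":0,"y":0,"z":0,"yaw":0,"hand":0.8},{"x":0,"y":0,"z":0,"yaw":0,"hand":0.8}]' 30; python3 -m inch '[{"x":0,"y":0,"z":-2,"yaw":0,"hand":0.8},{"x":0,"y":0,"z":-4,"yaw":0,"hand":0.8},{"x":0,"y":0,"z":-4,"yaw":0,"hand":0.8},{"x":0,"y":0,"z":-4,"yaw":0,"hand":0.8},{"x":0,"y":0,"z":0,"yaw":0,"hand":0.8},{"x":0,"y":0,"z":0,"yaw":0,"hand":0.8}]';python3 go.py .51 .217 .145 6.8; python3 - <<'E'
from h import *
c=ctrl.camera('wrist');save(c,'w11')
E
```

```text
t: 28.45
position: [0.4233, 0.1477, 0.0042]
eef_rot: [2.264, 2.177, 0.001]
ft_force: [-0.2, -0.1, 4.7]
width: 0.0149
t: 29.05
position: [0.4234, 0.1477, 0.1443]
eef_rot: [2.264, 2.177, 0.002]
ft_force: [0.5, -0.2, -0.9]
width: 0.0151
shift cm [ 7.26  8.38 -0.05] yaw 80.96 (cur jaw 87.8) j6 0.19 pos [0.4234 0.1477 0.1443] w 0.0151 f [ 0.5 -0.2 -0.9] t 29.1
tool x [0.039 0.999 0.   ] y [ 0.999 -0.039  0.002] z [ 0.002  0.    -1.   ]
```

View pics/w11.png

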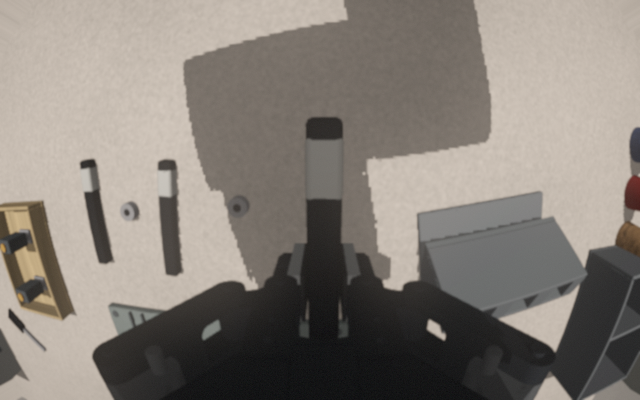

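```bash
python3 -m inch '[{"x":0,"y":0,"z":0,"yaw":-8.4,"hand":0.8},{"x":0,"y":0,"z":0,"yaw":-8.4,"hand":0.8},{"x":0,"y":0,"z":0,"yaw":-8.4,"hand":0.8},{"x":0,"y":0,"z":0,"yaw":-8.4,"hand":0.8},{"x":0,"y":0,"z":0,"yaw":-8.4,"hand":0.8},{"x":0,"y":0,"z":0,"yaw":-8.4,"hand":0.8},{"x":0,"y":0,"z":0,"yaw":-8.4,"hand":0.8},{"x":0,"y":0,"z":0,"yaw":-8.4,"hand":0.8},{"x":0,"y":0,"z":0,"yaw":-8.4,"hand":0.8},{"x":0,"y":0,"z":0,"yaw":-8.4,"hand":0.8},{"x":0,"y":0,"z":0,"yaw":-8.4,"hand":0.8},{"x":0,"y":0,"z":0,"yaw":-6.6,"hand":0.8}]';python3 go.py .512 .2196 .115 6.8
```

```text
t: 30.3
position: [0.4222, 0.1475, 0.1423]
eef_rot: [0.194, -3.133, 0.0]
ft_force: [-0.3, 0.2, -0.8]
width: 0.015
shift cm [-9.81  6.04  2.71] yaw 0.3 (cur jaw -172.9) j6 -1.54 pos [0.4222 0.1475 0.1423] w 0.015 f [-0.3  0.2 -0.8] t 30.3
tool x [-0.992 -0.124  0.003] y [-0.124  0.992 -0.   ] z [-0.003 -0.    -1.   ]
```

```bash
python3 -m inch '[{"x":-3.3,"y":2,"z":0,"yaw":0,"hand":0.8},{"x":-3.3,"y":2,"z":0,"yaw":0,"hand":0.8},{"x":-3.2,"y":2,"z":0,"yaw":0,"hand":0.8},{"x":0,"y":0,"z":2.5,"yaw":0,"hand":0.8},{"x":0,"y":0,"z":0,"yaw":0,"hand":0.8},{"x":0,"y":0,"z":0,"yaw":0,"hand":0.8}]';python3 go.py .512 .2196 .105 6.8;python3 - <<'E'
from h import *
c=ctrl.camera('scene');f=c['frame'];cv2.imwrite('pics/s3.png',cv2.resize(f[50:200,330:510],None,fx=4,fy=4,interpolation=cv2.INTER_CUBIC))
E
```

```text
t: 30.9
position: [0.512, 0.2184, 0.1178]
eef_rot: [0.185, -3.133, 0.001]
ft_force: [-0.3, -0.7, 0.1]
width: 0.0153
shift cm [-0.02  0.12  1.28] yaw -0.04 (cur jaw -173.2) j6 -1.43 pos [0.512  0.2184 0.1178] w 0.0153 f [-0.3 -0.7  0.1] t 30.9
tool x [-0.993 -0.118  0.003] y [-0.118  0.993 -0.   ] z [-0.003 -0.001 -1.   ]
```

View pics/s3.png

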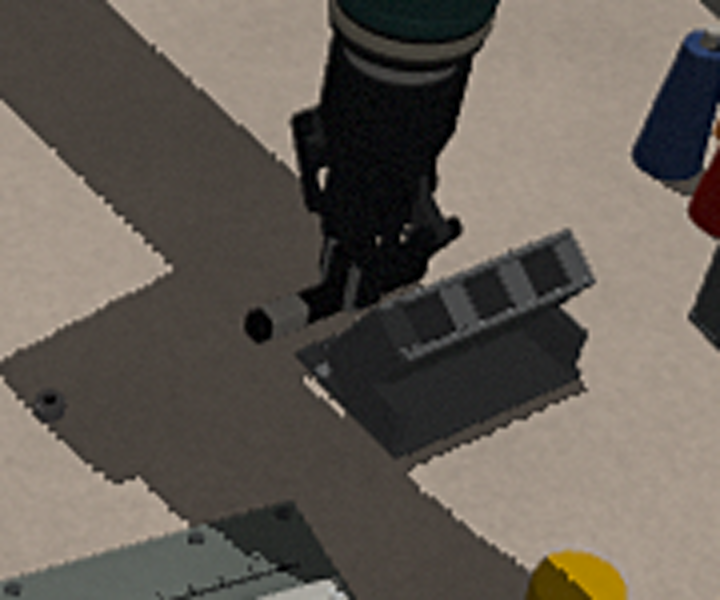

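```bash
python3 -m inch '[{"x":0,"y":0.1,"z":0.7,"yaw":0,"hand":0.8},{"x":0,"y":0,"z":0.6,"yaw":0,"hand":0.8},{"x":0,"y":0,"z":0.5,"yaw":0,"hand":0.8},{"x":0,"y":0,"z":0.4,"yaw":0,"hand":0.8},{"x":0,"y":0,"z":0,"yaw":0,"hand":0.8},{"x":0,"y":0,"z":0,"yaw":0,"hand":0.8}]' 20;python3 go.py .512 .2196 .095 6.8;python3 - <<'E'
from h import *
c=ctrl.camera('scene');f=c['frame'];cv2.imwrite('pics/s4.png',cv2.resize(f[50:200,330:510],None,fx=4,fy=4,interpolation=cv2.INTER_CUBIC))
E
```

```text
t: 31.55
position: [0.5133, 0.2195, 0.0969]
eef_rot: [-0.185, 3.136, -0.001]
ft_force: [0.4, -2.5, 3.0]
width: 0.0148
shift cm [0.12 0.02 0.19] yaw -0.05 (cur jaw -173.2) j6 -1.43 pos [0.5133 0.2195 0.0969] w 0.0148 f [ 0.4 -2.5  3. ] t 31.6
tool x [-0.993 -0.118 -0.   ] y [-0.118  0.993 -0.   ] z [ 0. -0. -1.]
```

View pics/s4.png

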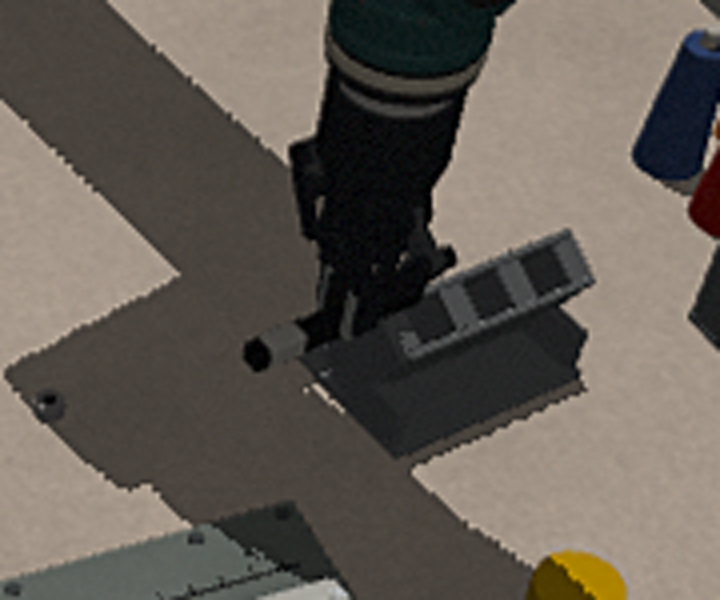

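```bash
python3 -m inch '[{"x":0.05,"y":0,"z":0.4,"yaw":0,"hand":0.8},{"x":0.05,"y":0,"z":0.4,"yaw":0,"hand":0.8},{"x":0,"y":0,"z":0.4,"yaw":0,"hand":0.8},{"x":0,"y":0,"z":0,"yaw":0,"hand":0.8}]';python3 go.py .512 .2196 .085 6.8;python3 - <<'E'
from h import *
c=ctrl.camera('scene');f=c['frame'];cv2.imwrite('pics/s5.png',cv2.resize(f[50:200,330:510],None,fx=4,fy=4,interpolation=cv2.INTER_CUBIC))
E
```

```text
t: 32.0
position: [0.5131, 0.2191, 0.0852]
eef_rot: [-0.184, 3.134, -0.002]
ft_force: [2.3, -6.9, 9.2]
width: 0.015
shift cm [0.1  0.06 0.02] yaw -0.07 (cur jaw -173.3) j6 -1.43 pos [0.5131 0.2191 0.0852] w 0.015 f [ 2.3 -6.9  9.2] t 32.0
tool x [-0.993 -0.117 -0.002] y [-0.117  0.993 -0.001] z [ 0.002 -0.001 -1.   ]
```

View pics/s5.png

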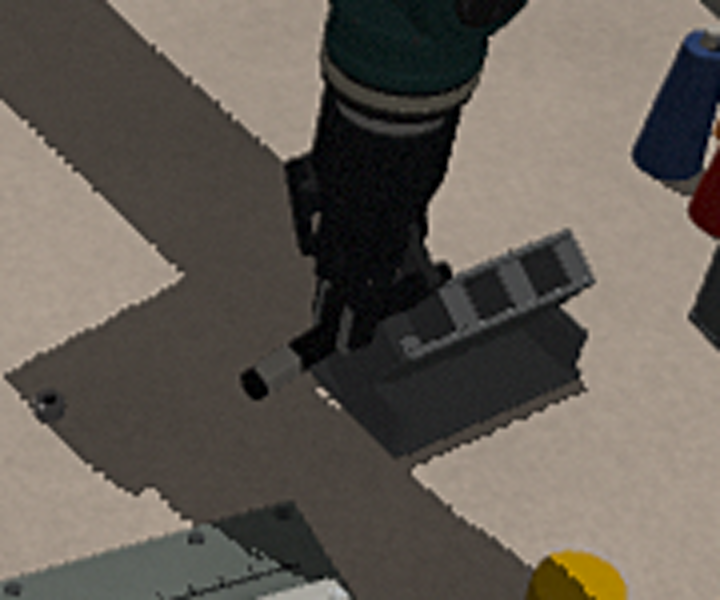

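```bash
python3 -m inch '[{"x":0,"y":0,"z":0.4,"yaw":0,"hand":0.8},{"x":0,"y":0,"z":0.4,"yaw":0,"hand":0.8},{"x":0,"y":0,"z":0.4,"yaw":0,"hand":0.8},{"x":0,"y":0.2,"z":0.3,"yaw":0,"hand":0.8},{"x":0,"y":0.2,"z":0.2,"yaw":0,"hand":0.8},{"x":0,"y":0,"z":0,"yaw":0,"hand":0.8}]';python3 go.py .512 .2196 .085 6.8;python3 - <<'E'
from h import *
c=ctrl.camera('scene');f=c['frame'];cv2.imwrite('pics/s6.png',cv2.resize(f[50:200,330:510],None,fx=4,fy=4,interpolation=cv2.INTER_CUBIC))
c=ctrl.camera('wrist');save(c,'w12')
E
```

```text
t: 32.65
position: [0.5129, 0.2223, 0.0685]
eef_rot: [-0.184, 3.134, -0.005]
ft_force: [2.5, -15.0, 12.8]
width: 0.015
shift cm [ 0.11 -0.26 -1.65] yaw -0.1 (cur jaw -173.3) j6 -1.42 pos [0.5129 0.2223 0.0685] w 0.015 f [  2.5 -15.   12.8] t 32.6
tool x [-0.993 -0.117 -0.002] y [-0.117  0.993 -0.003] z [ 0.003 -0.003 -1.   ]
```

View pics/s6.png

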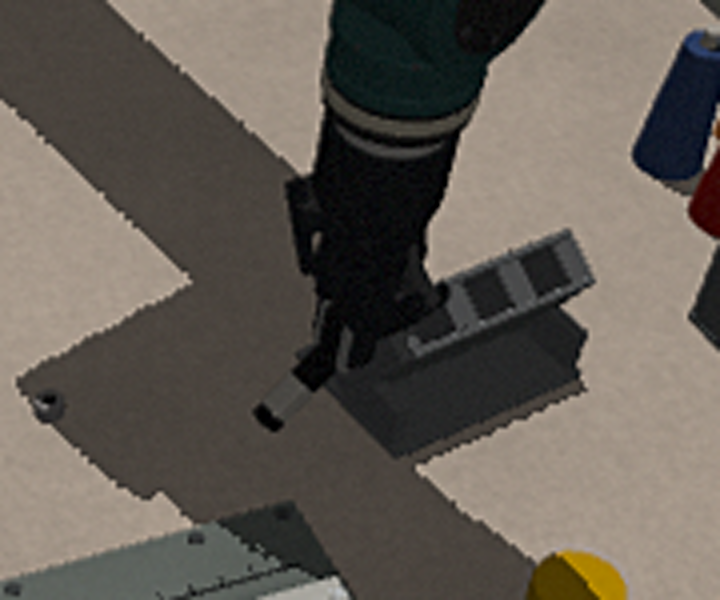

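View pics/w12.png

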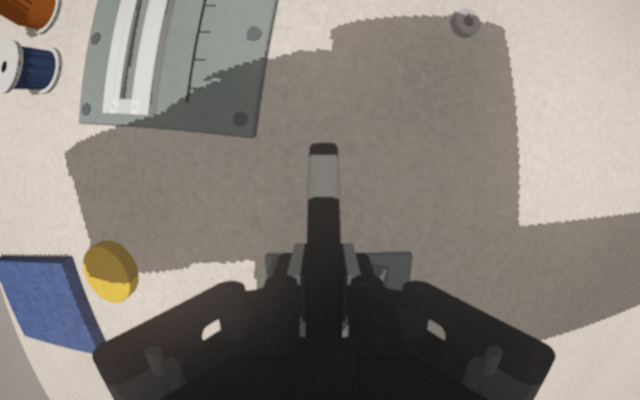

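```bash
cat > pen.py <<'E'
# pen.py u v : scene pixel of pen's lower end centre -> point in the vertical plane of tool y,z
from h import *
import sys
c=ctrl.camera('scene'); s=ctrl.get_state(); R=Ro.from_rotvec(s['eef_rot']).as_matrix()
o,d=ray(c,(float(sys.argv[1]),float(sys.argv[2]))); n=R[:,0]
X=o+d*((s['position']-o)@n)/(d@n); L=R.T@(X-s['position'])*1000
print('end',np.round(X,4),'tool mm',np.round(L,1)); 
v=L-[0,0,-5]; print('len',np.linalg.norm(v),'tilt below horiz',np.degrees(np.arctan2(v[2],-v[1])))
E
python3 pen.py 396.8 154.3
```

```text
end [0.5186 0.174  0.0373] tool mm [ -0.  -48.6  31.5]
len 60.72159093520161 tilt below horiz 36.892484094845
```

```bash
python3 -m inch '[{"x":0,"y":0,"z":0.4,"yaw":0,"hand":0.8},{"x":0,"y":0,"z":0.4,"yaw":0,"hand":0.8},{"x":0,"y":0.1,"z":0.4,"yaw":0,"hand":0.8},{"x":0,"y":0.1,"z":0,"yaw":0,"hand":0.8},{"x":0,"y":0,"z":0,"yaw":0,"hand":0.8}]';python3 go.py .512 .2196 .085 6.8;python3 - <<'E'
from h import *
c=ctrl.camera('scene');f=c['frame'];cv2.imwrite('pics/s7.png',cv2.resize(f[50:200,330:510],None,fx=4,fy=4,interpolation=cv2.INTER_CUBIC))
E
```

```text
t: 33.3
position: [0.5131, 0.224, 0.0566]
eef_rot: [-0.183, 3.133, -0.006]
ft_force: [4.3, -18.7, 11.7]
width: 0.0154
shift cm [ 0.15 -0.43 -2.83] yaw -0.12 (cur jaw -173.3) j6 -1.42 pos [0.5131 0.224  0.0566] w 0.0154 f [  4.3 -18.7  11.7] t 33.3
tool x [-0.993 -0.116 -0.003] y [-0.116  0.993 -0.004] z [ 0.003 -0.004 -1.   ]
```

View pics/s7.png

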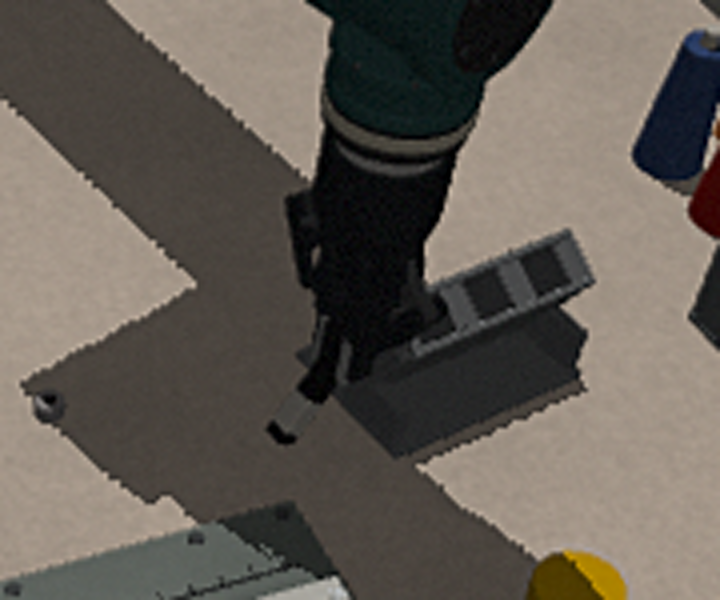

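```bash
python3 pen.py 401 158.5
```

```text
end [0.5171 0.1904 0.0145] tool mm [  0.  -33.6  42.2]
len 57.976611390174554 tilt below horiz 54.56431773876868
```

```bash
python3 -m inch '[{"x":0,"y":-0.2,"z":-3,"yaw":0,"hand":0.8},{"x":0,"y":0,"z":-4,"yaw":0,"hand":0.8},{"x":0,"y":0,"z":-4,"yaw":0,"hand":0.8},{"x":0,"y":0,"z":0,"yaw":0,"hand":0.8}]' 40; python3 -m inch '[{"x":0,"y":0,"z":0,"yaw":8.2,"hand":0.8},{"x":0,"y":0,"z":0,"yaw":8.2,"hand":0.8},{"x":0,"y":0,"z":0,"yaw":8.2,"hand":0.8},{"x":0,"y":0,"z":0,"yaw":8.2,"hand":0.8},{"x":0,"y":0,"z":0,"yaw":8.2,"hand":0.8},{"x":0,"y":0,"z":0,"yaw":8.2,"hand":0.8},{"x":0,"y":0,"z":0,"yaw":8.2,"hand":0.8},{"x":0,"y":0,"z":0,"yaw":8.2,"hand":0.8},{"x":0,"y":0,"z":0,"yaw":8.2,"hand":0.8},{"x":0,"y":0,"z":0,"yaw":8.2,"hand":0.8},{"x":0,"y":0,"z":0,"yaw":8.0,"hand":0.8},{"x":0,"y":0,"z":0,"yaw":0,"hand":0.8}]';python3 go.py .5514 .3753 .16 96.8
```

```text
t: 33.8
position: [0.5138, 0.2243, 0.1704]
eef_rot: [-0.185, 3.129, 0.003]
ft_force: [1.0, -0.2, -0.8]
width: 0.015
t: 35.0
position: [0.5116, 0.2237, 0.1651]
eef_rot: [-2.089, -2.346, 0.001]
ft_force: [0.8, 0.1, -0.2]
width: 0.0149
shift cm [14.6   5.71  0.51] yaw -0.16 (cur jaw 96.6) j6 0.15 pos [0.5116 0.2237 0.1651] w 0.0149 f [ 0.8  0.1 -0.2] t 35.0
tool x [-0.116  0.993  0.   ] y [ 0.993  0.116 -0.001] z [-0.001  0.    -1.   ]
```

```bash
python3 - <<'E'
from h import *
c=ctrl.camera('scene');f=c['frame'];cv2.imwrite('pics/s8.png',cv2.resize(f[50:200,330:510],None,fx=4,fy=4,interpolation=cv2.INTER_CUBIC))
E
```

```text
(no output)
```

View pics/s8.png

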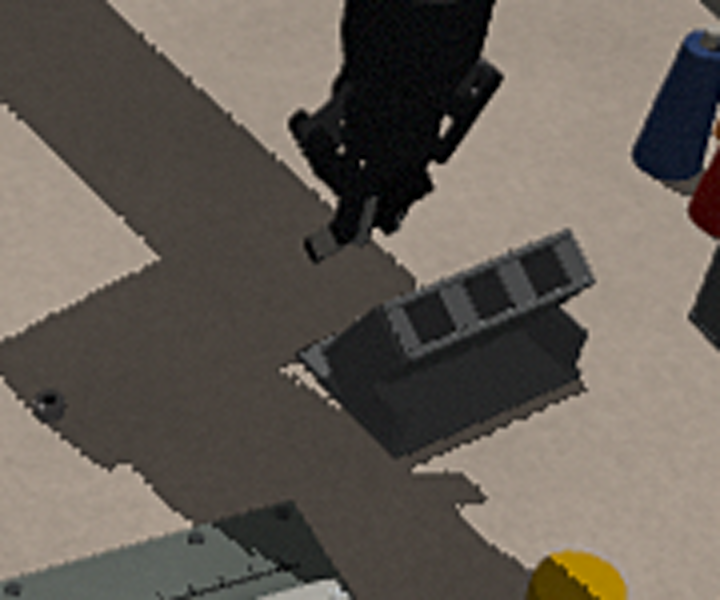

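```bash
python3 pen.py 408.8 112; python3 - <<'E'
from h import *
s=ctrl.get_state();c=ctrl.camera('scene');print((proj(c,s['position']+np.array([-.0334,-.004,-.042]))-[330,50])*4)
E
```

```text
end [0.4725 0.2189 0.1235] tool mm [ -0.  -39.4  41.9]
len 61.25968377401985 tilt below horiz 49.968720648065336
[320.92698747 253.57499196]
```

```bash
python3 -m inch '[{"x":3,"y":1.2,"z":0,"yaw":0,"hand":0.8},{"x":3,"y":1.2,"z":0,"yaw":0,"hand":0.8},{"x":3,"y":1.2,"z":0,"yaw":0,"hand":0.8},{"x":3,"y":1.2,"z":0,"yaw":0,"hand":0.8},{"x":2.6,"y":1.2,"z":0,"yaw":0,"hand":0.8},{"x":0,"y":0,"z":1.5,"yaw":0,"hand":0.8},{"x":0,"y":0,"z":0,"yaw":0,"hand":0.8},{"x":0,"y":0,"z":0,"yaw":0,"hand":0.8}]';python3 go.py .5545 .3758 .1437 96.8;python3 - <<'E'
from h import *
c=ctrl.camera('scene');f=c['frame'];cv2.imwrite('pics/s9.png',cv2.resize(f[50:200,330:510],None,fx=4,fy=4,interpolation=cv2.INTER_CUBIC))
save(ctrl.camera('wrist'),'w13')
E
```

```text
t: 35.95
position: [0.5538, 0.3754, 0.1507]
eef_rot: [-2.085, -2.35, 0.001]
ft_force: [0.8, -0.5, 0.2]
width: 0.0154
shift cm [0.04 0.07 0.7 ] yaw 0.05 (cur jaw 96.9) j6 0.35 pos [0.5538 0.3754 0.1507] w 0.0154 f [ 0.8 -0.5  0.2] t 36.0
tool x [-0.119  0.993 -0.   ] y [ 0.993  0.119 -0.001] z [-0.001 -0.    -1.   ]
```

View pics/s9.png

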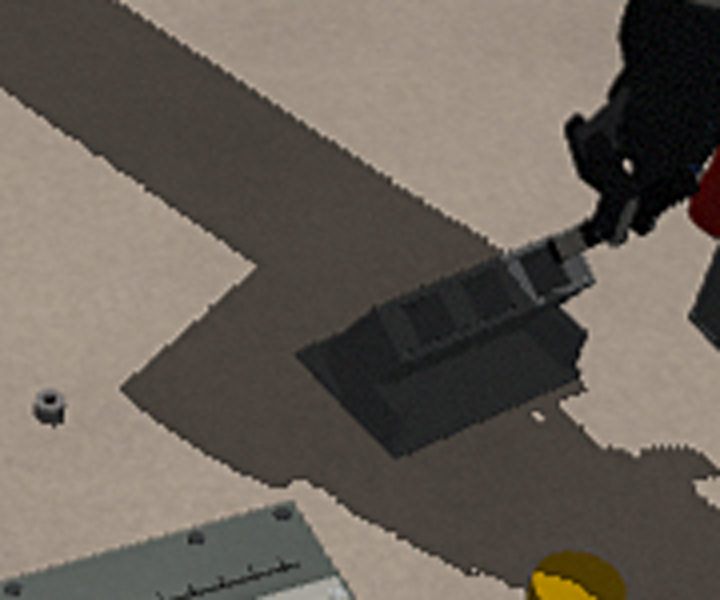

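View pics/w13.png

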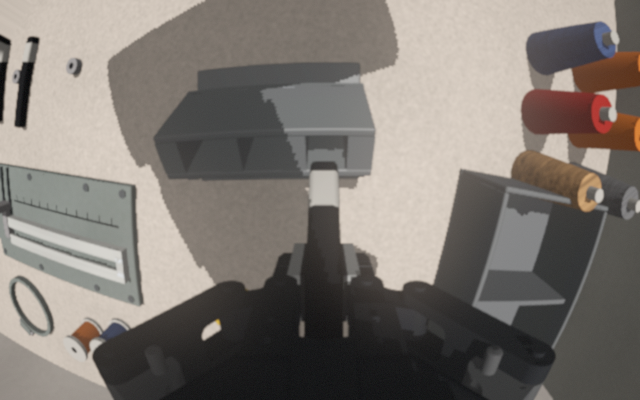

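```bash
python3 -m inch '[{"x":0,"y":0,"z":0.7,"yaw":0,"hand":0.8},{"x":0,"y":-0.5,"z":0.87,"yaw":0,"hand":0.8},{"x":0,"y":-0.5,"z":0.87,"yaw":0,"hand":0.8},{"x":0,"y":-0.5,"z":0.87,"yaw":0,"hand":0.8},{"x":0,"y":0,"z":0,"yaw":0,"hand":0.8}]';python3 go.py .5245 .3725 .0917 96.8;python3 - <<'E'
from h import *
c=ctrl.camera('scene');f=c['frame'];cv2.imwrite('pics/s10.png',cv2.resize(f[50:200,330:510],None,fx=4,fy=4,interpolation=cv2.INTER_CUBIC))
E
```

```text
t: 36.55
position: [0.5382, 0.3735, 0.1167]
eef_rot: [-2.086, -2.348, 0.003]
ft_force: [0.7, -0.9, -0.3]
width: 0.0153
shift cm [ 0.07 -1.37  2.5 ] yaw -0.03 (cur jaw 96.8) j6 0.36 pos [0.5382 0.3735 0.1167] w 0.0153 f [ 0.7 -0.9 -0.3] t 36.5
tool x [-0.118  0.993 -0.001] y [ 0.993  0.118 -0.002] z [-0.002 -0.001 -1.   ]
```

View pics/s10.png

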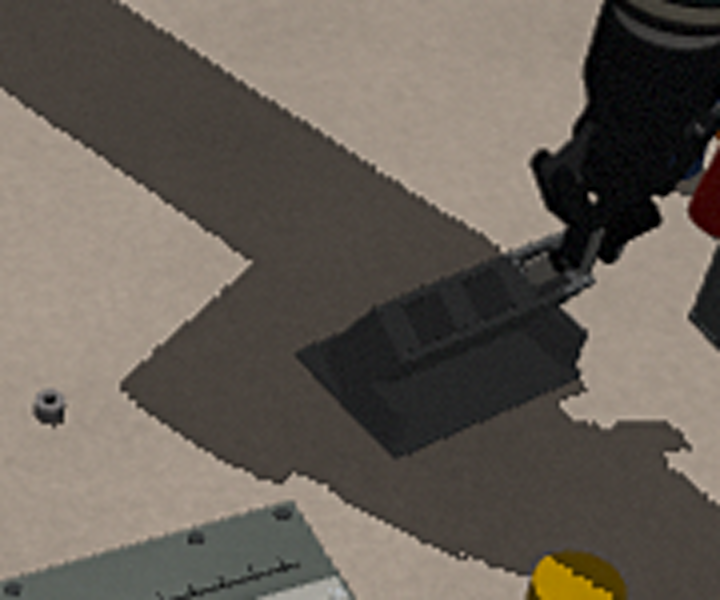

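Entering, no contact. Two more centimetres.

```bash
python3 -m inch '[{"x":0,"y":-0.5,"z":0.87,"yaw":0,"hand":0.8},{"x":0,"y":-0.5,"z":0.87,"yaw":0,"hand":0.8},{"x":0,"y":-0.2,"z":0.4,"yaw":0,"hand":0.8},{"x":0,"y":0,"z":0,"yaw":0,"hand":0.8},{"x":0,"y":0,"z":0,"yaw":0,"hand":0.8}]';python3 go.py .5245 .3725 .0917 96.8;python3 - <<'E'
from h import *
c=ctrl.camera('scene');f=c['frame'];cv2.imwrite('pics/s11.png',cv2.resize(f[50:200,330:510],None,fx=4,fy=4,interpolation=cv2.INTER_CUBIC))
E
```

```text
t: 37.1
position: [0.5274, 0.3726, 0.0964]
eef_rot: [2.086, 2.349, 0.0]
ft_force: [0.7, -0.4, -0.6]
width: 0.0154
shift cm [ 0.03 -0.29  0.47] yaw -0.03 (cur jaw 96.8) j6 0.37 pos [0.5274 0.3726 0.0964] w 0.0154 f [ 0.7 -0.4 -0.6] t 37.1
tool x [-0.118  0.993  0.   ] y [0.993 0.118 0.   ] z [ 0.  0. -1.]
```

View pics/s11.png

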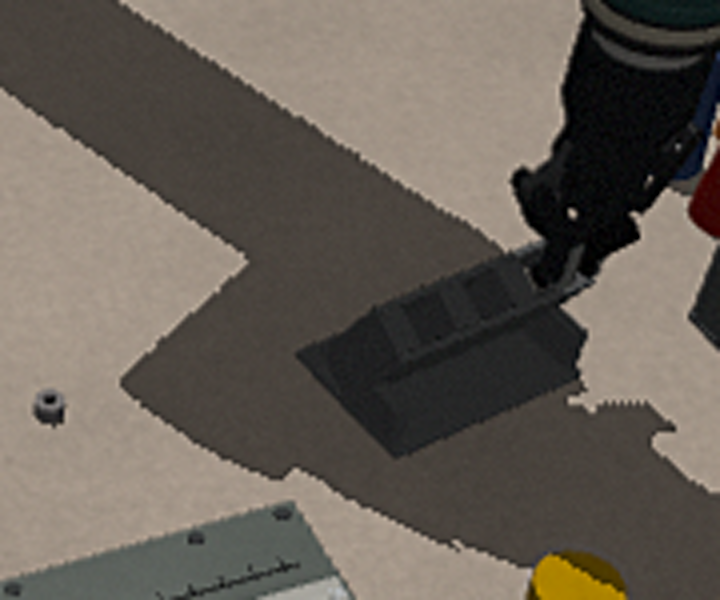

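```bash
python3 -m inch '[{"x":0,"y":-0.1,"z":0.2,"yaw":0,"hand":0.8},{"x":0,"y":0,"z":0,"yaw":0,"hand":2.6},{"x":0,"y":0,"z":0,"yaw":0,"hand":2.6},{"x":0,"y":0,"z":0,"yaw":0,"hand":2.6},{"x":0,"y":0,"z":0,"yaw":0,"hand":3},{"x":0,"y":0,"z":0,"yaw":0,"hand":3},{"x":0,"y":0,"z":-3,"yaw":0,"hand":3},{"x":0,"y":0,"z":-4,"yaw":0,"hand":3},{"x":0,"y":0,"z":-4,"yaw":0,"hand":3},{"x":0,"y":0,"z":0,"yaw":0,"hand":5}]';python3 go.py .45 -.01 .2 87;python3 - <<'E'
from h import *
c=ctrl.camera('scene');f=c['frame'];cv2.imwrite('pics/s12.png',cv2.resize(f[50:200,330:510],None,fx=4,fy=4,interpolation=cv2.INTER_CUBIC))
save(ctrl.camera('wrist'),'w14')
E
```

```text
t: 38.15
position: [0.528, 0.3733, 0.2097]
eef_rot: [2.085, 2.347, 0.011]
ft_force: [0.1, -0.9, 0.5]
width: 0.0432
shift cm [-37.15 -12.27   0.78] yaw 9.77 (cur jaw 96.8) j6 0.37 pos [0.528  0.3733 0.2097] w 0.0432 f [ 0.1 -0.9  0.5] t 38.1
tool x [-0.118  0.993  0.003] y [0.993 0.118 0.007] z [ 0.007  0.004 -1.   ]
```

View pics/s12.png

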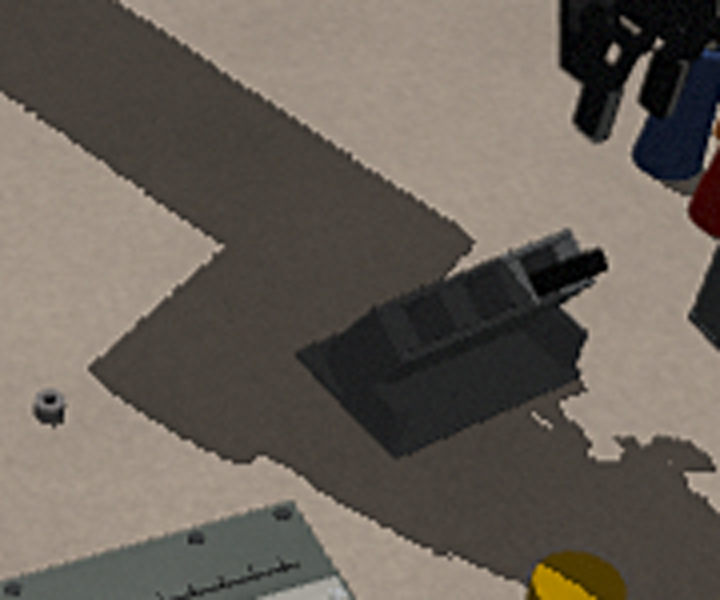

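View pics/w14.png

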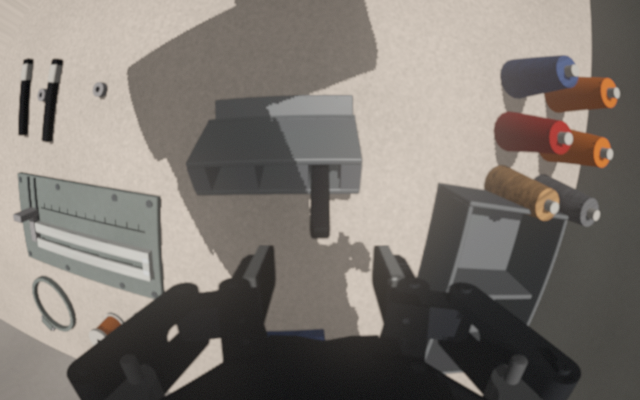

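```bash
python3 - <<'E'
from h import *
c=ctrl.camera('scene');M=np.array([.508,.3701,.0844]);a=np.array([.4965,.0592,.866])
for k in (0,.053): print((proj(c,M+k*a)-[330,50])*4)
E
python3 look.py | grep -E "pen|bob"
```

```text
[541.68616705 271.74562573]
[588.54671493 239.64020773]
pen1_mid 0.47 [153. 232.  18.  21.] px [[142.0, 226.0], [150.0, 221.0], [161.0, 241.0], [154.0, 245.0]] c [0.524 0.403] corners [[0.545, 0.429], [0.557, 0.409], [0.504, 0.376], [0.492, 0.396]]
bobbin1 0.49 [325. 267.   8.   3.] px [[322.0, 263.0], [327.0, 263.0], [327.0, 268.0], [322.0, 268.0]] c [ 0.431 -0.068] corners
```

```bash
cat > chk.py <<'E'
# chk.py y_own u v  : scene pixel of pen top-end centre -> rack frame
from h import *
import sys
tilt=Ro.from_euler('y',30,degrees=True).as_matrix();Rr=Ro.from_euler('z',.1189).as_matrix()@tilt;o_r=np.array([.4777,.3202,.022])
c=ctrl.camera('scene');y=float(sys.argv[1])
o,d=ray(c,(float(sys.argv[2]),float(sys.argv[3])))
o=Rr.T@(o-o_r);d=Rr.T@d
X=o+d*(y-o[1])/d[1];print('top end rack mm',np.round(X*1000,1))
E
python3 chk.py .046 480 115.5;python3 - <<'E'
from h import *
c=ctrl.camera('scene');f=c['frame'];cv2.imwrite('pics/s13.png',cv2.resize(f[95:155,420:500],None,fx=9,fy=9,interpolation=0))
E
```

```text
top end rack mm [ 15.4  46.  125.2]
```

View pics/s13.png

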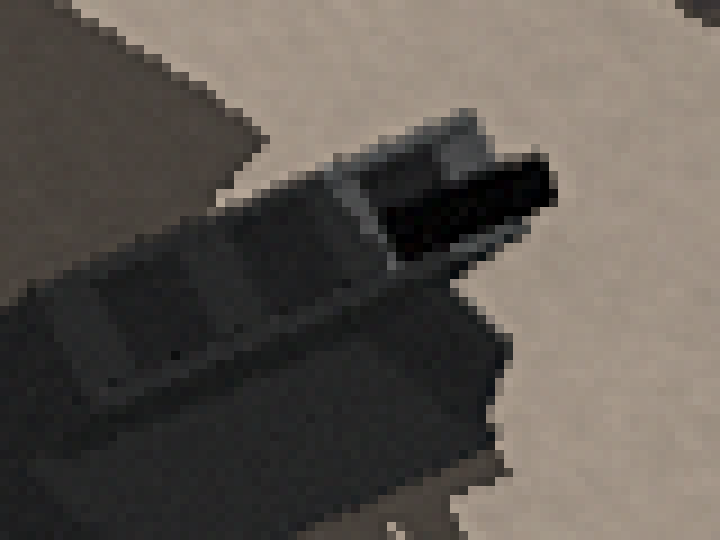

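```bash
python3 -m inch '[{"x":-3.4,"y":-1.1,"z":0,"yaw":0,"hand":5},{"x":-3.4,"y":-1.1,"z":0,"yaw":0,"hand":5},{"x":-3.4,"y":-1.1,"z":0,"yaw":0,"hand":5},{"x":-3.4,"y":-1.1,"z":0,"yaw":0,"hand":5},{"x":-3.4,"y":-1.1,"z":0,"yaw":0,"hand":5},{"x":-3.4,"y":-1.1,"z":0,"yaw":0,"hand":5},{"x":-3.4,"y":-1.1,"z":0,"yaw":0,"hand":5},{"x":-3.4,"y":-1.1,"z":0,"yaw":0,"hand":5},{"x":-3.4,"y":-1.1,"z":0,"yaw":0,"hand":5},{"x":-3.4,"y":-1.1,"z":0,"yaw":7,"hand":5},{"x":-3.4,"y":-1.1,"z":0,"yaw":7,"hand":5},{"x":0,"y":0,"z":0,"yaw":0,"hand":5}]';python3 go.py .45 -.01 .2 82.6;python3 - <<'E'
from h import *
import pickle
c=ctrl.camera('wrist');save(c,'w15');pickle.dump(c,open('w15.pkl','wb'))
E
```

```text
t: 40.15
position: [0.4452, -0.0149, 0.2045]
eef_rot: [2.365, 2.067, -0.001]
ft_force: [-0.3, 0.7, -0.5]
width: 0.0502
shift cm [0.55 0.41 0.45] yaw -0.27 (cur jaw 82.3) j6 -0.08 pos [ 0.4452 -0.0149  0.2045] w 0.0502 f [-0.3  0.7 -0.5] t 40.1
tool x [ 0.133  0.991 -0.001] y [ 0.991 -0.133  0.   ] z [ 0.    -0.001 -1.   ]
```

View pics/w15.png

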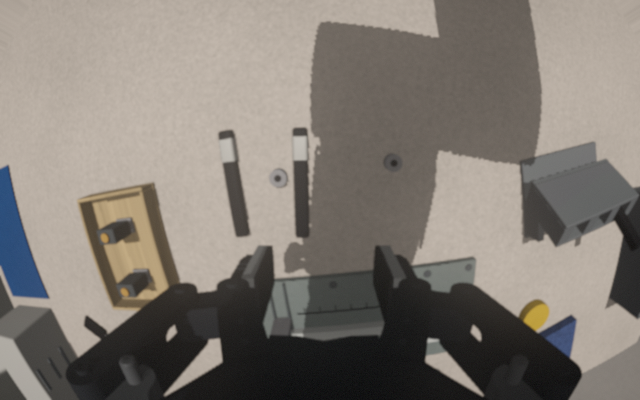

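```bash
python3 - <<'E'
from h import *
import pickle
c=pickle.load(open('w15.pkl','rb'))
for a,b in [((300,129),(302,236)),((226,132),(242,235))]:
    A=wonz(c,a,.012);B=wonz(c,b,.012);print(np.round(A,4),np.round(B,4),'mid',np.round((A+B)/2,4),'ang',np.degrees(np.arctan2(*(B-A)[[1,0]])),np.linalg.norm(B-A))
for q in [(279,178),(393,162)]: print('bob',np.round(wonz(c,q,.008),4))
E
```

```text
[ 0.381  -0.0317  0.012 ] [ 0.5011 -0.0474  0.012 ] mid [ 0.441  -0.0396  0.012 ] ang -7.425748430409668 0.12115437185622861
[ 0.3707 -0.1136  0.012 ] [ 0.4912 -0.1179  0.012 ] mid [ 0.431  -0.1158  0.012 ] ang -2.0502585885882922 0.12059318567602159
bob [ 0.4313 -0.0631  0.008 ]
bob [0.4298 0.0653 0.008 ]
```

```bash
python3 go.py .4588 -.0419 .2045 82.6; python3 -m inch '[{"x":-2.5,"y":1.7,"z":3,"yaw":0,"hand":3.6},{"x":0,"y":0,"z":4,"yaw":0,"hand":3.6},{"x":0,"y":0,"z":3,"yaw":0,"hand":3.6},{"x":0,"y":0,"z":0,"yaw":0,"hand":3.6},{"x":0,"y":0,"z":0,"yaw":0,"hand":3.6}]'; python3 go.py .4588 -.0419 .0045 82.6;python3 - <<'E'
from h import *
c=ctrl.camera('wrist');save(c,'w16')
E
```

```text
shift cm [-2.65  1.67  0.  ] yaw -0.03 (cur jaw 82.6) j6 -0.08 pos [ 0.4457 -0.0135  0.2045] w 0.05 f [ 0.1 -0.5  0.3] t 40.2
tool x [ 0.129  0.992 -0.   ] y [ 0.992 -0.129  0.   ] z [ 0. -0. -1.]
t: 40.7
position: [0.46, -0.0384, 0.105]
eef_rot: [-2.355, -2.079, 0.0]
ft_force: [1.7, -0.6, -0.2]
width: 0.0363
shift cm [-0.36 -0.07 10.05] yaw 0.26 (cur jaw 82.9) j6 -0.14 pos [ 0.46   -0.0384  0.105 ] w 0.0363 f [ 1.7 -0.6 -0.2] t 40.7
tool x [0.124 0.992 0.   ] y [ 0.992 -0.124 -0.   ] z [-0.  0. -1.]
```

View pics/w16.png

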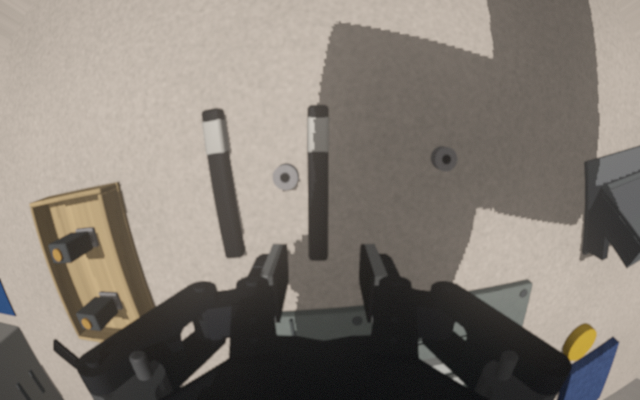

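```bash
python3 -m inch '[{"x":-0.33,"y":-0.05,"z":3,"yaw":0,"hand":3.6},{"x":0,"y":0,"z":3,"yaw":0,"hand":3.6},{"x":0,"y":0,"z":2.5,"yaw":0,"hand":3.6},{"x":0,"y":0,"z":1.2,"yaw":0,"hand":3.6},{"x":0,"y":0,"z":0,"yaw":0,"hand":3.6},{"x":0,"y":0,"z":0,"yaw":0,"hand":3.6}]'; python3 go.py .4588 -.0419 .0045 82.6
```

```text
t: 41.35
position: [0.46, -0.0424, 0.0087]
eef_rot: [2.355, 2.076, 0.002]
ft_force: [-1.0, -0.5, -0.3]
width: 0.0359
shift cm [ 0.03 -0.12  0.42] yaw 0.2 (cur jaw 82.8) j6 -0.14 pos [ 0.46   -0.0424  0.0087] w 0.0359 f [-1.  -0.5 -0.3] t 41.4
tool x [ 0.125  0.992 -0.   ] y [ 0.992 -0.125  0.002] z [ 0.002 -0.    -1.   ]
```

```bash
python3 -m inch '[{"x":0,"y":-0.1,"z":0.4,"yaw":0,"hand":3.6},{"x":0,"y":0,"z":0,"yaw":0,"hand":0.8},{"x":0,"y":0,"z":0,"yaw":0,"hand":0.8},{"x":0,"y":0,"z":0,"yaw":0,"hand":0.8},{"x":0,"y":0,"z":0,"yaw":0,"hand":0.8},{"x":0,"y":0,"z":0,"yaw":0,"hand":0.8},{"x":0,"y":0,"z":0,"yaw":0,"hand":0.8}]' 30; python3 -m inch '[{"x":0,"y":0,"z":-2,"yaw":0,"hand":0.8},{"x":0,"y":0,"z":-4,"yaw":0,"hand":0.8},{"x":0,"y":0,"z":-4,"yaw":0,"hand":0.8},{"x":0,"y":0,"z":-4,"yaw":0,"hand":0.8},{"x":0,"y":0,"z":0,"yaw":0,"hand":0.8}]';python3 go.py .512 .2196 .145 6.8; python3 - <<'E'
from h import *
c=ctrl.camera('wrist');save(c,'w17')
E
```

```text
t: 42.05
position: [0.4581, -0.0422, 0.0039]
eef_rot: [2.357, 2.077, 0.001]
ft_force: [-1.6, 0.9, 5.4]
width: 0.0156
t: 42.55
position: [0.46, -0.0427, 0.1481]
eef_rot: [2.352, 2.073, 0.006]
ft_force: [0.6, -0.8, -1.6]
width: 0.0152
shift cm [26.68  1.85  0.29] yaw 75.97 (cur jaw 82.8) j6 -0.14 pos [ 0.46   -0.0427  0.1481] w 0.0152 f [ 0.6 -0.8 -1.6] t 42.5
tool x [ 0.126  0.992 -0.001] y [ 0.992 -0.126  0.007] z [ 0.007 -0.002 -1.   ]
```

View pics/w17.png

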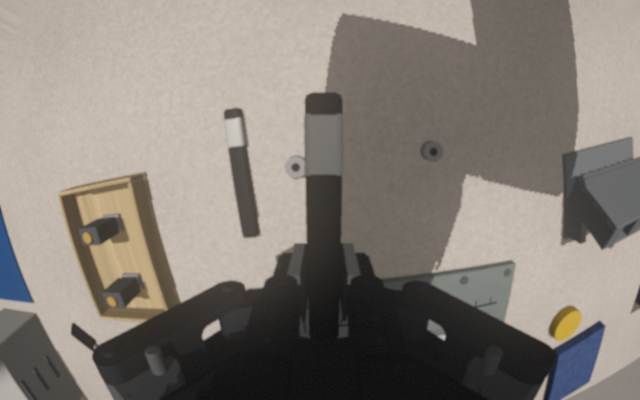

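```bash
python3 -m inch '[{"x":0,"y":0,"z":0,"yaw":-8.5,"hand":0.8},{"x":0,"y":0,"z":0,"yaw":-8.5,"hand":0.8},{"x":0,"y":0,"z":0,"yaw":-8.5,"hand":0.8},{"x":0,"y":0,"z":0,"yaw":-8.5,"hand":0.8},{"x":0,"y":0,"z":0,"yaw":-8.5,"hand":0.8},{"x":0,"y":0,"z":0,"yaw":-8.5,"hand":0.8},{"x":0,"y":0,"z":0,"yaw":-8.5,"hand":0.8},{"x":0,"y":0,"z":0,"yaw":-8.5,"hand":0.8},{"x":0,"y":0,"z":0,"yaw":-8.5,"hand":0.8},{"x":0,"y":0,"z":0,"yaw":-8.5,"hand":0.8},{"x":0,"y":0,"z":0,"yaw":-8.5,"hand":0.8},{"x":0,"y":0,"z":0,"yaw":-8.5,"hand":0.8}]';python3 -m inch '[{"x":0,"y":0,"z":0,"yaw":-2,"hand":0.8},{"x":0,"y":0,"z":0,"yaw":0,"hand":0.8}]';python3 go.py .512 .2196 .118 6.8
```

```text
t: 43.8
position: [0.4573, -0.042, 0.1425]
eef_rot: [0.14, -3.137, -0.001]
ft_force: [0.8, -0.3, 0.0]
width: 0.015
t: 44.0
position: [0.4573, -0.042, 0.1426]
eef_rot: [0.186, -3.135, -0.001]
ft_force: [-0.0, 0.2, -0.3]
width: 0.0153
shift cm [-8.52 25.33  2.46] yaw -0.01 (cur jaw -173.2) j6 -1.96 pos [ 0.4573 -0.042   0.1426] w 0.0153 f [-0.   0.2 -0.3] t 44.0
tool x [-0.993 -0.118  0.001] y [-0.118  0.993  0.001] z [-0.001  0.    -1.   ]
```

```bash
python3 -m inch '[{"x":-1.1,"y":3.15,"z":0,"yaw":0,"hand":0.8},{"x":-1.1,"y":3.15,"z":0,"yaw":0,"hand":0.8},{"x":-1.1,"y":3.15,"z":0,"yaw":0,"hand":0.8},{"x":-1.1,"y":3.15,"z":0,"yaw":0,"hand":0.8},{"x":-1.1,"y":3.15,"z":0,"yaw":0,"hand":0.8},{"x":-1.1,"y":3.15,"z":0,"yaw":0,"hand":0.8},{"x":-1.0,"y":3.15,"z":0,"yaw":0,"hand":0.8},{"x":-0.9,"y":3.2,"z":0,"yaw":0,"hand":0.8},{"x":0,"y":0,"z":2,"yaw":0,"hand":0.8},{"x":0,"y":0,"z":0,"yaw":0,"hand":0.8},{"x":0,"y":0,"z":0,"yaw":0,"hand":0.8}]';python3 go.py .512 .2196 .085 6.8
```

```text
t: 45.1
position: [0.512, 0.2182, 0.123]
eef_rot: [0.184, -3.135, 0.001]
ft_force: [-0.2, 0.3, 1.1]
width: 0.0154
shift cm [-0.03  0.14  3.8 ] yaw -0.09 (cur jaw -173.3) j6 -1.43 pos [0.512  0.2182 0.123 ] w 0.0154 f [-0.2  0.3  1.1] t 45.1
tool x [-0.993 -0.117  0.002] y [-0.117  0.993 -0.   ] z [-0.001 -0.    -1.   ]
```

Same pivot as before, down to about 0.068 first.

```bash
python3 -m inch '[{"x":0,"y":0.1,"z":0.8,"yaw":0,"hand":0.8},{"x":0,"y":0,"z":0.7,"yaw":0,"hand":0.8},{"x":0,"y":0,"z":0.6,"yaw":0,"hand":0.8},{"x":0,"y":0,"z":0.5,"yaw":0,"hand":0.8},{"x":0.05,"y":0,"z":0.4,"yaw":0,"hand":0.8},{"x":0.05,"y":0,"z":0.4,"yaw":0,"hand":0.8},{"x":0,"y":0,"z":0.4,"yaw":0,"hand":0.8},{"x":0,"y":0,"z":0.4,"yaw":0,"hand":0.8},{"x":0,"y":0,"z":0.4,"yaw":0,"hand":0.8},{"x":0,"y":0.2,"z":0.4,"yaw":0,"hand":0.8},{"x":0,"y":0.1,"z":0.3,"yaw":0,"hand":0.8},{"x":0,"y":0,"z":0,"yaw":0,"hand":0.8}]' 20;python3 go.py .512 .2196 .085 6.8;python3 - <<'E'
from h import *
c=ctrl.camera('scene');f=c['frame'];cv2.imwrite('pics/s14.png',cv2.resize(f[50:200,330:510],None,fx=4,fy=4,interpolation=cv2.INTER_CUBIC))
E
```

```text
t: 46.3
position: [0.5121, 0.2216, 0.0709]
eef_rot: [-0.184, 3.134, -0.003]
ft_force: [2.1, -8.3, 11.0]
width: 0.0152
shift cm [ 0.03 -0.2  -1.41] yaw -0.09 (cur jaw -173.3) j6 -1.42 pos [0.5121 0.2216 0.0709] w 0.0152 f [ 2.1 -8.3 11. ] t 46.3
tool x [-0.993 -0.117 -0.002] y [-0.117  0.993 -0.002] z [ 0.002 -0.002 -1.   ]
```

View pics/s14.png

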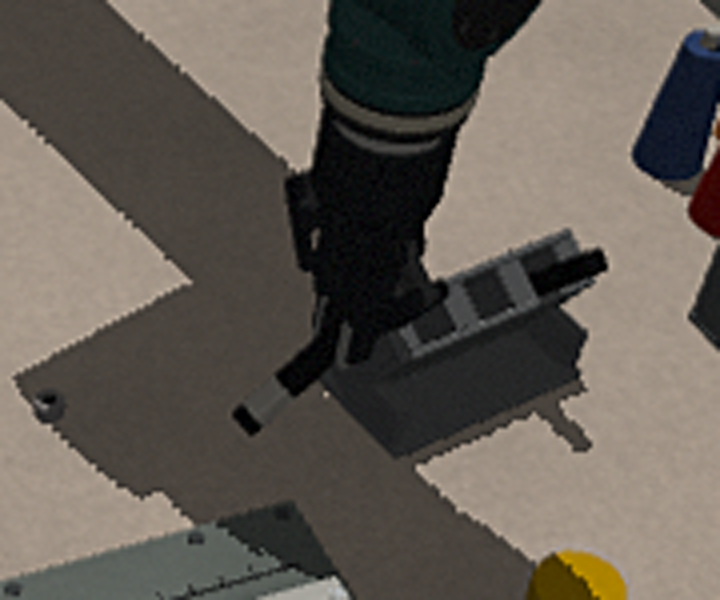

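```bash
python3 pen.py 391.5 154.5; python3 -m inch '[{"x":0,"y":0.1,"z":0.4,"yaw":0,"hand":0.8},{"x":0,"y":0.1,"z":0.4,"yaw":0,"hand":0.8},{"x":0,"y":0,"z":0,"yaw":0,"hand":0.8}]';python3 go.py .512 .2196 .085 6.8;python3 - <<'E'
from h import *
c=ctrl.camera('scene');f=c['frame'];cv2.imwrite('pics/s15.png',cv2.resize(f[50:200,330:510],None,fx=4,fy=4,interpolation=cv2.INTER_CUBIC))
E
```

```text
end [0.5197 0.1575 0.0438] tool mm [ -0.  -64.4  27.4]
len 72.09851880489117 tilt below horiz 26.676151294336922
t: 46.7
position: [0.5124, 0.2239, 0.0634]
eef_rot: [-0.184, 3.133, -0.002]
ft_force: [3.6, -8.3, 13.3]
width: 0.0155
shift cm [ 0.08 -0.42 -2.16] yaw -0.09 (cur jaw -173.3) j6 -1.42 pos [0.5124 0.2239 0.0634] w 0.0155 f [ 3.6 -8.3 13.3] t 46.7
tool x [-0.993 -0.117 -0.004] y [-0.117  0.993 -0.001] z [ 0.004 -0.001 -1.   ]
```

View pics/s15.png

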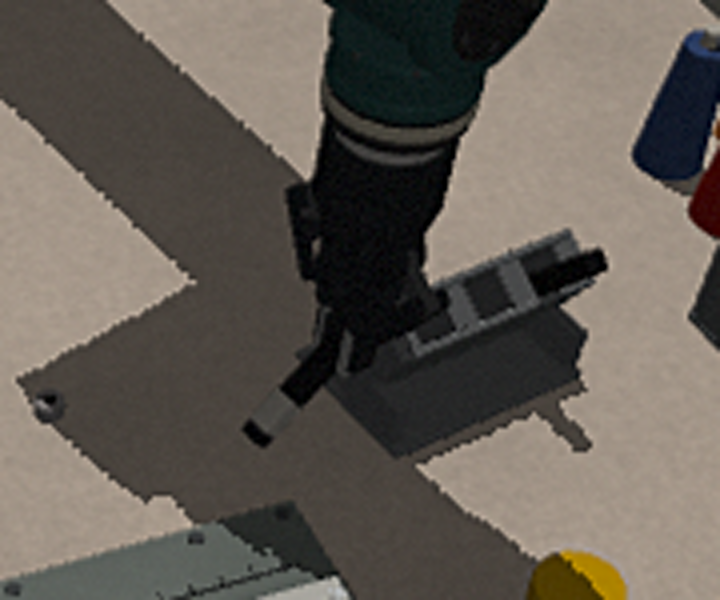

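```bash
python3 pen.py 394.5 159; python3 -m inch '[{"x":0,"y":0.1,"z":0.3,"yaw":0,"hand":0.8},{"x":0,"y":0.1,"z":0.3,"yaw":0,"hand":0.8},{"x":0,"y":0,"z":0.2,"yaw":0,"hand":0.8},{"x":0,"y":0,"z":0,"yaw":0,"hand":0.8}]';python3 go.py .512 .2196 .085 6.8;python3 - <<'E'
from h import *
c=ctrl.camera('scene');f=c['frame'];cv2.imwrite('pics/s16.png',cv2.resize(f[50:200,330:510],None,fx=4,fy=4,interpolation=cv2.INTER_CUBIC))
E
```

```text
end [0.519  0.1694 0.0225] tool mm [ -0.  -54.7  40.9]
len 71.45766376622228 tilt below horiz 40.01175910341294
t: 47.2
position: [0.5119, 0.2251, 0.0552]
eef_rot: [-0.183, 3.133, -0.004]
ft_force: [2.7, -15.8, 12.2]
width: 0.0154
shift cm [ 0.04 -0.55 -2.98] yaw -0.11 (cur jaw -173.3) j6 -1.42 pos [0.5119 0.2251 0.0552] w 0.0154 f [  2.7 -15.8  12.2] t 47.2
tool x [-0.993 -0.117 -0.003] y [-0.117  0.993 -0.003] z [ 0.003 -0.003 -1.   ]
```

View pics/s16.png

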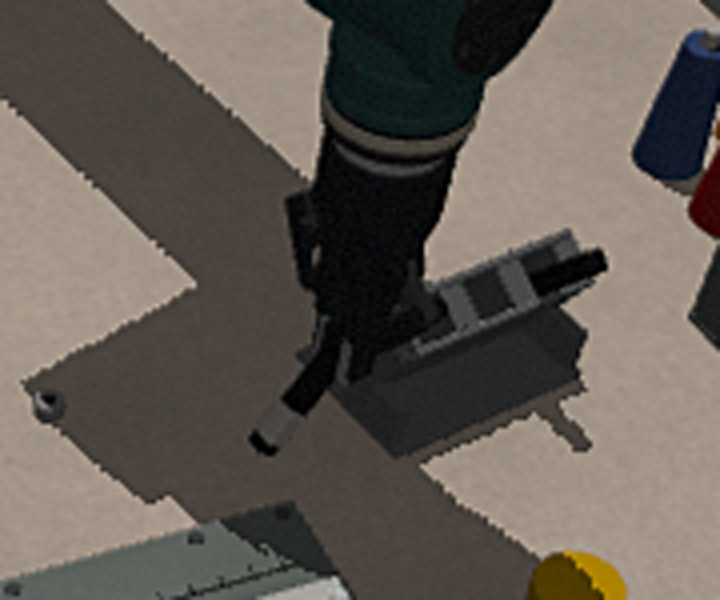

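```bash
python3 pen.py 396 160.8; python3 -m inch '[{"x":0,"y":0.2,"z":0,"yaw":0,"hand":0.8},{"x":0,"y":0.2,"z":0.1,"yaw":0,"hand":0.8},{"x":0,"y":0,"z":0,"yaw":0,"hand":0.8}]';python3 go.py .512 .2196 .085 6.8;python3 - <<'E'
from h import *
c=ctrl.camera('scene');f=c['frame'];cv2.imwrite('pics/s17.png',cv2.resize(f[50:200,330:510],None,fx=4,fy=4,interpolation=cv2.INTER_CUBIC))
E
```

```text
end [0.5175 0.1761 0.012 ] tool mm [ -0.  -49.   43.2]
len 68.73347896842276 tilt below horiz 44.54649371896421
t: 47.6
position: [0.5115, 0.2275, 0.0539]
eef_rot: [-0.181, 3.134, -0.01]
ft_force: [5.5, -26.0, 10.7]
width: 0.015
shift cm [ 0.03 -0.81 -3.11] yaw -0.18 (cur jaw -173.4) j6 -1.41 pos [0.5115 0.2275 0.0539] w 0.015 f [  5.5 -26.   10.7] t 47.6
tool x [-0.993 -0.115 -0.002] y [-0.115  0.993 -0.006] z [ 0.003 -0.006 -1.   ]
```

View pics/s17.png

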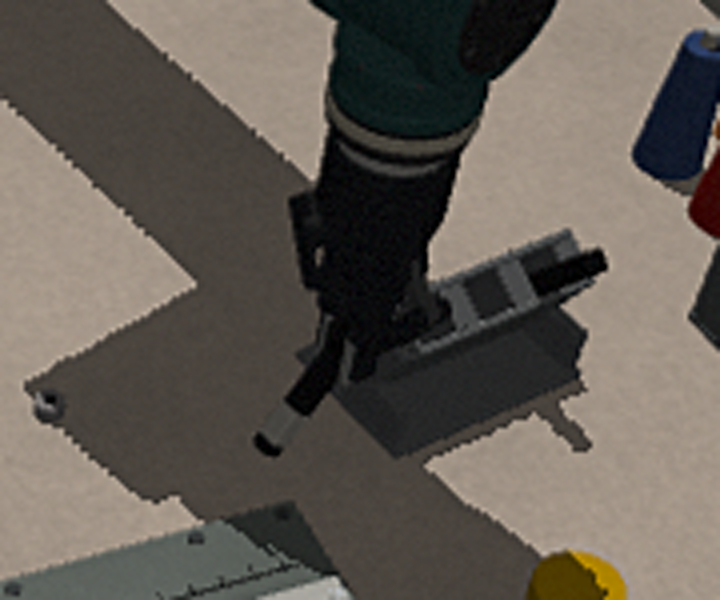

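```bash
python3 -m inch '[{"x":0,"y":-0.4,"z":-3,"yaw":0,"hand":0.8},{"x":0,"y":0,"z":-4,"yaw":0,"hand":0.8},{"x":0,"y":0,"z":-4.5,"yaw":0,"hand":0.8},{"x":0,"y":0,"z":0,"yaw":0,"hand":0.8}]' 40; python3 -m inch '[{"x":0,"y":0,"z":0,"yaw":8.2,"hand":0.8},{"x":0,"y":0,"z":0,"yaw":8.2,"hand":0.8},{"x":0,"y":0,"z":0,"yaw":8.2,"hand":0.8},{"x":0,"y":0,"z":0,"yaw":8.2,"hand":0.8},{"x":0,"y":0,"z":0,"yaw":8.2,"hand":0.8},{"x":0,"y":0,"z":0,"yaw":8.2,"hand":0.8},{"x":0,"y":0,"z":0,"yaw":8.2,"hand":0.8},{"x":0,"y":0,"z":0,"yaw":8.2,"hand":0.8},{"x":0,"y":0,"z":0,"yaw":8.2,"hand":0.8},{"x":0,"y":0,"z":0,"yaw":8.2,"hand":0.8},{"x":0,"y":0,"z":0,"yaw":8.0,"hand":0.8},{"x":0,"y":0,"z":0,"yaw":0,"hand":0.8}]';python3 go.py .5514 .33 .16 96.8
python3 - <<'E'
from h import *
c=ctrl.camera('scene');f=c['frame'];cv2.imwrite('pics/s18.png',cv2.resize(f[50:200,330:510],None,fx=4,fy=4,interpolation=cv2.INTER_CUBIC))
E
```

```text
t: 48.05
position: [0.5128, 0.2269, 0.1734]
eef_rot: [-0.185, 3.128, 0.003]
ft_force: [0.8, -0.3, -1.0]
width: 0.0152
t: 49.25
position: [0.5104, 0.2263, 0.1677]
eef_rot: [-2.089, -2.346, 0.001]
ft_force: [-0.3, 0.0, -0.2]
width: 0.0154
shift cm [9.83 5.27 0.77] yaw -0.18 (cur jaw 96.6) j6 0.16 pos [0.5104 0.2263 0.1677] w 0.0154 f [-0.3  0.  -0.2] t 49.2
tool x [-0.115  0.993 -0.   ] y [ 0.993  0.115 -0.001] z [-0.001 -0.    -1.   ]
```

View pics/s18.png

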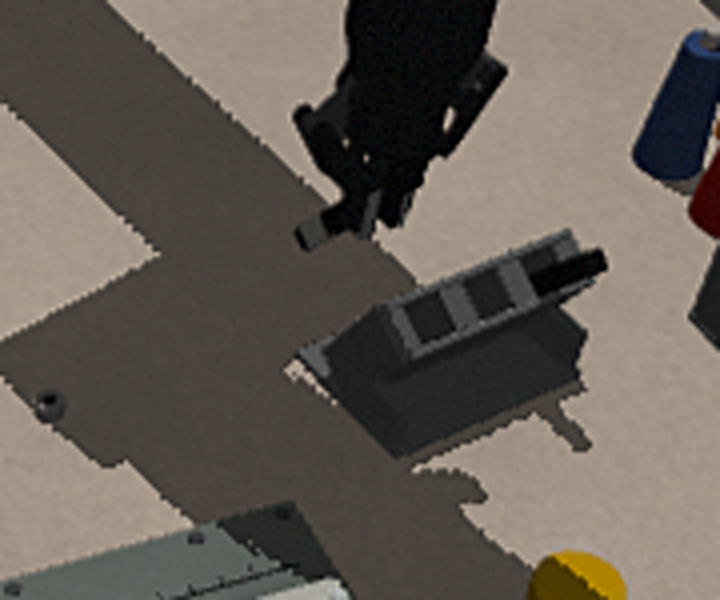

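```bash
python3 pen.py 406.3 109
```

```text
end [0.4585 0.22   0.1216] tool mm [  0.  -52.3  46.3]
len 73.28585148401181 tilt below horiz 44.446719377063474
```

```bash
python3 go.py .584 .330 .168 96.8; python3 -m inch '[{"x":0,"y":2.8,"z":0,"yaw":0,"hand":0.8},{"x":0,"y":2.8,"z":0,"yaw":0,"hand":0.8},{"x":0,"y":2.9,"z":0,"yaw":0,"hand":0.8},{"x":3.1,"y":0,"z":0,"yaw":0,"hand":0.8},{"x":3.2,"y":0,"z":0,"yaw":0,"hand":0.8},{"x":3.1,"y":0,"z":0,"yaw":0,"hand":0.8},{"x":0,"y":0,"z":0,"yaw":0,"hand":0.8},{"x":0,"y":0,"z":0,"yaw":0,"hand":0.8}]';python3 go.py .584 .330 .1456 96.8
python3 - <<'E'
from h import *
save(ctrl.camera('wrist'),'w18')
c=ctrl.camera('scene');f=c['frame'];cv2.imwrite('pics/s19.png',cv2.resize(f[50:200,330:510],None,fx=4,fy=4,interpolation=cv2.INTER_CUBIC))
E
```

```text
shift cm [ 9.39  8.56 -0.02] yaw 0.2 (cur jaw 97.0) j6 0.15 pos [0.5105 0.2264 0.1679] w 0.015 f [-1.2  0.1 -1.1] t 49.4
tool x [-0.122  0.993 -0.   ] y [ 0.993  0.122 -0.   ] z [-0. -0. -1.]
t: 50.15
position: [0.5837, 0.3301, 0.1678]
eef_rot: [-2.082, -2.353, 0.001]
ft_force: [0.5, -0.3, 0.1]
width: 0.0151
shift cm [-0.02  0.03  2.22] yaw 0.18 (cur jaw 97.0) j6 0.27 pos [0.5837 0.3301 0.1678] w 0.0151 f [ 0.5 -0.3  0.1] t 50.1
tool x [-0.122  0.993 -0.   ] y [ 0.993  0.122 -0.001] z [-0. -0. -1.]
```

View pics/s19.png

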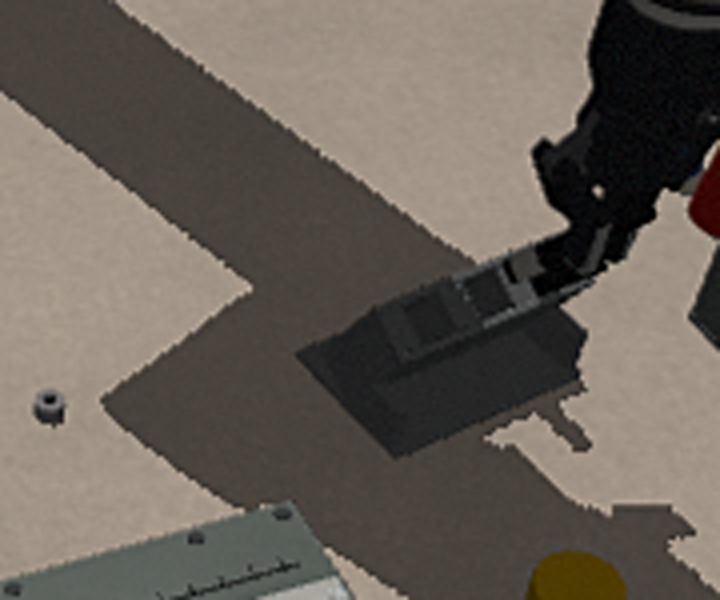

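View pics/w18.png

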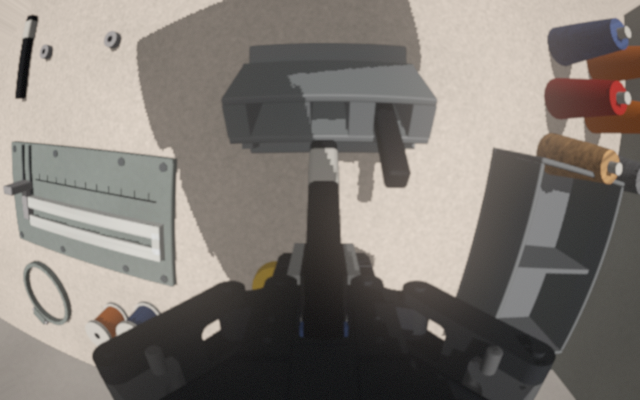

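```bash
python3 -m inch '[{"x":0,"y":0,"z":1.1,"yaw":0,"hand":0.8},{"x":0,"y":0,"z":1.1,"yaw":0,"hand":0.8},{"x":0,"y":-0.7,"z":0.7,"yaw":0,"hand":0.8},{"x":0,"y":-0.7,"z":0.7,"yaw":0,"hand":0.8},{"x":0,"y":-0.7,"z":0.7,"yaw":0,"hand":0.8},{"x":0,"y":0,"z":0,"yaw":0,"hand":0.8},{"x":0,"y":0,"z":0,"yaw":0,"hand":0.8}]';python3 go.py .542 .3248 .1032 96.8
python3 - <<'E'
from h import *
save(ctrl.camera('wrist'),'w19')
E
```

```text
t: 50.95
position: [0.563, 0.327, 0.1249]
eef_rot: [-2.087, -2.348, 0.001]
ft_force: [-0.2, -0.6, 0.2]
width: 0.0154
shift cm [ 0.03 -2.11  2.17] yaw -0.04 (cur jaw 96.8) j6 0.28 pos [0.563  0.327  0.1249] w 0.0154 f [-0.2 -0.6  0.2] t 51.0
tool x [-0.118  0.993 -0.   ] y [ 0.993  0.118 -0.001] z [-0.001 -0.    -1.   ]
```

View pics/w19.png

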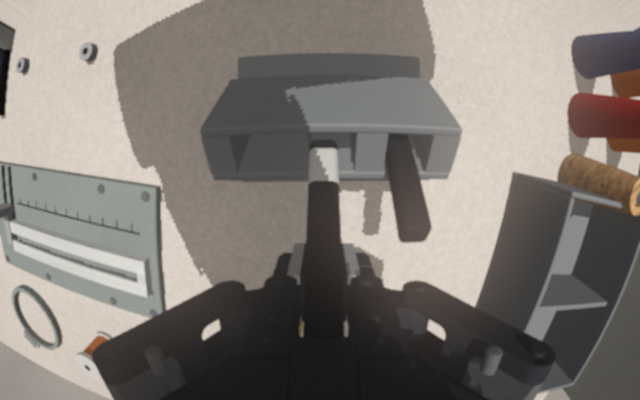

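```bash
python3 -m inch '[{"x":0.25,"y":0,"z":0,"yaw":0,"hand":0.8},{"x":0,"y":-0.7,"z":0.7,"yaw":0,"hand":0.8},{"x":0,"y":-0.7,"z":0.7,"yaw":0,"hand":0.8},{"x":0,"y":-0.6,"z":0.7,"yaw":0,"hand":0.8},{"x":0,"y":0,"z":0,"yaw":0,"hand":0.8},{"x":0,"y":0,"z":0,"yaw":0,"hand":0.8}]';python3 go.py .542 .3248 .1032 96.8
python3 - <<'E'
from h import *
save(ctrl.camera('wrist'),'w20')
c=ctrl.camera('scene');f=c['frame'];cv2.imwrite('pics/s20.png',cv2.resize(f[50:200,330:510],None,fx=4,fy=4,interpolation=cv2.INTER_CUBIC))
E
```

```text
t: 51.6
position: [0.5431, 0.3275, 0.1045]
eef_rot: [2.086, 2.349, 0.0]
ft_force: [0.7, -0.7, 0.2]
width: 0.0154
shift cm [-0.26 -0.14  0.13] yaw -0.03 (cur jaw 96.8) j6 0.30 pos [0.5431 0.3275 0.1045] w 0.0154 f [ 0.7 -0.7  0.2] t 51.6
tool x [-0.118  0.993  0.   ] y [0.993 0.118 0.   ] z [ 0.  0. -1.]
```

View pics/w20.png

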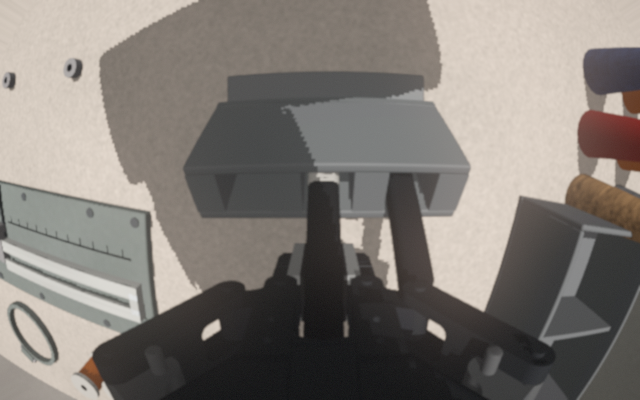

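View pics/s20.png

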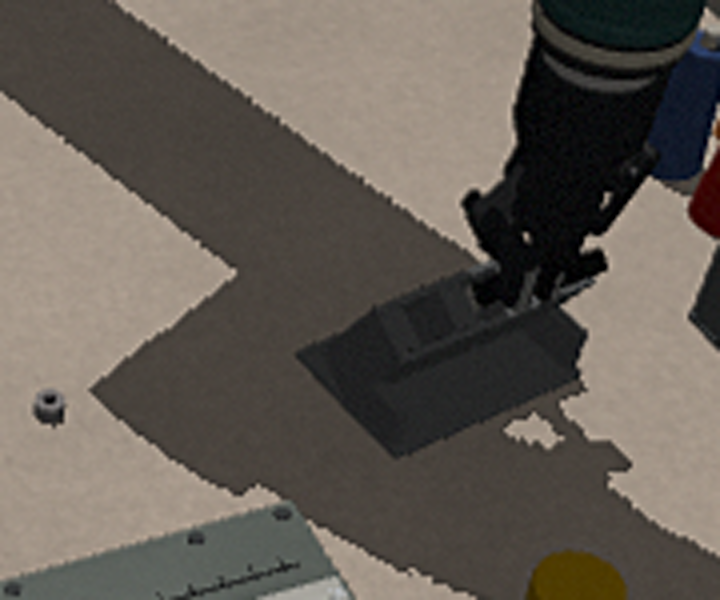

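```bash
python3 -m inch '[{"x":0,"y":-0.25,"z":0.3,"yaw":0,"hand":0.8},{"x":0,"y":0,"z":0,"yaw":0,"hand":0.8},{"x":0,"y":0,"z":0,"yaw":0,"hand":2.1},{"x":0,"y":0,"z":0,"yaw":0,"hand":2.1},{"x":0,"y":0,"z":0,"yaw":0,"hand":2.1},{"x":0,"y":0,"z":0,"yaw":0,"hand":2.1},{"x":0,"y":0,"z":0,"yaw":0,"hand":2.1}]';python3 go.py .542 .3248 .1032 96.8
python3 - <<'E'
from h import *
save(ctrl.camera('wrist'),'w21')
c=ctrl.camera('scene');f=c['frame'];cv2.imwrite('pics/s21.png',cv2.resize(f[50:200,330:510],None,fx=4,fy=4,interpolation=cv2.INTER_CUBIC))
E
```

```text
t: 52.4
position: [0.5404, 0.3271, 0.1013]
eef_rot: [2.086, 2.349, -0.0]
ft_force: [-1.0, 0.0, -0.2]
width: 0.0206
shift cm [-0.25  0.13 -0.19] yaw -0.03 (cur jaw 96.8) j6 0.30 pos [0.5404 0.3271 0.1013] w 0.0206 f [-1.   0.  -0.2] t 52.4
tool x [-0.118  0.993 -0.   ] y [ 0.993  0.118 -0.   ] z [-0. -0. -1.]
```

View pics/w21.png

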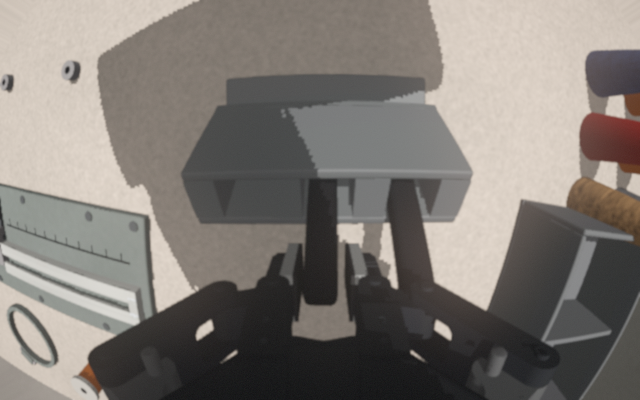

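View pics/s21.png

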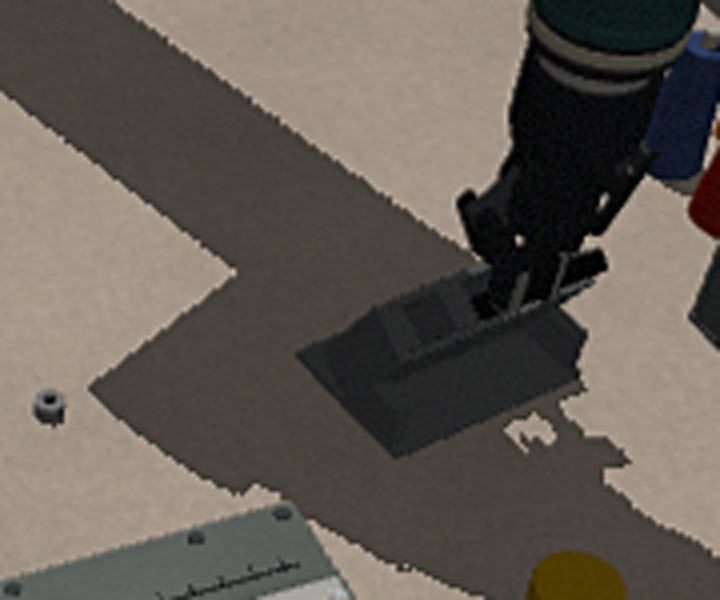

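Pen dropped down in the pocket; the fingers are clear of it. Back up.

```bash
python3 -m inch '[{"x":0,"y":0,"z":-2,"yaw":0,"hand":2.4},{"x":0,"y":0,"z":-3,"yaw":0,"hand":2.4},{"x":0,"y":0,"z":-4,"yaw":0,"hand":2.4},{"x":0,"y":0,"z":-2,"yaw":0,"hand":2.4},{"x":0,"y":0,"z":0,"yaw":0,"hand":5}]';python3 go.py .445 -.11 .2 88
python3 - <<'E'
from h import *
save(ctrl.camera('wrist'),'w22')
c=ctrl.camera('scene');f=c['frame'];cv2.imwrite('pics/s22.png',cv2.resize(f[50:200,330:510],None,fx=4,fy=4,interpolation=cv2.INTER_CUBIC))
E
```

```text
t: 53.0
position: [0.5415, 0.3277, 0.2143]
eef_rot: [2.085, 2.347, 0.007]
ft_force: [0.6, 0.3, 0.5]
width: 0.0378
shift cm [-42.33 -14.74   1.3 ] yaw 8.77 (cur jaw 96.8) j6 0.30 pos [0.5415 0.3277 0.2143] w 0.0378 f [0.6 0.3 0.5] t 53.0
tool x [-0.118  0.993  0.001] y [0.993 0.118 0.005] z [ 0.004  0.002 -1.   ]
```

View pics/s22.png

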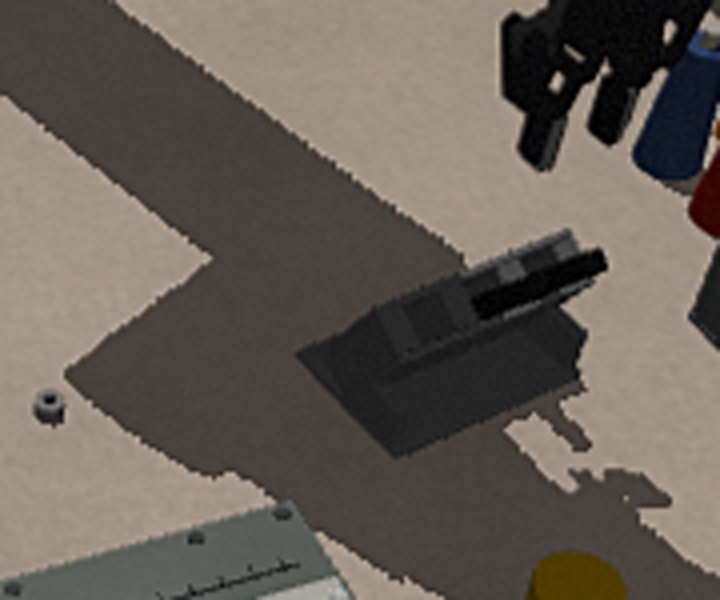

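View pics/w22.png

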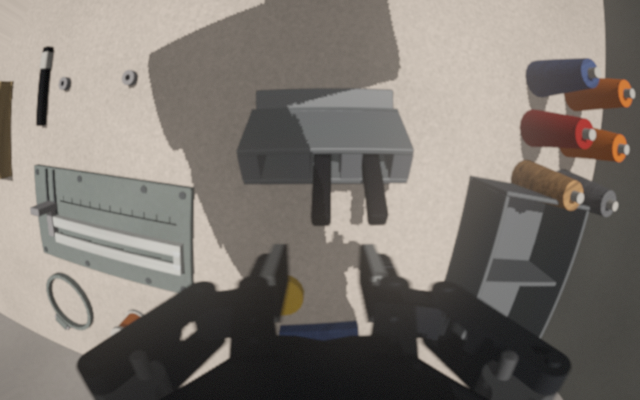

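```bash
python3 -m inch '[{"x":-3.5,"y":-1.2,"z":0,"yaw":0,"hand":5},{"x":-3.5,"y":-1.2,"z":0,"yaw":0,"hand":5},{"x":-3.5,"y":-1.2,"z":0,"yaw":0,"hand":5},{"x":-3.5,"y":-1.2,"z":0,"yaw":0,"hand":5},{"x":-3.5,"y":-1.2,"z":0,"yaw":0,"hand":5},{"x":-3.5,"y":-1.2,"z":0,"yaw":0,"hand":5},{"x":-3.5,"y":-1.2,"z":0,"yaw":0,"hand":5},{"x":-3.5,"y":-1.2,"z":0,"yaw":0,"hand":5},{"x":-3.5,"y":-1.2,"z":0,"yaw":0,"hand":5},{"x":-3.5,"y":-1.2,"z":0,"yaw":0,"hand":5},{"x":-3.5,"y":-1.2,"z":0,"yaw":0,"hand":5},{"x":-3.5,"y":-1.2,"z":0,"yaw":8.5,"hand":5}]';python3 -m inch '[{"x":0,"y":0,"z":3,"yaw":0,"hand":3.6},{"x":0,"y":0,"z":4,"yaw":0,"hand":3.6},{"x":0,"y":0,"z":0,"yaw":0,"hand":3.6},{"x":0,"y":0,"z":0,"yaw":0,"hand":3.6}]';python3 go.py .445 -.112 .15 88;python3 - <<'E'
from h import *
import pickle
c=ctrl.camera('wrist');save(c,'w23');pickle.dump(c,open('w23.pkl','wb'))
E
```

```text
t: 54.3
position: [0.4457, -0.108, 0.2101]
eef_rot: [-2.254, -2.186, 0.001]
ft_force: [0.8, 0.1, -1.3]
width: 0.0498
t: 54.7
position: [0.4462, -0.1066, 0.1412]
eef_rot: [-2.253, -2.186, 0.001]
ft_force: [-0.7, -0.2, 0.5]
width: 0.0359
shift cm [-0.55 -0.11 -0.88] yaw 0.27 (cur jaw 88.3) j6 -0.38 pos [ 0.4462 -0.1066  0.1412] w 0.0359 f [-0.7 -0.2  0.5] t 54.7
tool x [0.03  1.    0.001] y [ 1.    -0.03  -0.002] z [-0.002  0.001 -1.   ]
```

View pics/w23.png

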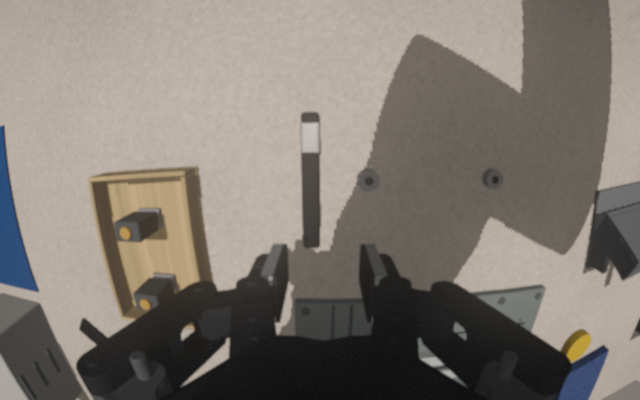

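```bash
python3 - <<'E'
from h import *
import pickle
c=pickle.load(open('w23.pkl','rb'))
A=wonz(c,(310.5,114),.012);B=wonz(c,(311,247),.012);m=(A+B)/2;u=(B-A)/np.linalg.norm(B-A)
print(A,B,m,np.degrees(np.arctan2(u[1],u[0])),m+u*.012)
E
```

```text
[ 0.37027971 -0.11545455  0.012     ] [ 0.49254905 -0.11955736  0.012     ] [ 0.43141438 -0.11750596  0.012     ] -1.9218669886426574 [ 0.44340763 -0.11790839  0.012     ]
```

```bash
python3 go.py .4434 -.1177 .0045 88.08; python3 -m inch '[{"x":-1.1,"y":-0.3,"z":3,"yaw":0,"hand":3.6},{"x":0,"y":0,"z":3.5,"yaw":0,"hand":3.6},{"x":0,"y":0,"z":3.5,"yaw":0,"hand":3.6},{"x":0,"y":0,"z":2.5,"yaw":0,"hand":3.6},{"x":0,"y":0,"z":0,"yaw":0,"hand":3.6},{"x":0,"y":0,"z":0,"yaw":0,"hand":3.6},{"x":0,"y":0,"z":0,"yaw":0,"hand":3.6}]'; python3 go.py .4434 -.1177 .0045 88.08
```

```text
shift cm [-1.1  -0.33 13.76] yaw 0.21 (cur jaw 88.3) j6 -0.38 pos [ 0.4471 -0.1068  0.1421] w 0.0359 f [1.4 0.1 0.9] t 54.8
tool x [0.03 1.   0.  ] y [ 1.   -0.03 -0.  ] z [-0.  0. -1.]
t: 55.45
position: [0.4449, -0.1183, 0.0181]
eef_rot: [2.253, 2.186, 0.002]
ft_force: [-0.1, -0.2, 0.1]
width: 0.0359
shift cm [ 0.06 -0.15  1.36] yaw 0.21 (cur jaw 88.3) j6 -0.41 pos [ 0.4449 -0.1183  0.0181] w 0.0359 f [-0.1 -0.2  0.1] t 55.5
tool x [ 0.03   1.    -0.001] y [ 1.    -0.03   0.003] z [ 0.003 -0.001 -1.   ]
```

```bash
python3 -m inch '[{"x":0.05,"y":-0.1,"z":0.9,"yaw":0,"hand":3.6},{"x":0,"y":0,"z":0.45,"yaw":0,"hand":3.6},{"x":0,"y":0,"z":0,"yaw":0,"hand":3.6},{"x":0,"y":0,"z":0,"yaw":0,"hand":0.8},{"x":0,"y":0,"z":0,"yaw":0,"hand":0.8},{"x":0,"y":0,"z":0,"yaw":0,"hand":0.8},{"x":0,"y":0,"z":0,"yaw":0,"hand":0.8},{"x":0,"y":0,"z":0,"yaw":0,"hand":0.8},{"x":0,"y":0,"z":0,"yaw":0,"hand":0.8}]' 30; python3 -m inch '[{"x":0,"y":0,"z":-2,"yaw":0,"hand":0.8},{"x":0,"y":0,"z":-4,"yaw":0,"hand":0.8},{"x":0,"y":0,"z":-4,"yaw":0,"hand":0.8},{"x":0,"y":0,"z":-4,"yaw":0,"hand":0.8},{"x":0,"y":0,"z":0,"yaw":0,"hand":0.8}]';python3 -m inch '[{"x":0,"y":0,"z":0,"yaw":-8.3,"hand":0.8},{"x":0,"y":0,"z":0,"yaw":-8.3,"hand":0.8},{"x":0,"y":0,"z":0,"yaw":-8.3,"hand":0.8},{"x":0,"y":0,"z":0,"yaw":-8.3,"hand":0.8},{"x":0,"y":0,"z":0,"yaw":-8.3,"hand":0.8},{"x":0,"y":0,"z":0,"yaw":-8.3,"hand":0.8},{"x":0,"y":0,"z":0,"yaw":-8.3,"hand":0.8},{"x":0,"y":0,"z":0,"yaw":-8.3,"hand":0.8},{"x":0,"y":0,"z":0,"yaw":-8.3,"hand":0.8},{"x":0,"y":0,"z":0,"yaw":-8.3,"hand":0.8},{"x":0,"y":0,"z":0,"yaw":-8.2,"hand":0.8},{"x":0,"y":0,"z":0,"yaw":-7.3,"hand":0.8}]';python3 go.py .512 .2196 .123 6.8
```

```text
t: 56.35
position: [0.4426, -0.1173, 0.0029]
eef_rot: [2.255, 2.187, 0.0]
ft_force: [-1.5, 1.1, 5.9]
width: 0.015
t: 56.85
position: [0.4446, -0.1182, 0.1471]
eef_rot: [2.25, 2.183, 0.004]
ft_force: [0.9, -0.5, -0.9]
width: 0.015
t: 58.05
position: [0.4423, -0.1172, 0.1421]
eef_rot: [0.194, -3.135, -0.001]
ft_force: [-0.1, -0.4, -0.3]
width: 0.0155
shift cm [-11.08  32.56   1.92] yaw 0.3 (cur jaw -172.9) j6 -2.13 pos [ 0.4423 -0.1172  0.1421] w 0.0155 f [-0.1 -0.4 -0.3] t 58.0
tool x [-0.992 -0.124  0.001] y [-0.124  0.992  0.   ] z [-0.001  0.    -1.   ]
```

```bash
python3 -m inch '[{"x":-1.1,"y":3.24,"z":0,"yaw":0,"hand":0.8},{"x":-1.1,"y":3.24,"z":0,"yaw":0,"hand":0.8},{"x":-1.1,"y":3.24,"z":0,"yaw":0,"hand":0.8},{"x":-1.1,"y":3.24,"z":0,"yaw":0,"hand":0.8},{"x":-1.1,"y":3.24,"z":0,"yaw":0,"hand":0.8},{"x":-1.1,"y":3.24,"z":0,"yaw":0,"hand":0.8},{"x":-1.1,"y":3.24,"z":0,"yaw":0,"hand":0.8},{"x":-1.1,"y":3.24,"z":0,"yaw":0,"hand":0.8},{"x":-1.1,"y":3.24,"z":0,"yaw":0,"hand":0.8},{"x":-1.1,"y":3.24,"z":1,"yaw":0,"hand":0.8},{"x":0,"y":0,"z":0.8,"yaw":0,"hand":0.8},{"x":0,"y":0,"z":0,"yaw":0,"hand":0.8}]';python3 go.py .512 .2196 .123 6.8
```

```text
t: 59.25
position: [0.5127, 0.2176, 0.123]
eef_rot: [0.187, -3.133, 0.001]
ft_force: [-0.2, 0.5, -0.5]
width: 0.0151
shift cm [0.04 0.21 0.  ] yaw 0.04 (cur jaw -173.2) j6 -1.44 pos [0.5127 0.2176 0.123 ] w 0.0151 f [-0.2  0.5 -0.5] t 59.2
tool x [-0.993 -0.119  0.003] y [-0.119  0.993 -0.001] z [-0.003 -0.001 -1.   ]
```

```bash
python3 -m inch '[{"x":0,"y":0.2,"z":0.8,"yaw":0,"hand":0.8},{"x":0,"y":0,"z":0.7,"yaw":0,"hand":0.8},{"x":0,"y":0,"z":0.6,"yaw":0,"hand":0.8},{"x":0,"y":0,"z":0.5,"yaw":0,"hand":0.8},{"x":0.05,"y":0,"z":0.4,"yaw":0,"hand":0.8},{"x":0.05,"y":0,"z":0.4,"yaw":0,"hand":0.8},{"x":0,"y":0,"z":0.4,"yaw":0,"hand":0.8},{"x":0,"y":0,"z":0.4,"yaw":0,"hand":0.8},{"x":0,"y":0,"z":0.4,"yaw":0,"hand":0.8},{"x":0,"y":0.2,"z":0.4,"yaw":0,"hand":0.8},{"x":0,"y":0.2,"z":0.4,"yaw":0,"hand":0.8},{"x":0,"y":0,"z":0.3,"yaw":0,"hand":0.8}]' 20;python3 -m inch '[{"x":0,"y":0.1,"z":0.3,"yaw":0,"hand":0.8},{"x":0,"y":0,"z":0,"yaw":0,"hand":0.8}]';python3 go.py .512 .2196 .085 6.8;python3 - <<'E'
from h import *
c=ctrl.camera('scene');f=c['frame'];cv2.imwrite('pics/s23.png',cv2.resize(f[50:200,330:510],None,fx=4,fy=4,interpolation=cv2.INTER_CUBIC))
E
```

```text
t: 60.45
position: [0.513, 0.2225, 0.0688]
eef_rot: [-0.184, 3.133, -0.002]
ft_force: [-1.2, -6.6, 18.9]
width: 0.0154
t: 60.65
position: [0.5129, 0.2235, 0.0658]
eef_rot: [-0.184, 3.134, -0.002]
ft_force: [-0.3, -9.0, 14.2]
width: 0.0153
shift cm [ 0.13 -0.38 -1.92] yaw -0.08 (cur jaw -173.3) j6 -1.42 pos [0.5129 0.2235 0.0658] w 0.0153 f [-0.3 -9.  14.2] t 60.6
tool x [-0.993 -0.117 -0.003] y [-0.117  0.993 -0.002] z [ 0.003 -0.001 -1.   ]
```

View pics/s23.png

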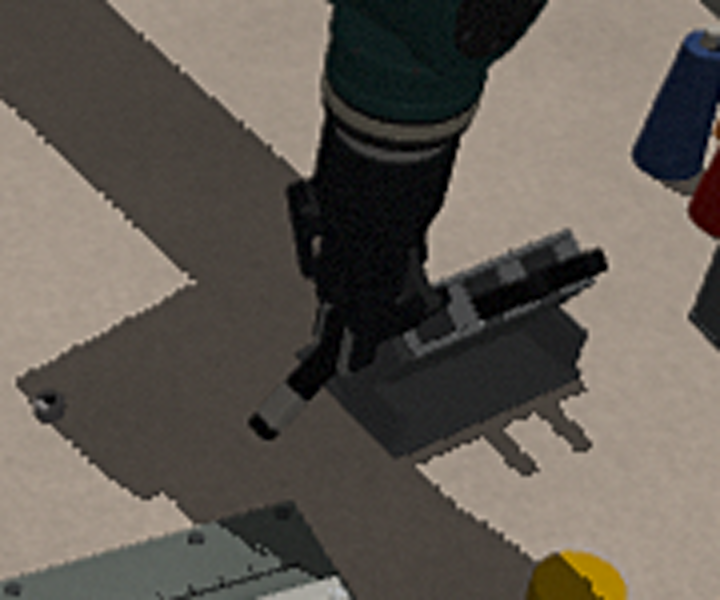

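Tilting well again; a bit further.

```bash
python3 pen.py 395.8 156.5; python3 -m inch '[{"x":0,"y":0.1,"z":0.4,"yaw":0,"hand":0.8},{"x":0,"y":0.1,"z":0.4,"yaw":0,"hand":0.8},{"x":0,"y":0.1,"z":0.3,"yaw":0,"hand":0.8},{"x":0,"y":0,"z":0,"yaw":0,"hand":0.8}]';python3 go.py .512 .2196 .085 6.8;python3 - <<'E'
from h import *
c=ctrl.camera('scene');f=c['frame'];cv2.imwrite('pics/s24.png',cv2.resize(f[50:200,330:510],None,fx=4,fy=4,interpolation=cv2.INTER_CUBIC))
E
```

```text
end [0.519  0.172  0.0305] tool mm [ -0.  -51.8  35.4]
len 65.6731807405151 tilt below horiz 37.91946201738323
t: 61.15
position: [0.5131, 0.2262, 0.0549]
eef_rot: [-0.183, 3.132, -0.003]
ft_force: [4.6, -11.8, 11.6]
width: 0.015
shift cm [ 0.18 -0.65 -3.01] yaw -0.1 (cur jaw -173.3) j6 -1.42 pos [0.5131 0.2262 0.0549] w 0.015 f [  4.6 -11.8  11.6] t 61.1
tool x [-0.993 -0.117 -0.004] y [-0.117  0.993 -0.002] z [ 0.004 -0.002 -1.   ]
```

View pics/s24.png

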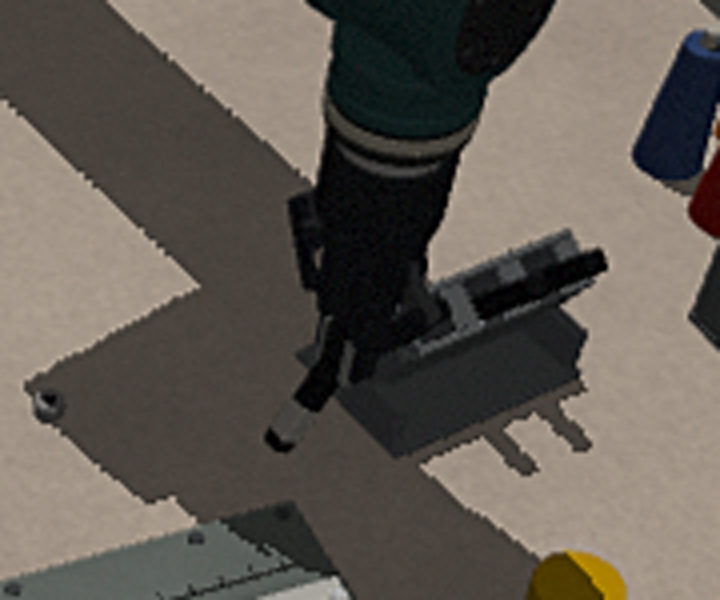

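```bash
python3 -m inch '[{"x":0,"y":-0.4,"z":-3,"yaw":0,"hand":0.8},{"x":0,"y":0,"z":-4,"yaw":0,"hand":0.8},{"x":0,"y":0,"z":-4.5,"yaw":0,"hand":0.8},{"x":0,"y":0,"z":0,"yaw":0,"hand":0.8}]' 40; python3 -m inch '[{"x":0,"y":0,"z":0,"yaw":8.2,"hand":0.8},{"x":0,"y":0,"z":0,"yaw":8.2,"hand":0.8},{"x":0,"y":0,"z":0,"yaw":8.2,"hand":0.8},{"x":0,"y":0,"z":0,"yaw":8.2,"hand":0.8},{"x":0,"y":0,"z":0,"yaw":8.2,"hand":0.8},{"x":0,"y":0,"z":0,"yaw":8.2,"hand":0.8},{"x":0,"y":0,"z":0,"yaw":8.2,"hand":0.8},{"x":0,"y":0,"z":0,"yaw":8.2,"hand":0.8},{"x":0,"y":0,"z":0,"yaw":8.2,"hand":0.8},{"x":0,"y":0,"z":0,"yaw":8.2,"hand":0.8},{"x":0,"y":0,"z":0,"yaw":8.0,"hand":0.8},{"x":0,"y":0,"z":0,"yaw":0,"hand":0.8}]';python3 go.py .57 .28 .16 96.8
python3 - <<'E'
from h import *
c=ctrl.camera('scene');f=c['frame'];cv2.imwrite('pics/s25.png',cv2.resize(f[50:200,330:510],None,fx=4,fy=4,interpolation=cv2.INTER_CUBIC))
E
```

```text
t: 61.6
position: [0.5142, 0.2238, 0.174]
eef_rot: [-0.185, 3.128, 0.003]
ft_force: [1.4, -0.2, -1.5]
width: 0.0153
t: 62.8
position: [0.5118, 0.2231, 0.1683]
eef_rot: [-2.089, -2.346, 0.001]
ft_force: [-0.0, 0.2, -0.1]
width: 0.0157
shift cm [4.98 6.44 0.83] yaw -0.18 (cur jaw 96.6) j6 0.15 pos [0.5118 0.2231 0.1683] w 0.0157 f [-0.   0.2 -0.1] t 62.8
tool x [-0.115  0.993 -0.   ] y [ 0.993  0.115 -0.   ] z [-0. -0. -1.]
```

View pics/s25.png

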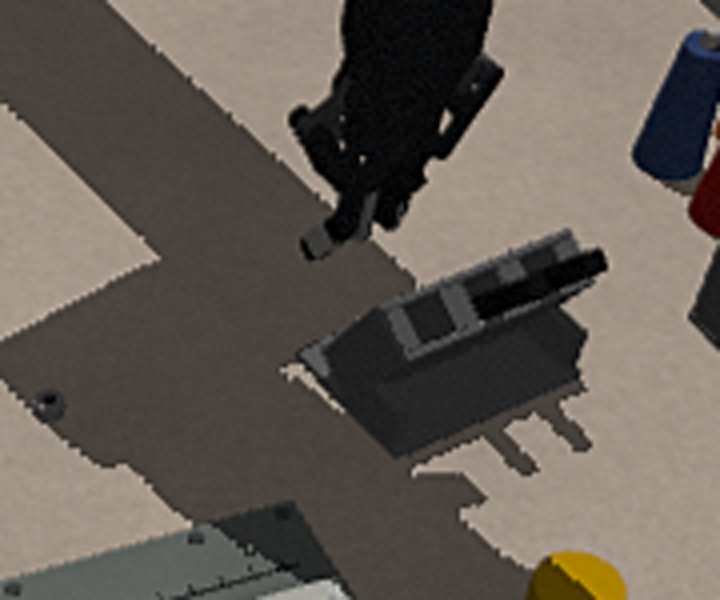

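```bash
python3 pen.py 407.3 111.5
```

```text
end [0.4676 0.2178 0.1215] tool mm [ -0.  -44.6  47. ]
len 68.48731988084761 tilt below horiz 49.393030336641424
```

```bash
python3 go.py .5817 .2863 .168 96.8; python3 -m inch '[{"x":0,"y":2.5,"z":0,"yaw":0,"hand":0.8},{"x":0,"y":2.5,"z":0,"yaw":0,"hand":0.8},{"x":0,"y":2.6,"z":0,"yaw":0,"hand":0.8},{"x":2.7,"y":0,"z":0,"yaw":0,"hand":0.8},{"x":2.75,"y":0,"z":0,"yaw":0,"hand":0.8},{"x":0,"y":0,"z":1,"yaw":0,"hand":0.8},{"x":0,"y":0,"z":1,"yaw":0,"hand":0.8},{"x":0,"y":0,"z":0,"yaw":0,"hand":0.8},{"x":0,"y":0,"z":0,"yaw":0,"hand":0.8}]';python3 go.py .5817 .2863 .1483 96.8
python3 - <<'E'
from h import *
save(ctrl.camera('wrist'),'w24')
E
```

```text
shift cm [5.41 7.7  0.05] yaw 0.2 (cur jaw 97.0) j6 0.14 pos [0.5119 0.2232 0.1685] w 0.0154 f [ 0.3  1.3 -0. ] t 62.9
tool x [-0.122  0.993 -0.   ] y [ 0.993  0.122 -0.   ] z [-0. -0. -1.]
t: 63.8
position: [0.5809, 0.2855, 0.1486]
eef_rot: [-2.086, -2.349, 0.001]
ft_force: [-0.2, 0.3, 0.2]
width: 0.0151
shift cm [0.07 0.09 0.03] yaw -0.03 (cur jaw 96.8) j6 0.21 pos [0.5809 0.2855 0.1486] w 0.0151 f [-0.2  0.3  0.2] t 63.8
tool x [-0.118  0.993 -0.   ] y [ 0.993  0.118 -0.001] z [-0.001 -0.    -1.   ]
```

View pics/w24.png

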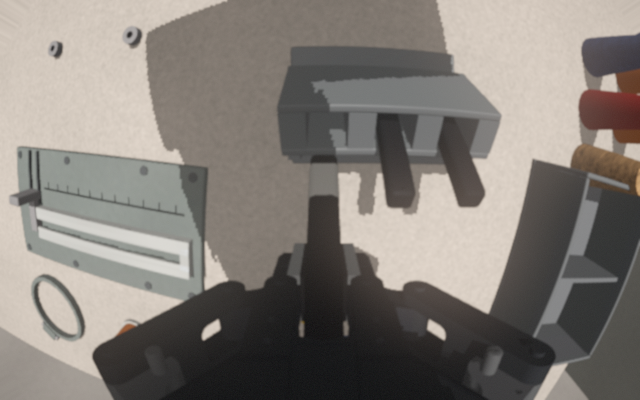

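```bash
python3 -m inch '[{"x":0.15,"y":0.1,"z":0,"yaw":0,"hand":0.8},{"x":0,"y":-0.65,"z":0.75,"yaw":0,"hand":0.8},{"x":0,"y":-0.65,"z":0.75,"yaw":0,"hand":0.8},{"x":0,"y":-0.65,"z":0.75,"yaw":0,"hand":0.8},{"x":0,"y":-0.65,"z":0.75,"yaw":0,"hand":0.8},{"x":0,"y":0,"z":0,"yaw":0,"hand":0.8},{"x":0,"y":0,"z":0,"yaw":0,"hand":0.8}]';python3 go.py .5426 .2816 .103 96.8
python3 - <<'E'
from h import *
save(ctrl.camera('wrist'),'w25')
E
```

```text
t: 64.55
position: [0.5564, 0.2849, 0.1193]
eef_rot: [2.086, 2.348, 0.001]
ft_force: [-0.1, 0.3, 0.1]
width: 0.0155
shift cm [-0.16 -1.41  1.63] yaw -0.04 (cur jaw 96.8) j6 0.22 pos [0.5564 0.2849 0.1193] w 0.0155 f [-0.1  0.3  0.1] t 64.5
tool x [-0.118  0.993  0.   ] y [0.993 0.118 0.001] z [ 0.001  0.    -1.   ]
```

View pics/w25.png

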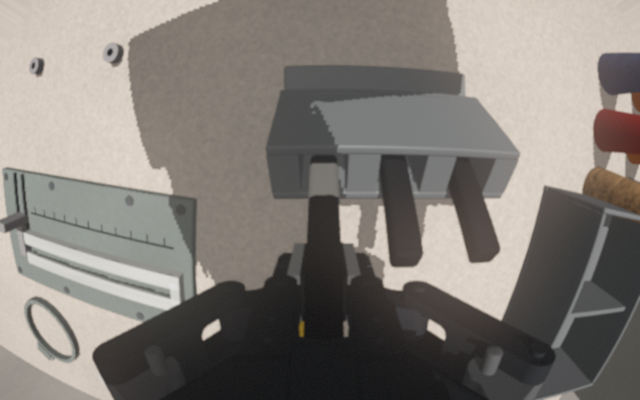

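Pen's end is in the pocket mouth, no contact. Finish the insertion and release.

```bash
python3 -m inch '[{"x":-0.05,"y":-0.65,"z":0.75,"yaw":0,"hand":0.8},{"x":0,"y":-0.65,"z":0.75,"yaw":0,"hand":0.8},{"x":0,"y":-0.3,"z":0.45,"yaw":0,"hand":0.8},{"x":0,"y":0,"z":0,"yaw":0,"hand":0.8},{"x":0,"y":0,"z":0,"yaw":0,"hand":0.8}]';python3 go.py .5426 .2816 .103 96.8
python3 -m inch '[{"x":0,"y":0,"z":0,"yaw":0,"hand":2.1},{"x":0,"y":0,"z":0,"yaw":0,"hand":2.1},{"x":0,"y":0,"z":0,"yaw":0,"hand":2.1},{"x":0,"y":0,"z":0,"yaw":0,"hand":2.1},{"x":0,"y":0,"z":0,"yaw":0,"hand":2.1}]'
python3 - <<'E'
from h import *
save(ctrl.camera('wrist'),'w26')
E
```

```text
t: 65.1
position: [0.5407, 0.2826, 0.0997]
eef_rot: [2.086, 2.348, 0.001]
ft_force: [-0.5, -1.1, -0.6]
width: 0.0152
shift cm [-0.12  0.18 -0.33] yaw -0.04 (cur jaw 96.8) j6 0.23 pos [0.5407 0.2826 0.0997] w 0.0152 f [-0.5 -1.1 -0.6] t 65.1
tool x [-0.118  0.993  0.   ] y [0.993 0.118 0.001] z [ 0.001  0.    -1.   ]
t: 65.6
position: [0.5402, 0.2825, 0.0993]
eef_rot: [2.086, 2.349, -0.0]
ft_force: [-0.5, -0.6, -0.9]
width: 0.0211
```

View pics/w26.png

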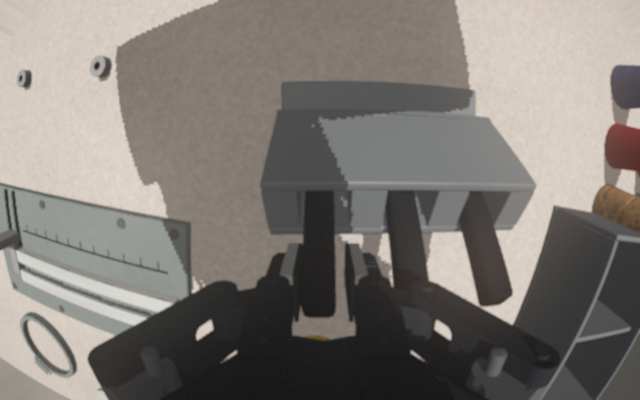

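```bash
python3 -m inch '[{"x":0,"y":0,"z":-2,"yaw":0,"hand":2.4},{"x":0,"y":0,"z":-3,"yaw":0,"hand":2.4},{"x":0,"y":0,"z":-4,"yaw":0,"hand":2.4},{"x":0,"y":0,"z":-4,"yaw":0,"hand":2.4},{"x":-3,"y":-3,"z":-2,"yaw":0,"hand":2.4},{"x":-3,"y":-3,"z":-2,"yaw":0,"hand":2.4},{"x":-3,"y":-3,"z":0,"yaw":0,"hand":2.4},{"x":-3,"y":-3,"z":0,"yaw":0,"hand":2.4},{"x":0,"y":0,"z":0,"yaw":0,"hand":2.4}]'
python3 - <<'E'
from h import *
c=ctrl.camera('scene');save(c,'sF');f=c['frame'];cv2.imwrite('pics/sFz.png',cv2.resize(f[95:155,420:500],None,fx=9,fy=9,interpolation=0))
cv2.imwrite('pics/sFk.png',cv2.resize(f[160:280,170:330],None,fx=5,fy=5,interpolation=0))
save(ctrl.camera('top'),'tF')
E
```

```text
t: 66.55
position: [0.4324, 0.1468, 0.27]
eef_rot: [2.088, 2.346, -0.0]
ft_force: [0.6, 0.7, 0.2]
width: 0.0244
```

View pics/sF.png

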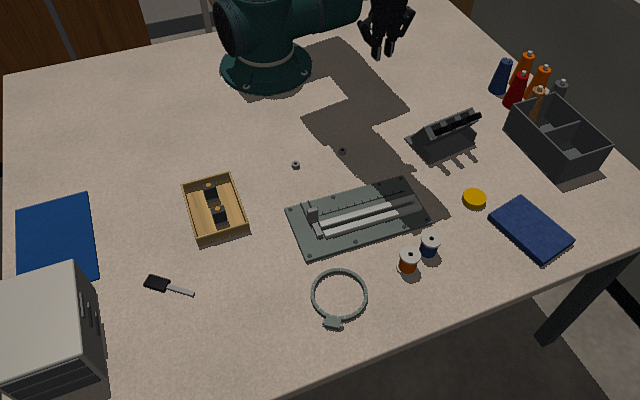

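View pics/sFz.png

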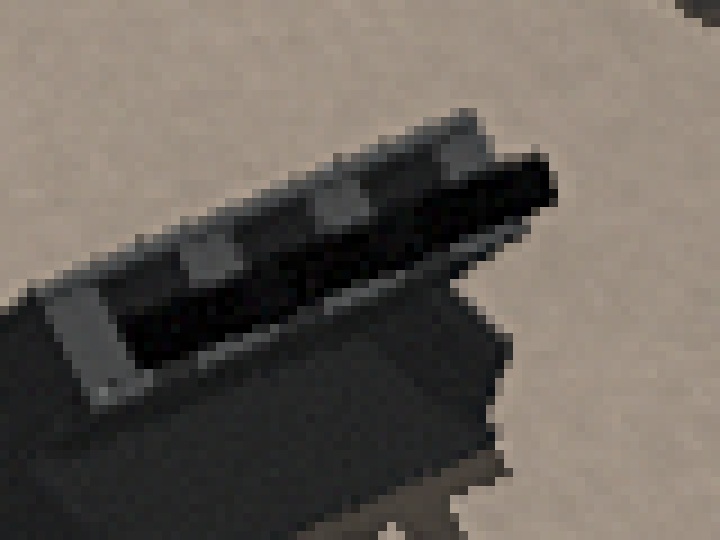

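View pics/sFk.png

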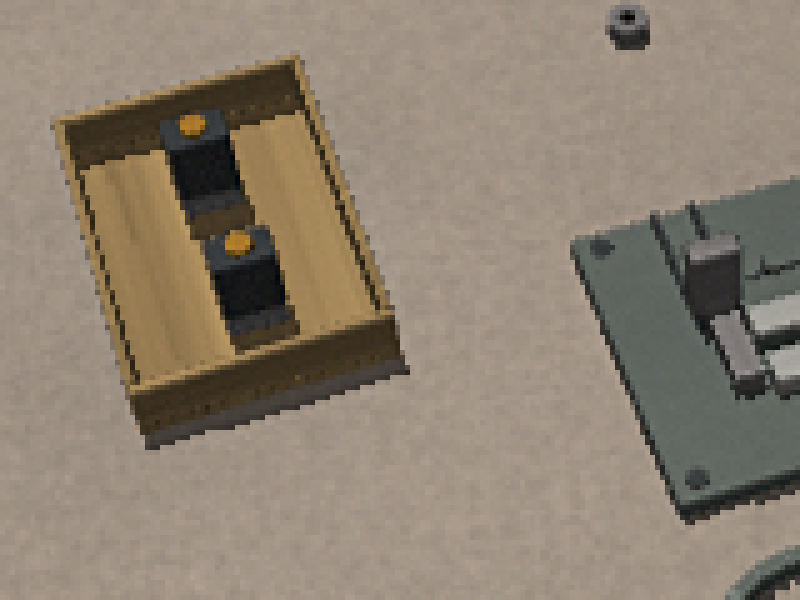

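View pics/tF.png

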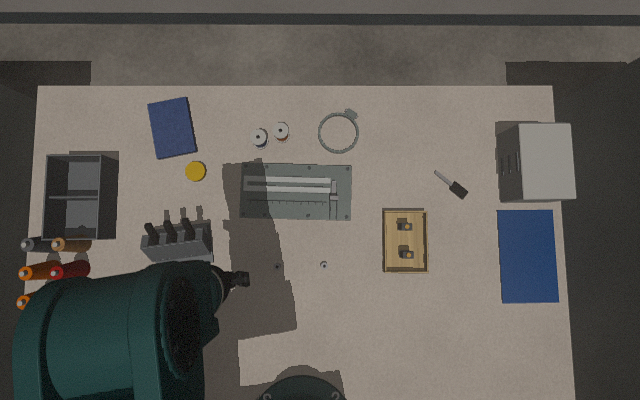

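```bash
python3 - <<'E'
from h import *
c=ctrl.camera('top');f=c['frame'];cv2.imwrite('pics/tFz.png',cv2.resize(f[195:275,130:220],None,fx=8,fy=8,interpolation=0))
tilt=Ro.from_euler('y',30,degrees=True).as_matrix();Rr=Ro.from_euler('z',.1189).as_matrix()@tilt;o_r=np.array([.4777,.3202,.022])
for y in(-.046,0,.046):
    for x in (0,.010,.0154): print(y,x,np.round((proj(c,o_r+Rr@np.array([x,y,.125]))-[130,195])*8))
E
```

```text
-0.046 0 [420. 236.]
-0.046 0.01 [423. 208.]
-0.046 0.0154 [424. 193.]
0 0 [268. 255.]
0 0.01 [272. 227.]
0 0.0154 [274. 212.]
0.046 0 [115. 275.]
0.046 0.01 [120. 247.]
0.046 0.0154 [123. 232.]
```

View pics/tFz.png

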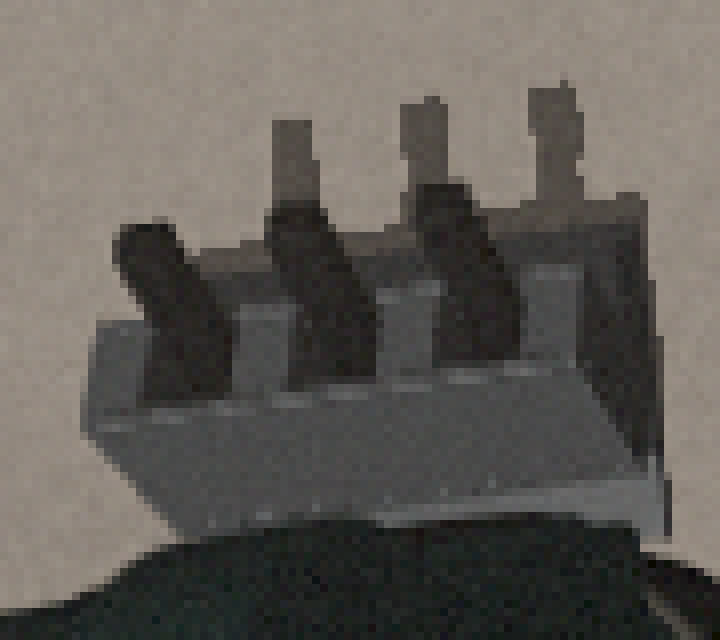

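```bash
python3 -m inch '[{"x":0,"y":0,"z":0,"yaw":0,"hand":2.4},{"x":0,"y":0,"z":0,"yaw":0,"hand":2.4}]'; python3 -c "
from rig import ctrl
print(ctrl.sign_off())"
```

```text
t: 66.9
position: [0.4356, 0.1498, 0.269]
eef_rot: [-2.085, -2.349, 0.0]
ft_force: [-0.3, -0.2, 0.1]
width: 0.0243
the job is handed in; nothing more can be done
None
```

The hooping board is cleared down and I handed the job in at about 67 s of the 210 s allowed. `sign_off` gives no verdict, so success rests on my last pictures.

- **Fence stops:** there were two. After sliding the keeper open I slid both out at the open end of the slot. Both stand upright in the tray.
- **Keeper:** it is home again. I pushed it back to its end stop, and its fin sits where it was in the first picture, to within a pixel.
- **Marking pens:** there were three. The tool can only turn about its own vertical axis, so I tipped each pen in the grip against the rack's end rim, then let it slide into a pocket.
    - All three are in pockets. The first measured fully seated, and the other two look seated the same way in the pictures.
    - They rest against the far wall, and I estimate about 10° off the pocket axis; the limit is 15°.
- **Bystanders:** none looks moved in the last pictures. One pen had been knocked about 25 mm sideways during the run; I found it again before gripping it.
- **Checks that disagreed:** pixel-measured grip points on the pens differed from plan by up to about 10 mm. One stop was first gripped too high, so I gripped it again lower. Neither affected the result.

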